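# Set the cores and seed a terrazzo cup tray

## Robot

A 6-joint arm with a two-finger parallel gripper is mounted at the origin on the work surface; the furniture and walls round the work are solid. World frame = base frame: x ahead of the robot, y to its left, z up, the work surface at z = 0. Lengths are in m, angles in rad, forces in N, time in s.
With the tool pointing down it reaches from about 0.35 to 0.8 m from the base axis. Payload 7.3 kg.
Tool frame: the origin (TCP) lies between the finger pads; the fingertips stand 11 mm ahead of it and the grasp point (between the pads) lies 8 mm behind it; x points along the fingers, z is the direction in which the jaws open and shut, and the axes are right-handed (so a half turn about x gives the same grasp; the last joint's range is limited). The gripper opens to 85 mm and grips with 20 to 120 N. Pads are 22 mm wide; open, the fingers measure 114 mm over their backs; the gripper's body (76 mm by 85 mm) begins 54 mm behind the grasp point. The pads swing forward as they close: fully open they stand 13 mm farther back than shut.
Start: joints at [1.18, 0.342, 1.524, -0, 1.275, -0.146], TCP at [0.127, 0.509, 0.242] pointing down, gripper open.
Joint ranges: [-2.53, 2.53], [-0.77, 2.02], [0.04, 2.7], [-1, 4.14], [0.28, 2.66], [-3.11, 3.11]. Speed limits (rad/s): [2.57, 2.57, 3.14, 3.14, 3.14, 3.14].

## Interface

Orientations are given as a unit quaternion [w, x, y, z].
In Python, from workcell import ctrl gives the robot as it stands.
- The arm moves only by the tool play_rows, never from a script. Its argument "steps" is one flat list of numbers, 6 for each row, row after row: the shift along the tool's x, y, z in mm, then the turn, a rotation vector about the tool's x, y, z in degrees. A call has exactly 5 rows; each row is the pose to reach, as a shift and turn from the pose commanded when the call began, along the tool's axes at that moment; what a row does not reach only later rows make up. A row lasts 1/12 s, in which the tool goes at most 41.7 mm and 7.16 degrees, less where a joint would pass 70% of its speed; a pose out of reach is approached as far as the arm can. A call with a gripper value outside its range is refused whole. "grip" is the finger opening in mm, from 0 to 85.4, set as the call begins (left out, the last holds). The fingers move at their own pace and stop on an object; "grip_force" is the grip in N (left out, the last holds). Time passes only in rows, so rows that repeat a pose let the fingers close, or fill a call up. It gives the time, the measured TCP pose, the force and the opening at its end, in the units of the state.
- ctrl.get_state(): the state, without advancing time (a new reading comes with each control period).
- ctrl.grab_frame(name): name is "side" or "top"; returns a dict with "color" (384x512x3 uint8, red, green, blue), "fx", "fy", "cx", "cy" (pixels), "R" (3x3) and "t" (3): a world point X has camera coordinates R X + t. Camera axes: x right, y down, z forward; pixel columns grow to the right and rows downward; lengths in m; the calibration is good to about 2 mm. A picture is of the moment at which its call begins. There is no depth.
- ctrl.sign_off(): hands the job in, once; it reports no verdict.
Trained networks look in a picture, given as the dict that the camera call returned (one of the last four; its "shot" number tells which), for a name from the list of things; names that differ only in an ending like _2 or _b are one class to them, and where a whole thing is asked for, a point or a joint stands for the part that bears it (a point fixed in the world has none). Each returns a list of dicts, best first, with "p" (0 to 1); they miss things now and then, are a little off and sometimes report something else, mostly with a low value. They report only what shows in the picture. A call takes as long as a camera call. They do not tell look-alikes from the thing itself.
- ctrl.boxes_of(picture, thing): "point" ([column, row] in pixels, amid what is visible of it).
- ctrl.outline_of(picture, thing): "mask" (384x512 bool, what is visible of it) and "point" ([column, row] in pixels, amid what is visible of it).
- ctrl.mark_of(picture, thing): "point" ([column, row] in pixels: a listed point, or the origin of a listed thing).
The state is a dict: "time_s": time; "joint_positions": joint angles; "qd": joint speeds; "joint_torque": joint torques, N m; "tool_pos": TCP position; "orientation": TCP orientation; "force": force on the tool from outside, world axes, zero at the start; "ft_torque": the same for the moment, N m; "grip_width": finger opening in m.
Only numpy, scipy, OpenCV 4.12 (cv2) and the standard library are available. Lean on these libraries where they do the work, as an engineer would, in place of code of your own. Each camera call takes 0.05 s, during which the arm holds its last target.

## Task

Get the terrazzo cup-tray mould ready for pouring: slide the three round core discs that lie loose on the casting tray's bed across it, without lifting them off, until each has dropped fully into a round seat of its own. Then take the chip shaker by its handle and shake all its stone chips out over the bed, spread evenly so that there is at least one on either side of every core, in all six fields of the bed (thirds of its length, halved lengthwise), and every chip lies on the bed itself, none on a disc or on another chip. Finally stand the empty shaker upright back on its wooden board.

Things in the scene. Friction and masses are not known exactly. Their poses are not given: they have to be found in the camera images.
- bed (a point): Centre of the bed (flat inner floor) of the casting tray, a fixed plywood tray 260 x 360 mm outside, its bed 24 mm above the bench. The bed measures 220 mm along x and 320 mm along y of this frame (z up, bed surface at z = 0), inside a wooden frame 20 mm wide that stands 22 mm above it. Its six fields: three equal thirds along y, each halved at x = 0, so one on either side of each seat.
- seat_0 (a point): Centre of one of the three round seats (shallow flat-bottomed pockets) sunk in the bed in a row along y, at the level of the bed's surface, 100 mm from the bed's centre toward -y. 64 mm across, 6 mm deep; the axes are those of the bed.
- seat_1 (a point): The middle seat, at the bed's centre, exactly like seat_0.
- seat_2 (a point): The third seat, 100 mm from the bed's centre toward +y, exactly like seat_0.
- board: Wooden ware board lying on the bench beside the tray, on which the chip shaker stands; 150 mm (its x) x 300 mm (its y) x 16 mm thick, fixed. Origin at the centre of its underside, z up.
- shaker_grip (a point): Centre of the handle bar of the chip shaker, an open-topped sheet-metal scoop about 150 x 98 mm, walls 56 mm high, about 0.24 kg empty, that stands on the board. The wooden bar bridges its middle along the shaker's y: 90 mm long, 18 mm thick (along x), 30 mm high, its centre 105 mm above the shaker's underside. The closed back is 70 mm toward +x; z is up when it stands.
- shaker_mouth (a point): Middle of the floor's edge at the open mouth (60 mm wide, no lip) at the shaker's -x end, 77 mm toward -x from the handle bar's centre and 84 mm below it; same axes. The floor inside rises 7 degrees toward the mouth: chips stay in while the shaker is level and slide out, one or a few at a time, when it is tipped mouth-down by 25 to 45 degrees and shaken.
- core_a_mid (a point): Centre, half-way up, of a loose white plaster core disc lying on the bed, 60 mm across and 18 mm thick with 2.5 mm chamfers, 80 g; z is its axis. Lying on the bed its centre is 9 mm above the bed; dropped into a seat it is 3 mm above the bed and its top stands 12 mm above the bed.
- core_b_mid (a point): The second core disc, exactly like core_a; any disc fits any seat.
- core_c_mid (a point): The third core disc, exactly like core_a.
- chip_0_mid (a point): Centre of a loose broken stone chip, a faceted lump about 24 mm across, 18 g; it starts in the shaker. Seven to ten chips are there in a run. Lying on the bed its centre is 9 to 13 mm above the bed.
- chip_1_mid (a point): Another such chip (may be absent).
- chip_2_mid (a point): Another such chip (may be absent).
- chip_3_mid (a point): Another such chip (may be absent).
- chip_4_mid (a point): Another such chip (may be absent).
- chip_5_mid (a point): Another such chip (may be absent).
- chip_6_mid (a point): Another such chip (may be absent).
- chip_7_mid (a point): Another such chip (may be absent).
- chip_8_mid (a point): Another such chip (may be absent).
- chip_9_mid (a point): Another such chip (may be absent).
Things that resemble listed ones, but are neither listed nor needed, are in the scene too. Leave any pink look-alike of the part that bears core_a_mid alone.

How it is judged:
By the outcome, as a careful person would: the job done as asked, in the order asked, and still so for the second after the job is handed in, with the robot touching nothing.
Of chip_0, chip_1, chip_2, chip_3, chip_4, chip_5, chip_6, chip_7, chip_8, chip_9 only 7 to 10 are there at a start; the rules pass over those that are not, and their reading is None.
At some moment in a run one of core_a, core_b, core_c, shaker may be knocked a few centimetres aside while the robot is not near it.
It also fails if it takes over 200 s, if anything falls off the work surface, if the arm or the gripper's body presses on something with over 40 N, if the wrist force passes 120 N, or if a joint passes its speed limit or range.

## Working session

There is one attempt and no reset: what is moved stays moved. The work goes in short steps, Python scripts to look and compute and a tool call to move; the robot and the scene stay as the last step left them, time stands still between calls to the robot, and variables do not carry over. Pictures are saved under pics/ and viewed, and the job is handed in when it is done.

Besides the shell and the picture viewer there is one more tool, called after "Request:" in YAML: its name, and indented under it one key for each argument. play_rows: Moves the arm, as the interface text tells. Its arguments: {"type":"object","properties":{"steps":{"type":"array"},"grip":{"type":"number"},"grip_force":{"type":"number"}},"required":["steps"]}

```bash
ls -la; mkdir -p pics; python3 - <<'E'
from workcell import ctrl
import cv2, numpy as np
s=ctrl.get_state()
for k,v in s.items(): print(k, np.round(v,4) if not isinstance(v,str) else v)
for n in ["top","side"]:
    f=ctrl.grab_frame(n)
    print(n,f["shot"],f["fx"],f["fy"],f["cx"],f["cy"],np.round(f["R"],4).tolist(),np.round(f["t"],4).tolist())
    cv2.imwrite(f"pics/{n}0.png",f["color"][:,:,::-1])
E
```

```text
total 12
drwxr-xr-x  3 agent agent 4096 Dec  7 01:35 .
drwxr-xr-x 23 root  root  4096 Dec  7 01:35 ..
drwxr-xr-x  2 agent agent 4096 Dec  7 01:35 pics
time_s 0.0
joint_positions [ 1.18    0.3427  1.525   0.      1.2754 -0.146 ]
qd [ 0.0001 -0.0018  0.001   0.0003 -0.0003 -0.0008]
joint_torque [-5.00000e-04 -4.33669e+01 -2.46014e+01 -1.00000e-04  7.70000e-03
 -0.00000e+00]
tool_pos [0.1271 0.509  0.2416]
orientation [ 0.5568 -0.4355  0.5578  0.4349]
force [ 0.6751 -0.6436 -0.064 ]
ft_torque [-0.061  -0.0204  0.0318]
grip_width 0.0855
top 1 354.48995630892506 354.48995630892506 253.91684317762758 194.71132397782506 [[0.008, -1.0, 0.0011], [-0.9958, -0.008, -0.0909], [0.0909, -0.0004, -0.9959]] [0.1022, 0.4559, 0.9435]
side 2 357.89844681318823 357.89844681318823 252.7672238596001 195.70397809190456 [[-0.9974, 0.0703, -0.0178], [0.0596, 0.6539, -0.7542], [-0.0413, -0.7533, -0.6564]] [0.453, -0.0136, 1.011]
```

View pics/top0.png

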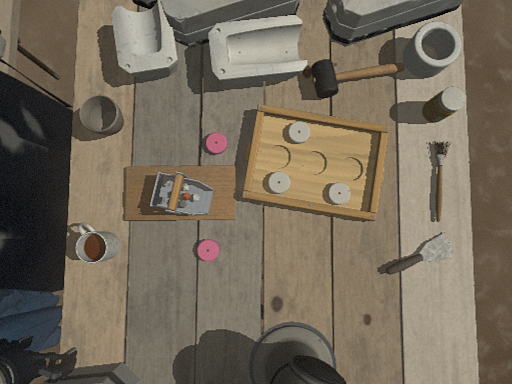

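View pics/side0.png

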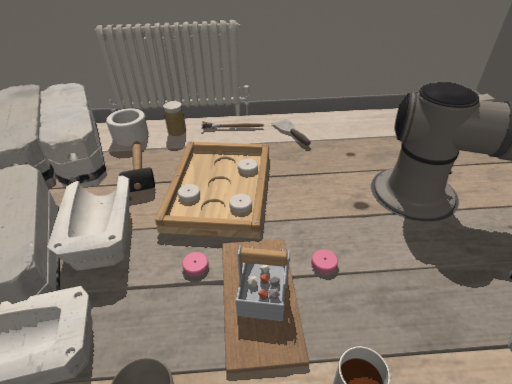

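The top view shows the tray at about (318,163) with three white discs at (298,131), (278,182) and (339,193). The shaker is on the board at about (180,193) with its mouth toward +column (the tray side). Two pink look-alikes lie at (216,143) and (207,250).

```bash
cat > h.py <<'E'
from workcell import ctrl
import cv2, numpy as np
from scipy.spatial.transform import Rotation as Rot
def grab(n,save=None):
    f=ctrl.grab_frame(n)
    if save: cv2.imwrite(f"pics/{save}.png",f["color"][:,:,::-1])
    return f
def p2w(f,p,z):
    R=np.array(f["R"]);t=np.array(f["t"])
    d=R.T@np.array([(p[0]-f["cx"])/f["fx"],(p[1]-f["cy"])/f["fy"],1.0])
    c=-R.T@t
    return c+d*(z-c[2])/d[2]
def w2p(f,X):
    c=np.array(f["R"])@np.array(X)+np.array(f["t"])
    return np.array([f["fx"]*c[0]/c[2]+f["cx"],f["fy"]*c[1]/c[2]+f["cy"]])
def tri(fs,ps):
    A=[];b=[]
    for f,p in zip(fs,ps):
        R=np.array(f["R"]);t=np.array(f["t"]);d=R.T@np.array([(p[0]-f["cx"])/f["fx"],(p[1]-f["cy"])/f["fy"],1.0]);d/=np.linalg.norm(d)
        c=-R.T@t;M=np.eye(3)-np.outer(d,d);A.append(M);b.append(M@c)
    return np.linalg.solve(sum(A),sum(b))
def pose():
    s=ctrl.get_state();q=s["orientation"]
    return np.array(s["tool_pos"]),Rot.from_quat([q[1],q[2],q[3],q[0]]),s
E
python3 - <<'E'
from h import *
ft=grab("top");fs=grab("side")
for n,z in [("bed",.024),("seat_0",.024),("seat_1",.024),("core_a_mid",.033),("board",0),("shaker_grip",.121),("shaker_mouth",.037),("chip_0_mid",.04)]:
    for nm,f in (("top",ft),("side",fs)):
        for d in ctrl.mark_of(f,n): 
            if d["p"]>.2: print(n,nm,round(d["p"],2),np.round(d["point"],1),np.round(p2w(f,d["point"],z),4)[:2])
E
```

```text
bed top 0.55 [314.2 161.2] [ 0.5481 -0.0583]
bed side 0.64 [219.3 186.2] [ 0.545 -0.042]
bed side 0.42 [222.1 183.7] [ 0.5371 -0.0524]
seat_0 top 0.97 [316.2 161. ] [ 0.5487 -0.0638]
seat_0 top 0.68 [348.4 167.7] [ 0.5309 -0.1516]
seat_0 top 0.56 [280.3 156.8] [0.5596 0.0344]
seat_0 side 0.76 [223.5 161.9] [ 0.5322 -0.1578]
seat_0 side 0.66 [217.5 181.3] [ 0.5501 -0.0645]
seat_0 side 0.62 [211.3 206.6] [0.566  0.0407]
seat_0 side 0.37 [190.  192.6] [ 0.6256 -0.0216]
seat_1 top 0.97 [316.2 161. ] [ 0.5487 -0.0638]
seat_1 top 0.68 [348.4 167.7] [ 0.5309 -0.1516]
seat_1 top 0.56 [280.3 156.8] [0.5596 0.0344]
seat_1 side 0.76 [223.5 161.9] [ 0.5322 -0.1578]
seat_1 side 0.66 [217.5 181.3] [ 0.5501 -0.0645]
seat_1 side 0.62 [211.3 206.6] [0.566  0.0407]
seat_1 side 0.37 [190.  192.6] [ 0.6256 -0.0216]
core_a_mid top 0.93 [211.8 145.3] [0.588  0.2214]
core_a_mid top 0.83 [277.7 180.5] [0.4929 0.042 ]
core_a_mid top 0.74 [210.6 249.6] [0.3071 0.2194]
core_a_mid side 0.85 [193.3 263.8] [0.6015 0.2335]
core_a_mid side 0.82 [322.2 259.4] [0.317  0.2453]
core_a_mid side 0.57 [219.4 182.6] [ 0.544  -0.0469]
core_a_mid side 0.53 [238.5 199.1] [0.4935 0.0276]
shaker_grip top 0.7 [177.8 189.1] [0.4582 0.2916]
shaker_grip side 0.94 [262.4 257.3] [0.4546 0.2997]
shaker_mouth top 0.62 [212.3 199. ] [0.4412 0.2169]
shaker_mouth side 0.69 [268. 249.] [0.4336 0.2087]
chip_0_mid top 0.63 [167.5 181.2] [0.4877 0.3372]
chip_0_mid top 0.43 [163.5 198. ] [0.4426 0.3465]
chip_0_mid side 0.62 [239.  204.5] [0.493  0.0566]
```

```bash
python3 - <<'E'
import cv2
im=cv2.imread("pics/top0.png"); 
cv2.imwrite("pics/c1.png",cv2.resize(im[95:230,235:400],None,fx=4.5,fy=4.4,interpolation=cv2.INTER_CUBIC)[:600,:745])
cv2.imwrite("pics/c2.png",cv2.resize(im[155:230,115:245],None,fx=6,fy=6,interpolation=cv2.INTER_CUBIC))
im=cv2.imread("pics/side0.png"); 
cv2.imwrite("pics/c3.png",cv2.resize(im[230:370,180:350],None,fx=4,fy=4,interpolation=cv2.INTER_CUBIC))
cv2.imwrite("pics/c4.png",cv2.resize(im[130:240,155:280],None,fx=5,fy=5,interpolation=cv2.INTER_CUBIC))
E
```

```text
(no output)
```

View pics/c1.png

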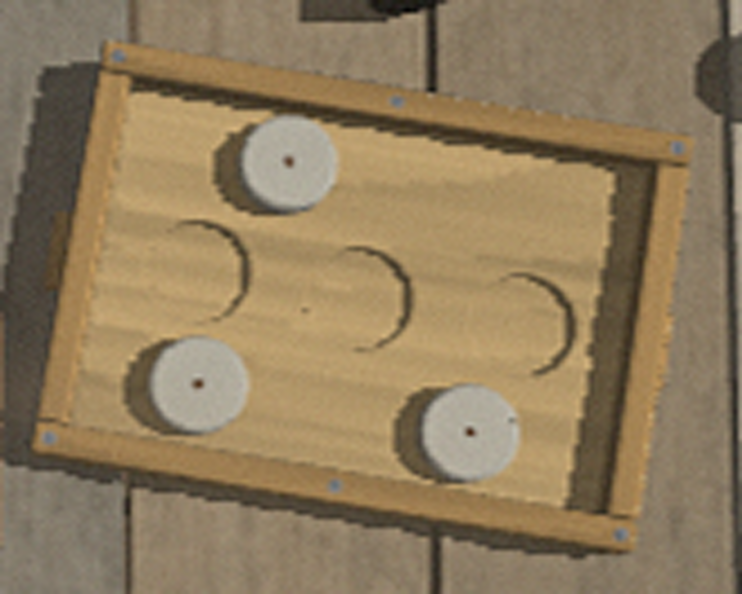

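View pics/c2.png

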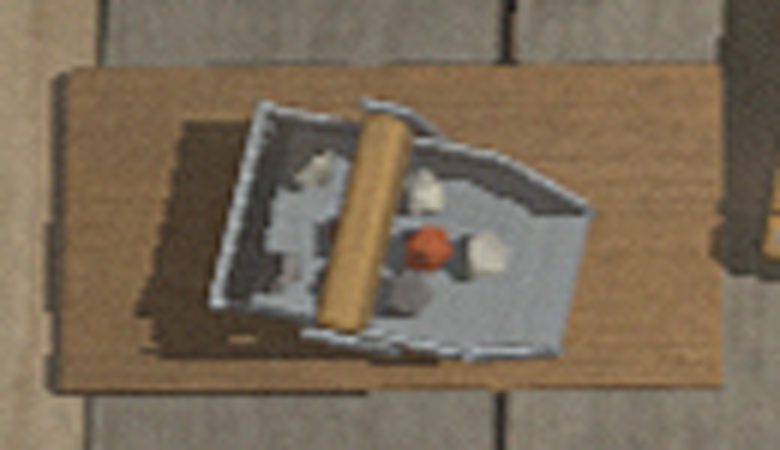

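View pics/c3.png

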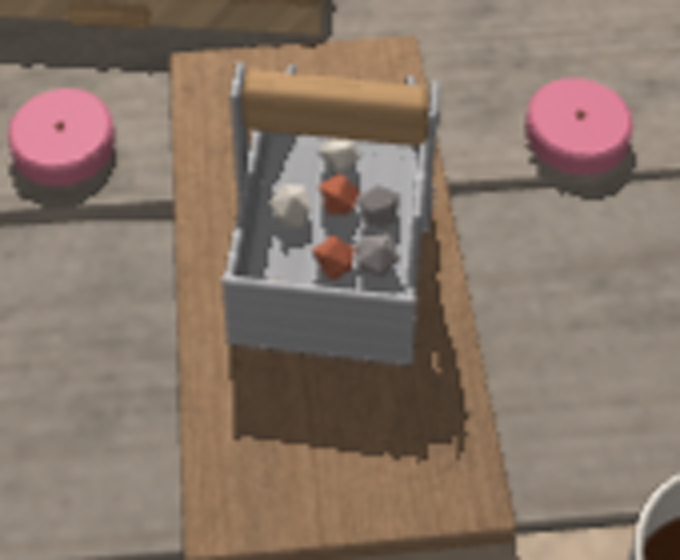

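View pics/c4.png

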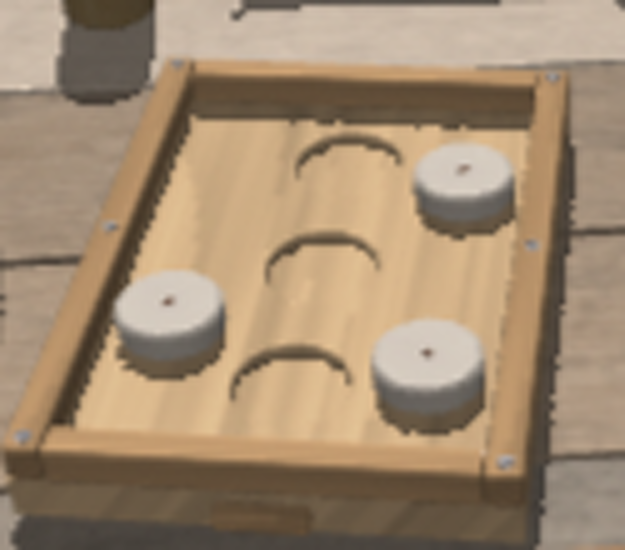

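```bash
cat > fit.py <<'E'
from h import *
from scipy.optimize import least_squares
ft=grab("top");fs=grab("side")
top={(1,1):(258.3,104.1),(1,-1):(389,126.4),(-1,-1):(375.4,220),(-1,1):(242.3,198)}
side={(1,-1):(188.6,142),(-1,-1):(269,144.4),(-1,1):(259.8,228),(1,1):(156,219)}
def corner(p,k,z=.046):
    c,s=np.cos(p[2]),np.sin(p[2]);a=np.array([k[0]*.13,k[1]*.18])
    return [p[0]+c*a[0]-s*a[1],p[1]+s*a[0]+c*a[1],z]
for nm,obs in (("top",[(ft,top)]),("side",[(fs,side)]),("both",[(ft,top),(fs,side)])):
    r=least_squares(lambda p:np.concatenate([w2p(f,corner(p,k))-np.array(v) for f,o in obs for k,v in o.items()]),[.545,-.06,-.15])
    print(nm,np.round(r.x,4),np.round(r.fun,1))
# discs by dot in crops
g=lambda u,v:(235+u/4.5,95+v/4.4)
for n,t,s in (("A",g(289,161),(155+168/5,130+300/5)),("B",g(198,383),(155+427/5,130+352/5)),("C",g(470,432),(155+463/5,130+169/5))):
    print(n,np.round(p2w(ft,t,.042),4),np.round(p2w(fs,s,.042),4),np.round(tri([ft,fs],[t,s]),4))
E
python3 fit.py
```

```text
top [ 0.5432 -0.0597 -0.1612] [-0.4 -0.3  0.5 -0.7  0.8  0.9 -0.9 -0. ]
side [ 0.5431 -0.0529 -0.1692] [ 0.1 -1.   1.  -0.3  0.7 -1.2 -1.6  1.5]
both [ 0.5433 -0.0577 -0.1645] [-1.  -0.5 -0.2 -0.5 -0.1  1.1 -1.7 -0.3 -0.2 -1.7  0.5 -1.2  0.8 -2.8
 -1.2  0.3]
A [ 0.6255 -0.0153  0.042 ] [ 0.6263 -0.0114  0.042 ] [ 0.6268 -0.0158  0.0383]
B [0.4876 0.0392 0.042 ] [0.4888 0.0433 0.042 ] [0.4884 0.0388 0.0379]
C [ 0.4591 -0.1217  0.042 ] [ 0.4605 -0.1162  0.042 ] [ 0.4599 -0.123   0.0369]
```

```bash
cat > ortho.py <<'E'
from h import *
def ortho(f,tp,z,W=150,H=200,s=1.5):
    # image: columns = -y bed, rows = -x bed   (like top view); returns img
    us,vs=np.meshgrid(np.arange(-H,H,1/s),np.arange(-W,W,1/s))
    bx=-vs/1000;by=-us/1000
    c,sn=np.cos(tp[2]),np.sin(tp[2])
    X=np.stack([tp[0]+c*bx-sn*by,tp[1]+sn*bx+c*by,np.full_like(bx,z)],-1)
    cc=X@np.array(f["R"]).T+np.array(f["t"])
    mu=(f["fx"]*cc[...,0]/cc[...,2]+f["cx"]).astype(np.float32);mv=(f["fy"]*cc[...,1]/cc[...,2]+f["cy"]).astype(np.float32)
    return cv2.remap(f["color"][:,:,::-1].copy(),mu,mv,cv2.INTER_CUBIC)
def px(bx,by,W=150,H=200,s=1.5): return (int(round((H-by)*s)),int(round((W-bx)*s)))
def overlay(im,rects,seats=True):
    for (a,b) in rects: cv2.rectangle(im,px(a,b),px(-a,-b),(255,0,0),1)
    if seats:
        for y in(-100,0,100): cv2.circle(im,px(0,y),48,(0,0,255),1)
    return im
E
python3 - <<'E'
from ortho import *
tp=[0.5432,-0.0590,-0.1612]
ft=grab("top");fs=grab("side")
cv2.imwrite("pics/o1.png",overlay(ortho(ft,tp,.024),[(110,160)]))
cv2.imwrite("pics/o2.png",overlay(ortho(ft,tp,.046),[(110,160),(130,180)],False))
cv2.imwrite("pics/o3.png",overlay(ortho(fs,tp,.024),[(110,160)]))
E
```

```text
(no output)
```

View pics/o1.png

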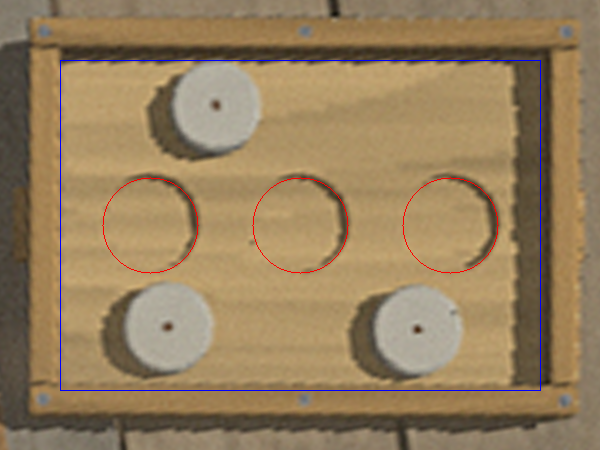

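View pics/o2.png

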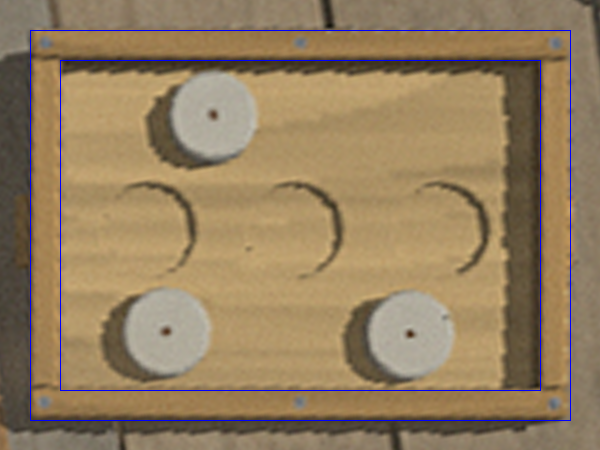

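View pics/o3.png

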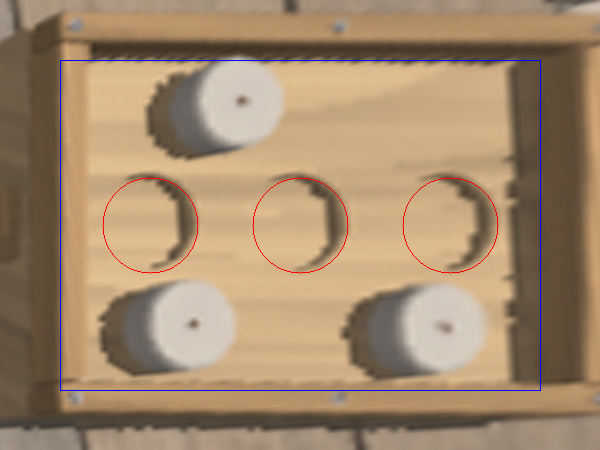

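```bash
cat >> h.py <<'E'
TP=[0.5432,-0.059,-0.1612]
def b2w(bx,by,z=0):
    c,s=np.cos(TP[2]),np.sin(TP[2]);bx/=1000;by/=1000
    return np.array([TP[0]+c*bx-s*by,TP[1]+s*bx+c*by,z])
def w2b(X):
    c,s=np.cos(TP[2]),np.sin(TP[2]);d=np.array(X[:2])-TP[:2]
    return np.array([c*d[0]+s*d[1],-s*d[0]+c*d[1]])*1000
def down(zd):  # tool pointing down, z axis along world dir zd(2)
    z=np.array([zd[0],zd[1],0.]);z/=np.linalg.norm(z);x=np.array([0,0,-1.]);y=np.cross(z,x)
    return Rot.from_matrix(np.stack([x,y,z],1))
BY=np.array([np.sin(.1612),np.cos(.1612)]);BX=np.array([np.cos(.1612),-np.sin(.1612)])
def delta(P,R):
    p,r,s=pose()
    sh=r.inv().apply(np.array(P)-p)*1000; rv=(r.inv()*R).as_rotvec(degrees=True)
    print("shift",np.round(sh,1),"turn",np.round(rv,2),"| pos",np.round(p,4),"j",np.round(s["joint_positions"],2),"w",round(s["grip_width"]*1000,1),"F",np.round(s["force"],1),"t",s["time_s"])
    return sh,rv
def nearest(zd):
    _,r,_=pose();z=r.as_matrix()[:,2]
    return down(zd if z[0]*zd[0]+z[1]*zd[1]>0 else -np.array(zd))
E
python3 - <<'E'
from h import *
p,r,s=pose();print(np.round(r.as_matrix(),3))
print([ (w2b(p2w(grab("top"),c,.042))).round(1).tolist() for c in [(298.83,131.2),(278.6,181.66),(339.06,192.8)]])
for R in (down(BY),down(-BY)): delta(np.r_[b2w(-69.8,89.1)[:2],.15],R)
delta(np.r_[b2w(75,57.5)[:2],.15],nearest(BY))
E
```

```text
[[-0.    -0.97   0.242]
 [ 0.     0.242  0.97 ]
 [-1.     0.     0.   ]]
[[75.1, 57.6], [-69.8, 89.2], [-72.1, -74.3]]
shift [  92.3 -464.3 -367.7] turn [-4.79  0.01  0.  ] | pos [0.1272 0.5094 0.2423] j [ 1.18  0.34  1.52 -0.    1.28 -0.15] w 85.5 F [-0.1  0.7  0.2] t 1.35
shift [  92.3 -464.3 -367.7] turn [ 1.7521e+02  0.0000e+00 -1.0000e-02] | pos [0.1272 0.5094 0.2423] j [ 1.18  0.34  1.52 -0.    1.28 -0.15] w 85.5 F [-0.1  0.7  0.2] t 1.35
shift [  92.3 -611.3 -387.1] turn [-4.79  0.01  0.  ] | pos [0.1272 0.5094 0.2423] j [ 1.18  0.34  1.52 -0.    1.28 -0.15] w 85.5 F [-0.1  0.7  0.2] t 1.35
```

Request:
play_rows:
  steps: [0,-464,-368,-4.8,0,0,0,-464,-368,-4.8,0,0,0,-464,-368,-4.8,0,0,0,-464,-368,-4.8,0,0,0,-464,-368,-4.8,0,0]
  grip: 82
  grip_force: 20

```text
time_s: 1.77
tool_pos: [0.2548, 0.3427, 0.2424]
orientation: [0.539, -0.458, 0.538, 0.458]
force: [1.6, 0.9, 0.7]
grip_width: 0.0822
```

```bash
python3 - <<'E'
from h import *
delta(np.r_[b2w(-69.8,89.1)[:2],.10],nearest(BY))
E
```

```text
shift [ 142.4 -279.  -261.4] turn [0.06 0.03 0.02] | pos [0.2548 0.3427 0.2424] j [ 0.75  0.16  1.77 -0.    1.21 -0.66] w 82.2 F [1.6 0.9 0.7] t 1.7667
```

Request:
play_rows:
  steps: [0,-279,-261,0,0,0,0,-279,-261,0,0,0,0,-279,-261,0,0,0,0,-279,-261,0,0,0,0,-279,-261,0,0,0]

```text
time_s: 2.18
tool_pos: [0.3824, 0.1775, 0.2426]
orientation: [0.539, -0.458, 0.538, 0.458]
force: [-0.2, 1.4, -0.3]
grip_width: 0.0822
```

```bash
python3 - <<'E'
from h import *
delta(np.r_[b2w(-69.8,89.1)[:2],.10],nearest(BY))
E
```

```text
shift [ 142.7 -126.7 -118.6] turn [0.01 0.03 0.05] | pos [0.3824 0.1775 0.2426] j [ 0.25  0.15  1.78  0.    1.21 -1.16] w 82.2 F [-0.2  1.4 -0.3] t 2.1833
```

Request:
play_rows:
  steps: [30,-127,-119,0,0,0,60,-127,-119,0,0,0,90,-127,-119,0,0,0,90,-127,-119,0,0,0,90,-127,-119,0,0,0]

```text
time_s: 2.6
tool_pos: [0.4888, 0.0392, 0.1508]
orientation: [0.539, -0.458, 0.539, 0.458]
force: [0.4, 0.4, -0.6]
grip_width: 0.082
```

```bash
python3 - <<'E'
from h import *
grab("top","t1");f=grab("side","s1")
import time
im=cv2.imread("pics/t1.png")[95:230,235:400];im2=cv2.imread("pics/s1.png")[100:240,150:300]
cv2.imwrite("pics/m1.png",np.hstack([cv2.resize(im,(400,330)),cv2.resize(im2,(354,330))]))
delta(np.r_[b2w(-69.8,89.1)[:2],.036],nearest(BY))
E
```

```text
shift [113.2  -0.6   1.7] turn [-0.22 -0.05 -0.25] | pos [0.4883 0.0386 0.1492] j [-0.08  0.38  1.75 -0.    1.02 -1.48] w 82.1 F [0.2 0.1 1.3] t 2.7
```

View pics/m1.png

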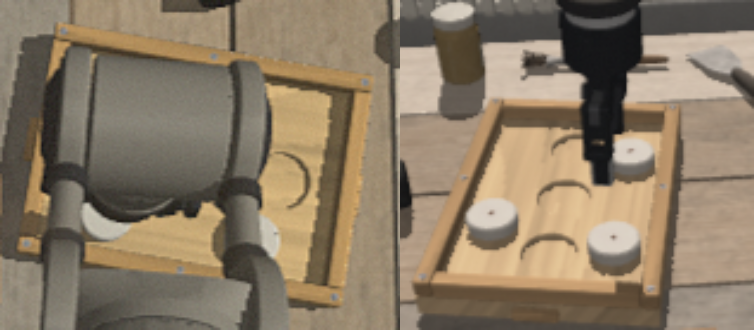

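The side view shows the gripper above disc B, with its fingers lined up along the bed's y.

Request:
play_rows:
  steps: [30,-0.6,1.7,0,0,0,60,-0.6,1.7,0,0,0,85,-0.6,1.7,0,0,0,95,-0.6,1.7,0,0,0,100,-0.6,1.7,0,0,0]

```text
time_s: 3.12
tool_pos: [0.4878, 0.0437, 0.0515]
orientation: [0.538, -0.458, 0.539, 0.459]
force: [-0.1, 0.1, 0.1]
grip_width: 0.0816
```

Request:
play_rows:
  steps: [4,0,0,0,0,0,8,0,0,0,0,0,12,0,0,0,0,0,14,0,0,0,0,0,14,0,0,0,0,0]

```text
time_s: 3.53
tool_pos: [0.4889, 0.0431, 0.0385]
orientation: [0.539, -0.458, 0.538, 0.458]
force: [0.8, 0.0, -0.6]
grip_width: 0.0822
```

```bash
python3 - <<'E'
from h import *
f=grab("side","s2");im2=cv2.imread("pics/s2.png")[130:240,155:285]
cv2.imwrite("pics/m2.png",cv2.resize(im2,None,fx=5,fy=5,interpolation=cv2.INTER_CUBIC))
delta(np.r_[b2w(-69.8,89.1)[:2],.034],nearest(BY))
E
```

```text
shift [ 4.6 -0.2 -3. ] turn [0.01 0.01 0.03] | pos [0.4889 0.0431 0.0386] j [-0.07  0.55  1.86  0.    0.73 -1.48] w 82.2 F [ 0.  -0.5  0.5] t 3.5833
```

View pics/m2.png

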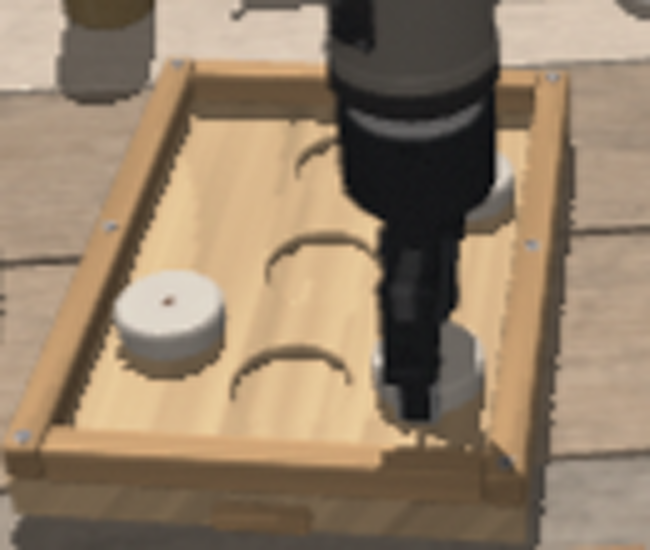

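Request:
play_rows:
  steps: [3,0,-3,0,0,0,4,0,-3,0,0,0,4,0,-3,0,0,0,4,0,-3,0,0,0,4,0,-3,0,0,0]
  grip: 55

```text
time_s: 4.0
tool_pos: [0.4883, 0.0399, 0.0345]
orientation: [0.539, -0.458, 0.539, 0.458]
force: [-0.6, -1.3, 3.2]
grip_width: 0.0589
```

Request:
play_rows:
  steps: [0,0,0,0,0,0,0,0,0,0,0,0,0,0,0,0,0,0,0,0,0,0,0,0,0,0,0,0,0,0]

```text
time_s: 4.42
tool_pos: [0.4883, 0.0399, 0.0345]
orientation: [0.539, -0.458, 0.539, 0.458]
force: [-1.8, -3.5, 4.9]
grip_width: 0.0591
```

```bash
python3 - <<'E'
from h import *
f=grab("side","s3");im2=cv2.imread("pics/s3.png")[130:240,155:285]
cv2.imwrite("pics/m3.png",cv2.resize(im2,None,fx=5,fy=5,interpolation=cv2.INTER_CUBIC))
delta(np.r_[b2w(0,100)[:2],.034],nearest(BY))
E
```

```text
shift [  0.5 -70.1  11.2] turn [ 0.01 -0.01  0.02] | pos [0.4883 0.0399 0.0345] j [-0.07  0.56  1.86 -0.    0.72 -1.48] w 58.7 F [-2.2 -3.6  4.7] t 4.4667
```

View pics/m3.png

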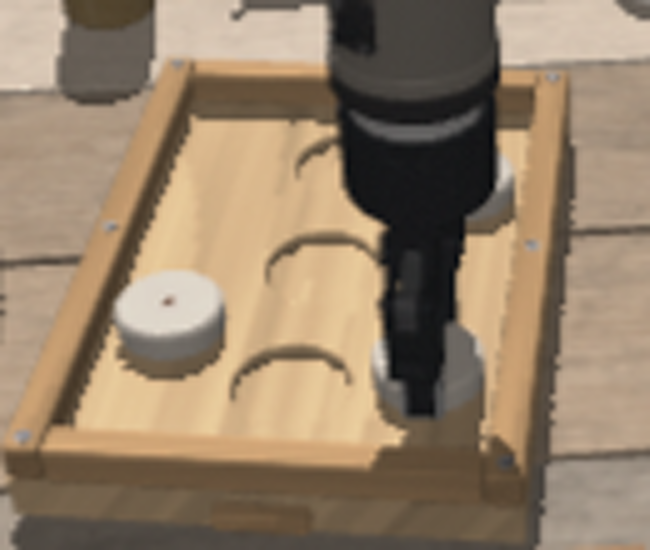

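Request:
play_rows:
  steps: [0,-10,1.6,0,0,0,0,-20,3.2,0,0,0,0,-30,4.8,0,0,0,0,-40,6.4,0,0,0,0,-50,8,0,0,0]

```text
time_s: 4.88
tool_pos: [0.5382, 0.0404, 0.0344]
orientation: [0.538, -0.458, 0.539, 0.459]
force: [-3.9, -0.8, 5.9]
grip_width: 0.0588
```

Request:
play_rows:
  steps: [0,-8,1.3,0,0,0,0,-15,2.4,0,0,0,0,-20,3.2,0,0,0,0,-20,3.2,0,0,0,0,-20,3.2,0,0,0]

```text
time_s: 5.3
tool_pos: [0.559, 0.0401, 0.0338]
orientation: [0.538, -0.458, 0.539, 0.458]
force: [0.1, 0.6, -1.4]
grip_width: 0.059
```

```bash
python3 - <<'E'
from h import *
f=grab("side","s4");im2=cv2.imread("pics/s4.png")[130:240,155:285]
cv2.imwrite("pics/m4.png",cv2.resize(im2,None,fx=5,fy=5,interpolation=cv2.INTER_CUBIC))
delta(np.r_[b2w(0,100)[:2],.034],nearest(BY))
E
```

```text
shift [-0.2 -0.6 -0.3] turn [ 0.01  0.   -0.05] | pos [0.5587 0.0401 0.0338] j [-0.07  0.65  1.66  0.    0.83 -1.48] w 58.7 F [ 0.1 -0.1 -1.6] t 5.35
```

View pics/m4.png

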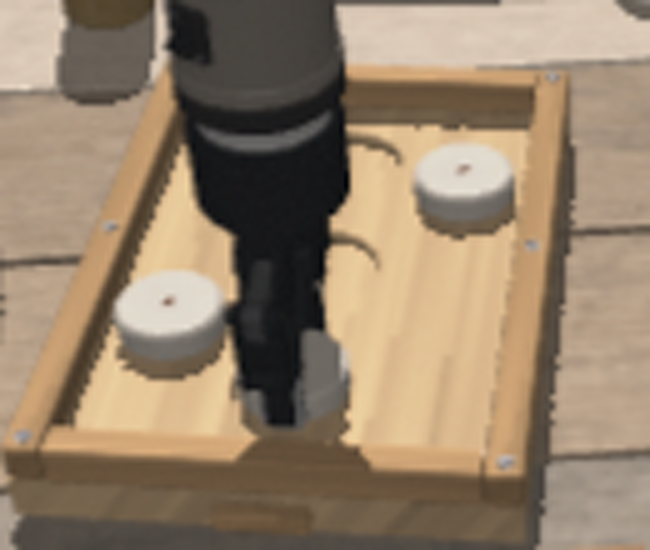

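Request:
play_rows:
  steps: [0,-0.5,0,0,0,0,0,-0.5,0,0,0,0,0,-0.5,0,0,0,0,0,-0.5,0,0,0,0,0,-0.5,0,0,0,0]
  grip: 67

```text
time_s: 5.77
tool_pos: [0.5596, 0.0399, 0.0344]
orientation: [0.539, -0.458, 0.539, 0.458]
force: [-0.1, -0.2, 0.2]
grip_width: 0.067
```

```bash
python3 - <<'E'
from h import *
f=grab("side","s5");im2=cv2.imread("pics/s5.png")[130:240,155:285]
cv2.imwrite("pics/m5.png",cv2.resize(im2,None,fx=5,fy=5,interpolation=cv2.INTER_CUBIC))
delta(np.r_[b2w(0,100)[:2],.034],nearest(BY))
E
```

```text
shift [ 0.4  0.3 -0.2] turn [0.01 0.01 0.01] | pos [0.5596 0.0399 0.0344] j [-0.07  0.65  1.66  0.    0.83 -1.48] w 66.8 F [ 0.4  0.4 -0.1] t 5.8167
```

View pics/m5.png

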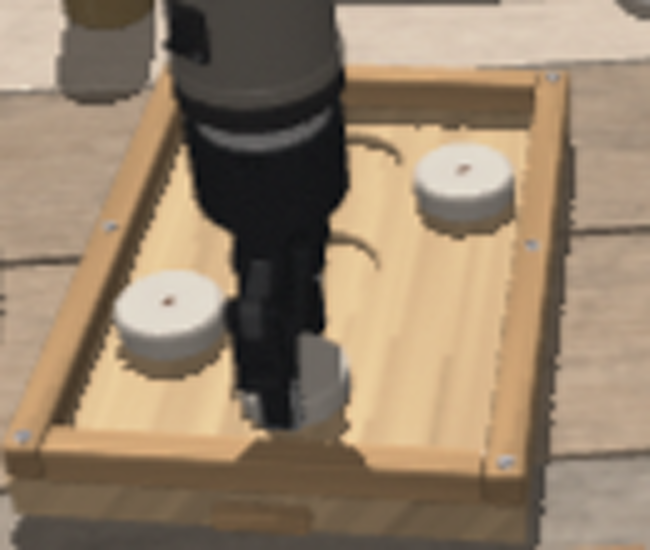

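Request:
play_rows:
  steps: [-15,0,0,0,0,0,-40,0,0,0,0,0,-70,-20,-20,0,0,0,-70,20,-55,0,0,0,-70,50,-90,0,0,0]
  grip: 80

```text
time_s: 6.23
tool_pos: [0.5116, -0.032, 0.107]
orientation: [0.54, -0.461, 0.536, 0.456]
force: [-1.3, -1.3, -1.4]
grip_width: 0.0799
```

```bash
python3 - <<'E'
from h import *
f=grab("side","s6");im2=cv2.imread("pics/s6.png")[130:240,155:285]
cv2.imwrite("pics/m6.png",cv2.resize(im2,None,fx=5,fy=5,interpolation=cv2.INTER_CUBIC))
delta(np.r_[b2w(-72,-74.3)[:2],.035],nearest(BY))
E
```

```text
shift [ 69.3  25.9 -91.6] turn [ 0.01 -0.11 -0.36] | pos [ 0.501  -0.0344  0.1039] j [-0.22  0.46  1.77 -0.    0.92 -1.63] w 79.7 F [-5.4 -3.1 -2.2] t 6.2833
```

View pics/m6.png

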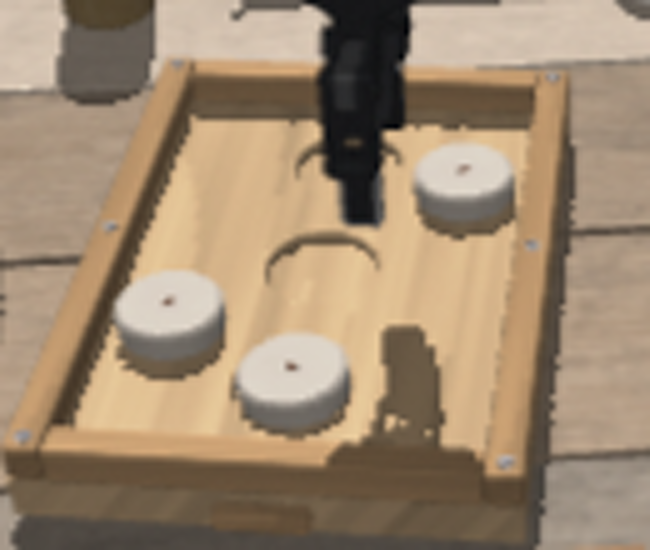

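```bash
python3 - <<'E'
from h import *
f=grab("side")
for z in (.036,.042): 
    q=w2p(f,b2w(0,100,z)); print(z,(q-[155,130]+.5)*5)
delta(np.r_[b2w(-72,-74.3)[:2],.035],nearest(BY))
E
```

```text
0.036 [294.80799197 366.57402803]
0.042 [293.77033224 358.02096488]
shift [ 69.1  27.7 -93.6] turn [-0.15 -0.03 -0.31] | pos [ 0.5032 -0.033   0.1039] j [-0.22  0.47  1.76 -0.    0.92 -1.62] w 79.7 F [-0.7  0.5 -0.6] t 6.3333
```

Disc B has dropped into seat_2: its dot sits at row 366, as expected for z = 36 mm. Next is disc C.

Request:
play_rows:
  steps: [0,12,-40,0,0,0,0,24,-80,0,0,0,10,28,-94,0,0,0,30,28,-94,0,0,0,50,28,-94,0,0,0]
  grip: 82

```text
time_s: 6.75
tool_pos: [0.466, -0.1208, 0.0545]
orientation: [0.54, -0.458, 0.539, 0.457]
force: [0.2, -0.4, -1.2]
grip_width: 0.0821
```

```bash
python3 - <<'E'
from h import *
f=grab("side","s7");im2=cv2.imread("pics/s7.png")[130:240,155:285]
cv2.imwrite("pics/m7.png",cv2.resize(im2,None,fx=5,fy=5,interpolation=cv2.INTER_CUBIC))
delta(np.r_[b2w(-72,-74.3)[:2],.035],nearest(BY))
E
```

```text
shift [15.8  3.2 -2. ] turn [-0.09  0.07 -0.23] | pos [ 0.4638 -0.1193  0.0508] j [-0.41  0.52  1.88  0.    0.75 -1.82] w 82.4 F [-3.4  0.7 -3.2] t 6.8
```

View pics/m7.png

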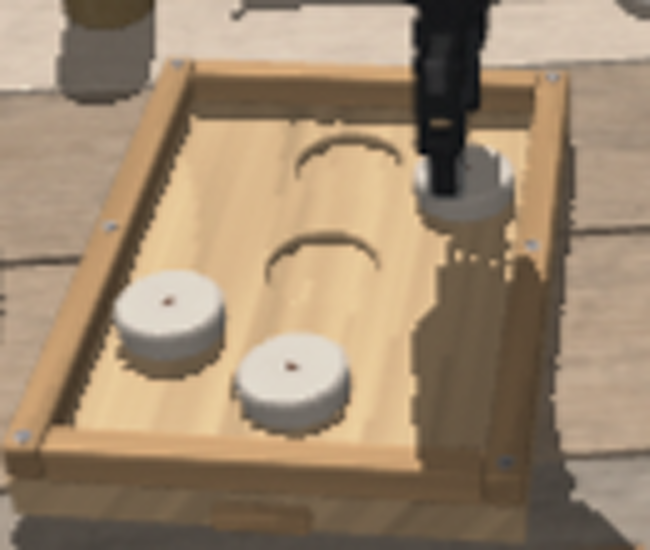

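Request:
play_rows:
  steps: [4,2,-1,0,0,0,8,2,-1,0,0,0,12,2,-1,0,0,0,15,2,-1,0,0,0,15,2,-1,0,0,0]

```text
time_s: 7.22
tool_pos: [0.4635, -0.1198, 0.0393]
orientation: [0.539, -0.458, 0.538, 0.458]
force: [0.9, -0.6, -1.2]
grip_width: 0.0819
```

```bash
python3 - <<'E'
from h import *
delta(np.r_[b2w(-72,-74.3)[:2],.0345],nearest(BY))
E
```

```text
shift [ 4.8  3.1 -1.5] turn [0.04 0.   0.01] | pos [ 0.4635 -0.1198  0.0393] j [-0.41  0.53  1.89  0.    0.72 -1.82] w 81.9 F [ 0.9 -0.6 -1.2] t 7.2167
```

Request:
play_rows:
  steps: [4,3,-1.5,0,0,0,4.5,3,-1.5,0,0,0,4.5,3,-1.5,0,0,0,4.5,3,-1.5,0,0,0,4.5,3,-1.5,0,0,0]
  grip: 55

```text
time_s: 7.63
tool_pos: [0.46, -0.121, 0.0349]
orientation: [0.539, -0.458, 0.539, 0.458]
force: [-0.6, -0.6, 1.7]
grip_width: 0.059
```

```bash
python3 - <<'E'
from h import *
f=grab("side","s8");im2=cv2.imread("pics/s8.png")[130:240,155:285]
cv2.imwrite("pics/m8.png",cv2.resize(im2,None,fx=5,fy=5,interpolation=cv2.INTER_CUBIC))
delta(np.r_[b2w(-72,-74.3)[:2],.0345],nearest(BY))
delta(np.r_[b2w(0,-100)[:2],.0345],nearest(BY))
E
```

```text
shift [ 0.4 -0.2  0.2] turn [ 0.01  0.01 -0.02] | pos [ 0.46   -0.121   0.0349] j [-0.42  0.54  1.9   0.    0.7  -1.83] w 58.8 F [-1.4  0.5  2. ] t 7.6833
shift [  0.4 -72.2 -25.5] turn [ 0.01  0.01 -0.02] | pos [ 0.46   -0.121   0.0349] j [-0.42  0.54  1.9   0.    0.7  -1.83] w 58.8 F [-1.4  0.5  2. ] t 7.6833
```

View pics/m8.png

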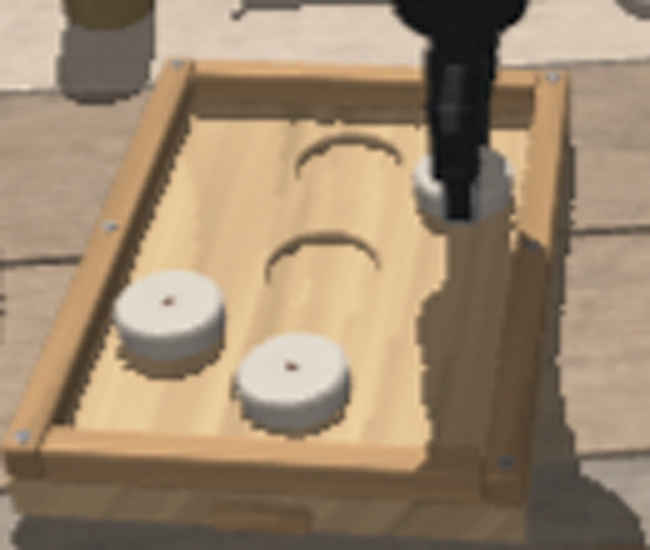

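Request:
play_rows:
  steps: [0,-10,-3.5,0,0,0,0,-21,-7.4,0,0,0,0,-32,-11.3,0,0,0,0,-43,-15.2,0,0,0,0,-53,-18.7,0,0,0]

```text
time_s: 8.1
tool_pos: [0.5099, -0.1482, 0.0349]
orientation: [0.539, -0.458, 0.539, 0.458]
force: [-2.0, 1.1, 1.8]
grip_width: 0.0589
```

Request:
play_rows:
  steps: [0,-8,-2.8,0,0,0,0,-14,-5,0,0,0,0,-18.5,-6.5,0,0,0,0,-19,-6.8,0,0,0,0,-19,-6.8,0,0,0]

```text
time_s: 8.52
tool_pos: [0.527, -0.1577, 0.0345]
orientation: [0.539, -0.458, 0.539, 0.458]
force: [0.2, -0.0, -1.5]
grip_width: 0.0586
```

```bash
python3 - <<'E'
from h import *
f=grab("side","s9");im2=cv2.imread("pics/s9.png")[130:240,155:285]
cv2.imwrite("pics/m9.png",cv2.resize(im2,None,fx=5,fy=5,interpolation=cv2.INTER_CUBIC))
delta(np.r_[b2w(0,-100)[:2],.0345],nearest(BY))
E
```

```text
shift [ 0.1 -0.4 -0.1] turn [ 0.01  0.02 -0.04] | pos [ 0.5268 -0.1575  0.0346] j [-0.43  0.63  1.69  0.    0.82 -1.84] w 58.5 F [ 0.2 -0.5 -1.2] t 8.5667
```

View pics/m9.png

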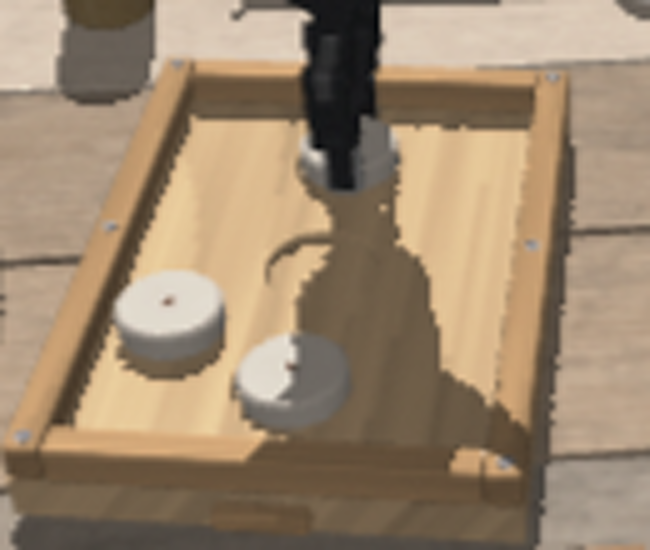

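Disc C is over seat_0, so I'll release it.

Request:
play_rows:
  steps: [0,-0.4,0,0,0,0,0,-0.4,0,0,0,0,0,-0.4,0,0,0,0,0,-0.4,0,0,0,0,0,-0.4,0,0,0,0]
  grip: 67

```text
time_s: 8.98
tool_pos: [0.5275, -0.1578, 0.0349]
orientation: [0.539, -0.458, 0.539, 0.458]
force: [0.8, -0.4, 0.3]
grip_width: 0.0671
```

Request:
play_rows:
  steps: [-15,0,0,0,0,0,-35,0,0,0,0,0,-60,0,0,0,0,0,-60,-25,30,0,0,0,-60,-50,65,0,0,0]
  grip: 80

```text
time_s: 9.4
tool_pos: [0.5875, -0.1042, 0.0971]
orientation: [0.54, -0.458, 0.539, 0.456]
force: [0.9, -0.3, -0.4]
grip_width: 0.0795
```

```bash
python3 - <<'E'
from h import *
f=grab("side","s10");im2=cv2.imread("pics/s10.png")[130:240,155:285]
cv2.imwrite("pics/m10.png",cv2.resize(im2,None,fx=5,fy=5,interpolation=cv2.INTER_CUBIC))
for z in (.036,.042): 
    q=w2p(f,b2w(0,-100,z)); print(z,(q-[155,130]+.5)*5)
delta(np.r_[b2w(75,57.6)[:2],.035],nearest(BY))
E
```

```text
0.036 [351.93704466 145.46817719]
0.042 [351.25171954 137.2968326 ]
shift [ 61.9 -20.   87.6] turn [0.04 0.13 0.4 ] | pos [ 0.5923 -0.0975  0.0965] j [-0.29  0.62  1.5   0.    1.02 -1.7 ] w 80.0 F [ 1.4  4.1 -0.9] t 9.45
```

View pics/m10.png

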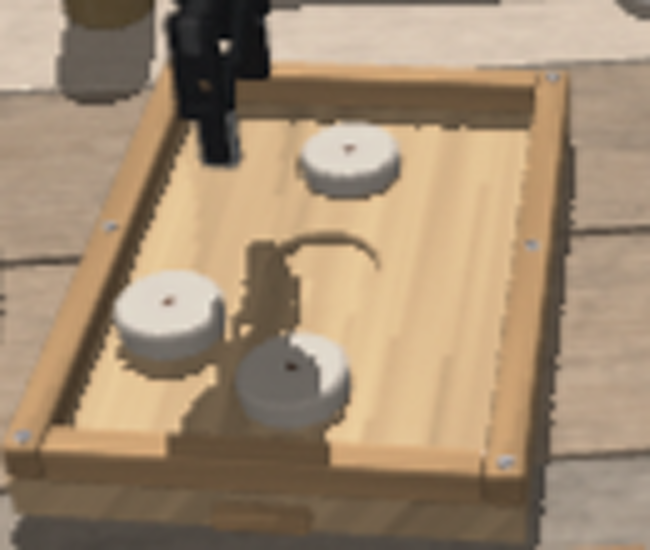

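Disc C has dropped into seat_0, with its dot at (348,149) in the crop. Now disc A.

Request:
play_rows:
  steps: [0,-9,40,0,0,0,0,-18,78,0,0,0,10,-20,87,0,0,0,25,-20,87,0,0,0,42,-20,87,0,0,0]
  grip: 82

```text
time_s: 9.87
tool_pos: [0.6207, -0.0187, 0.0527]
orientation: [0.538, -0.459, 0.538, 0.458]
force: [0.6, -0.2, -0.2]
grip_width: 0.0816
```

Request:
play_rows:
  steps: [6,0,0,0,0,0,12,0,0,0,0,0,16,0,0,0,0,0,16,0,0,0,0,0,16,0,0,0,0,0]

```text
time_s: 10.28
tool_pos: [0.6203, -0.0203, 0.0372]
orientation: [0.539, -0.458, 0.539, 0.458]
force: [1.3, -0.2, 0.7]
grip_width: 0.0819
```

```bash
python3 - <<'E'
from h import *
f=grab("side","s11");im2=cv2.imread("pics/s11.png")[130:240,155:285]
cv2.imwrite("pics/m11.png",cv2.resize(im2,None,fx=5,fy=5,interpolation=cv2.INTER_CUBIC))
delta(np.r_[b2w(75,57.6)[:2],.0345],nearest(BY))
E
```

```text
shift [ 3.  -4.9  7. ] turn [-0.01  0.01  0.07] | pos [ 0.6205 -0.0203  0.0375] j [-0.16  0.73  1.47  0.    0.94 -1.57] w 81.9 F [-0.7  0.4  0.2] t 10.3333
```

View pics/m11.png

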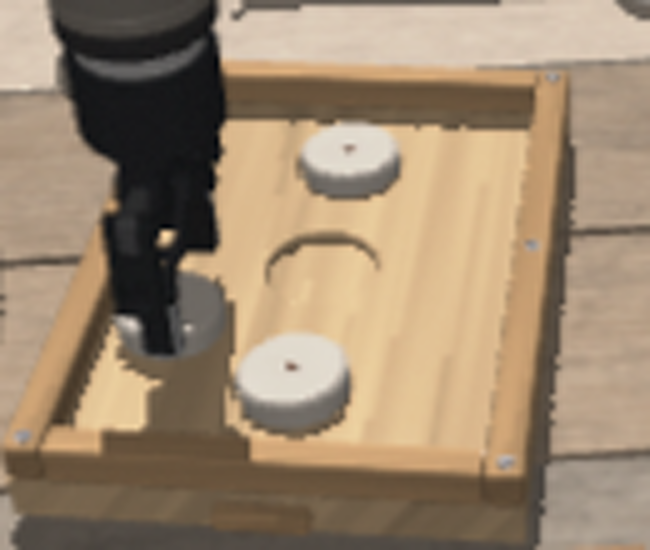

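Request:
play_rows:
  steps: [0,-5,7,0,0,0,2.5,-5,7,0,0,0,2.5,-5,7,0,0,0,2.5,-5,7,0,0,0,2.5,-5,7,0,0,0]

```text
time_s: 10.75
tool_pos: [0.6261, -0.0138, 0.0343]
orientation: [0.539, -0.458, 0.539, 0.458]
force: [0.6, -0.6, -0.1]
grip_width: 0.0823
```

Request:
play_rows:
  steps: [0,0,0,0,0,0,0,0,0,0,0,0,0,0,0,0,0,0,0,0,0,0,0,0,0,0,0,0,0,0]
  grip: 55

```text
time_s: 11.17
tool_pos: [0.6261, -0.0139, 0.0346]
orientation: [0.539, -0.458, 0.539, 0.458]
force: [-1.6, -0.7, 3.8]
grip_width: 0.0588
```

```bash
python3 - <<'E'
from h import *
delta(np.r_[b2w(75,57.6)[:2],.0345],nearest(BY))
delta(np.r_[b2w(0,0)[:2],.0345],nearest(BY))
E
```

```text
shift [ 0.1 -0.4 -0.2] turn [ 0.01 -0.    0.01] | pos [ 0.6261 -0.0139  0.0346] j [-0.14  0.74  1.46 -0.    0.95 -1.55] w 58.8 F [-1.6 -0.7  3.8] t 11.1667
shift [  0.1  74.6 -57.8] turn [ 0.01 -0.    0.01] | pos [ 0.6261 -0.0139  0.0346] j [-0.14  0.74  1.46 -0.    0.95 -1.55] w 58.8 F [-1.6 -0.7  3.8] t 11.1667
```

Request:
play_rows:
  steps: [0,5,-12,0,0,0,0,11,-24,0,0,0,0,18,-36,0,0,0,0,27,-45,0,0,0,0,38,-52,0,0,0]

```text
time_s: 11.58
tool_pos: [0.58, -0.061, 0.0346]
orientation: [0.539, -0.458, 0.538, 0.457]
force: [1.9, 0.7, 2.5]
grip_width: 0.0589
```

Request:
play_rows:
  steps: [0,12,-3,0,0,0,0,23,-5.5,0,0,0,0,32,-5.8,0,0,0,0,36.6,-5.8,0,0,0,0,36.6,-5.8,0,0,0]

```text
time_s: 12.0
tool_pos: [0.5414, -0.0595, 0.034]
orientation: [0.538, -0.457, 0.539, 0.459]
force: [-0.0, 0.2, -0.0]
grip_width: 0.0591
```

```bash
python3 - <<'E'
from h import *
f=grab("side","s12");im2=cv2.imread("pics/s12.png")[130:240,155:285]
cv2.imwrite("pics/m12.png",cv2.resize(im2,None,fx=5,fy=5,interpolation=cv2.INTER_CUBIC))
delta(np.r_[b2w(0,0)[:2],.0345],nearest(BY))
E
```

```text
shift [-0.4 -0.7  0.6] turn [-0.03  0.   -0.05] | pos [ 0.5424 -0.0595  0.0341] j [-0.25  0.63  1.7  -0.    0.81 -1.66] w 58.8 F [ 0.1 -0.2 -0.4] t 12.05
```

View pics/m12.png

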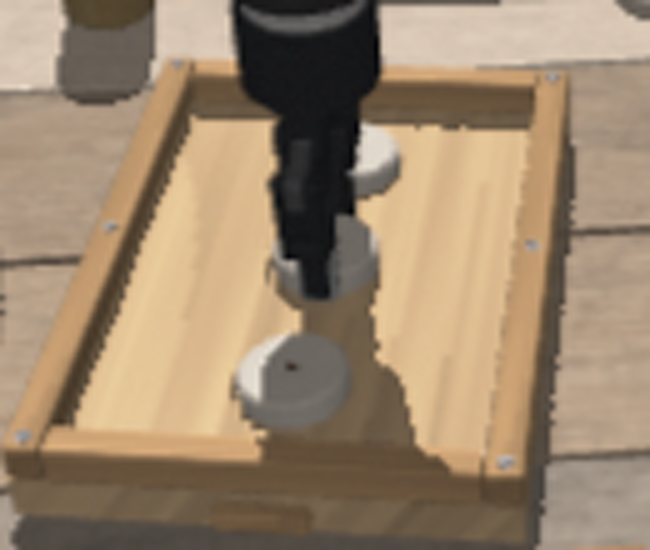

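Disc A is over seat_1. I'll release it, lift, and move off toward the shaker.

Request:
play_rows:
  steps: [0,-0.7,0.5,0,0,0,0,-0.7,0.5,0,0,0,0,-0.7,0.5,0,0,0,0,-0.7,0.5,0,0,0,0,-0.7,0.5,0,0,0]
  grip: 67

```text
time_s: 12.47
tool_pos: [0.5442, -0.0585, 0.0342]
orientation: [0.539, -0.458, 0.539, 0.458]
force: [1.0, 0.5, -0.4]
grip_width: 0.0671
```

Request:
play_rows:
  steps: [-15,0,0,0,0,0,-35,0,0,0,0,0,-70,0,0,0,0,0,-110,0,0,0,0,0,-150,0,0,0,0,0]
  grip: 70

```text
time_s: 12.88
tool_pos: [0.5434, -0.0584, 0.1855]
orientation: [0.538, -0.458, 0.539, 0.459]
force: [1.6, -0.2, 0.6]
grip_width: 0.07
```

Request:
play_rows:
  steps: [-40,10,40,0,0,0,-60,25,80,0,0,0,-60,45,118,0,0,0,-60,60,155,0,0,0,-60,75,195,0,0,0]

```text
time_s: 13.3
tool_pos: [0.5047, 0.129, 0.2452]
orientation: [0.539, -0.458, 0.538, 0.458]
force: [1.5, 0.9, 0.2]
grip_width: 0.0698
```

```bash
python3 - <<'E'
from ortho import *
f=grab("top","t2");fs=grab("side","s13")
a=overlay(ortho(f,TP,.036),[])
cv2.imwrite("pics/o4.png",a)
im=cv2.imread("pics/s13.png");cv2.imwrite("pics/m13.png",cv2.resize(im[120:380,140:360],None,fx=2.2,fy=2.2,interpolation=cv2.INTER_CUBIC))
for n,z in (("shaker_grip",.121),("shaker_mouth",.037),("board",0),("shaker",.016)):
  for nm,ff in (("top",f),("side",fs)):
    try:
      for d in ctrl.mark_of(ff,n): print(n,nm,round(d["p"],2),np.round(d["point"],1),np.round(p2w(ff,d["point"],z),4)[:2])
    except Exception as e: print(e)
E
```

```text
shaker_grip top 0.71 [175.  190.2] [0.4554 0.2984]
shaker_grip side 0.68 [262.7 254.7] [0.4535 0.2934]
shaker_mouth top 0.59 [211.7 199. ] [0.4412 0.2185]
shaker_mouth side 0.55 [265.9 252. ] [0.4392 0.2171]
it knows: bed, board, chip_0_mid, chip_1_mid, chip_2_mid, chip_3_mid, chip_4_mid, chip_5_mid, chip_6_mid, chip_7_mid, chip_8_mid, chip_9_mid, core_a_mid, core_b_mid, core_c_mid, seat, shaker_grip, sha
it knows: bed, board, chip_0_mid, chip_1_mid, chip_2_mid, chip_3_mid, chip_4_mid, chip_5_mid, chip_6_mid, chip_7_mid, chip_8_mid, chip_9_mid, core_a_mid, core_b_mid, core_c_mid, seat, shaker_grip, sha
```

View pics/o4.png

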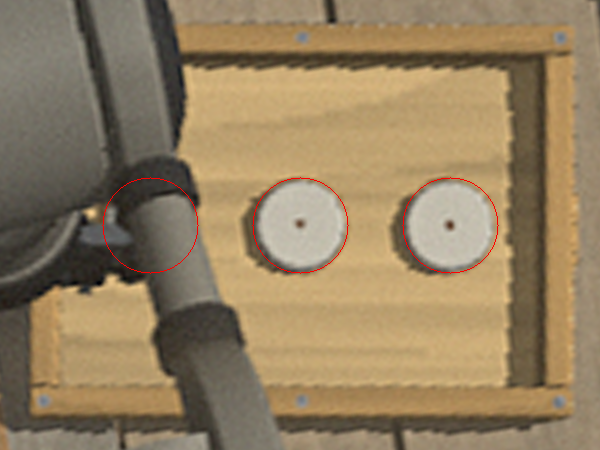

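View pics/m13.png

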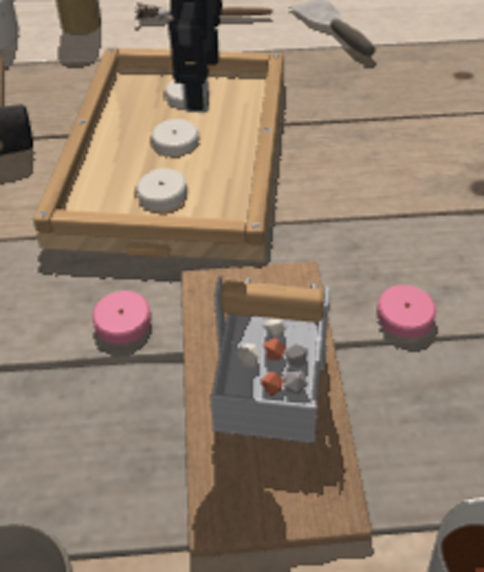

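View pics/t2.png

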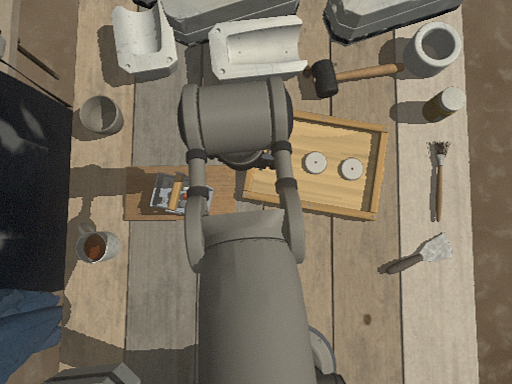

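```bash
python3 - <<'E'
from h import *
im=cv2.imread("pics/t2.png")[165:225,140:225]
cv2.imwrite("pics/m14.png",cv2.resize(im,None,fx=8,fy=8,interpolation=cv2.INTER_CUBIC))
im=cv2.imread("pics/s13.png")[235:325,225:300]
cv2.imwrite("pics/m15.png",cv2.resize(im,None,fx=6,fy=6,interpolation=cv2.INTER_CUBIC))
f=grab("top")
g=lambda u,v:((u+.5)/6-.5+115,(v+.5)/6-.5+155)
a=p2w(f,g(388,118),.136);b=p2w(f,g(345,325),.136);print(a,b,np.linalg.norm(a-b),(a+b)/2, np.degrees(np.arctan2(*(a-b)[[1,0]])))
E
```

```text
[0.49253509 0.28588311 0.136     ] [0.40937802 0.30071499 0.136     ] 0.08446940984078734 [0.45095656 0.29329905 0.136     ] -10.112917269242661
```

View pics/m14.png

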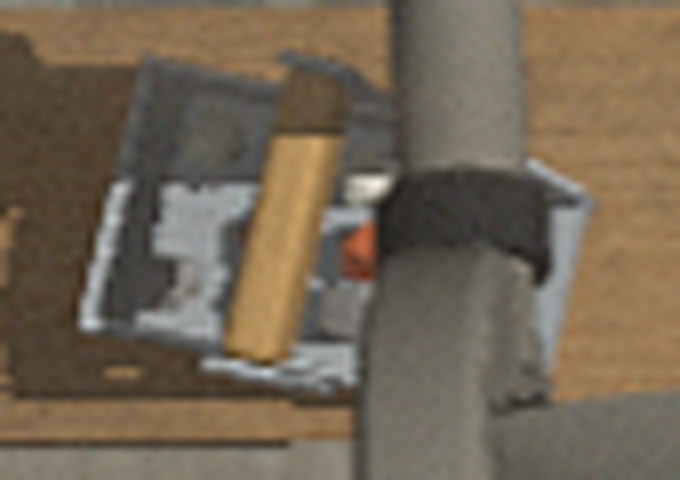

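View pics/m15.png

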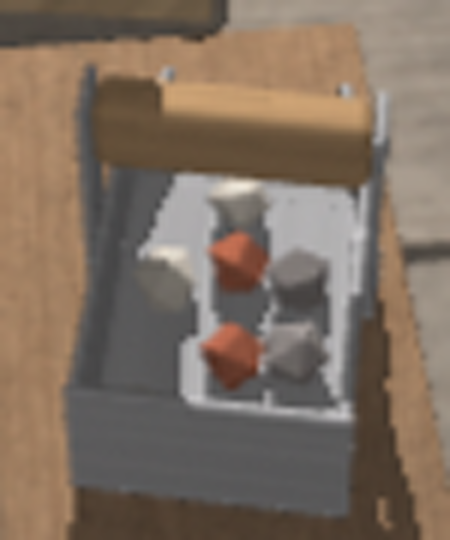

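```bash
python3 - <<'E'
from h import *
ft=grab("top");fs=grab("side")
print(tri([ft,fs],[(175.2,191.3),(263.2,256)]))
delta([.4525,.2945,.21],nearest(np.array([.175,.985])))
E
```

```text
[0.45275693 0.29754882 0.12205783]
shift [ 33.8  79.5 157.3] turn [ 0.74 -0.   -0.01] | pos [0.5055 0.1264 0.2438] j [ 0.1   0.33  1.53  0.    1.28 -1.31] w 70.0 F [-0.2  0.1 -0. ] t 13.85
```

Request:
play_rows:
  steps: [0,20,40,0,0,0,0,40,80,0.7,0,0,0,60,120,0.7,0,0,0,79.5,158.5,0.7,0,0,0,79.5,158.5,0.7,0,0]

```text
time_s: 14.27
tool_pos: [0.4504, 0.3007, 0.244]
orientation: [0.541, -0.455, 0.54, 0.456]
force: [-0.4, 0.3, 0.5]
grip_width: 0.0701
```

Request:
play_rows:
  steps: [20,0,0,0,0,0,40,0,0,0,0,0,60,0,0,0,0,0,80,0,0,0,0,0,90,0,0,0,0,0]

```text
time_s: 14.68
tool_pos: [0.4515, 0.2954, 0.1516]
orientation: [0.54, -0.454, 0.543, 0.455]
force: [-0.1, -0.6, -0.7]
grip_width: 0.0705
```

```bash
python3 - <<'E'
from h import *
fs=grab("side","s16")
im=fs["color"][200:340,200:320,::-1]
cv2.imwrite("pics/m16.png",cv2.resize(im,None,fx=4.2,fy=4.2,interpolation=cv2.INTER_CUBIC))
delta([.4525,.296,.114],nearest(np.array([.175,.985])))
E
```

```text
shift [36.7 -1.5  1.1] turn [ 0.1  -0.18 -0.25] | pos [0.451  0.2952 0.1507] j [ 0.44  0.46  1.61 -0.    1.07 -0.96] w 69.7 F [-1.2 -0.6 -0.9] t 14.7333
```

View pics/m16.png

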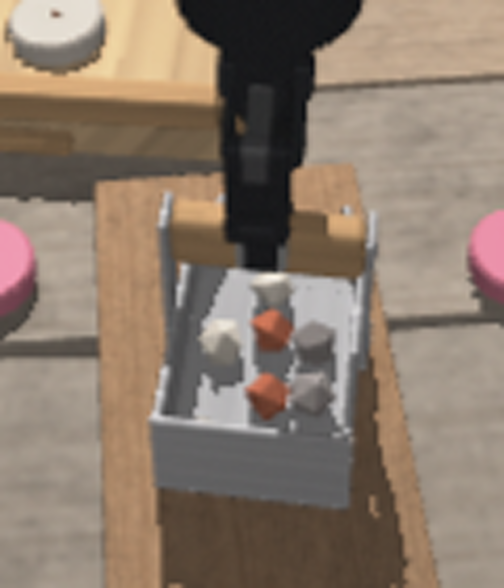

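The fingers are centred on the handle bar and six chips are visible (with a seventh near the mouth in the earlier top view). Descending now.

Request:
play_rows:
  steps: [10,-1,1,0,0,0,20,-1,1,0,0,0,30,-1,1,0,0,0,36,-1,1,0,0,0,36,-1,1,0,0,0]

```text
time_s: 15.15
tool_pos: [0.4527, 0.2971, 0.1167]
orientation: [0.541, -0.455, 0.542, 0.455]
force: [-0.8, 0.2, 0.3]
grip_width: 0.0698
```

Request:
play_rows:
  steps: [0,0,0,0,0,0,0,0,0,0,0,0,0,0,0,0,0,0,0,0,0,0,0,0,0,0,0,0,0,0]
  grip: 10
  grip_force: 60

```text
time_s: 15.57
tool_pos: [0.4534, 0.2974, 0.1184]
orientation: [0.542, -0.455, 0.541, 0.455]
force: [0.4, -1.2, 1.2]
grip_width: 0.0171
```

Request:
play_rows:
  steps: [0,0,0,0,0,0,0,0,0,0,0,0,0,0,0,0,0,0,0,0,0,0,0,0,0,0,0,0,0,0]

```text
time_s: 15.98
tool_pos: [0.4535, 0.2973, 0.1184]
orientation: [0.542, -0.455, 0.541, 0.455]
force: [-0.3, -3.0, 5.9]
grip_width: 0.0172
```

```bash
python3 - <<'E'
from h import *
fs=grab("side","s17")
im=fs["color"][200:340,200:320,::-1]
cv2.imwrite("pics/m17.png",cv2.resize(im,None,fx=4.2,fy=4.2,interpolation=cv2.INTER_CUBIC))
delta([.4525,.296,.114],nearest(np.array([.175,.985])))
E
```

```text
shift [ 4.4  0.7 -1.5] turn [0.14 0.01 0.03] | pos [0.4535 0.2973 0.1184] j [ 0.44  0.5   1.64 -0.    0.99 -0.96] w 17.3 F [ 1.  -3.5  6. ] t 16.0333
```

View pics/m17.png

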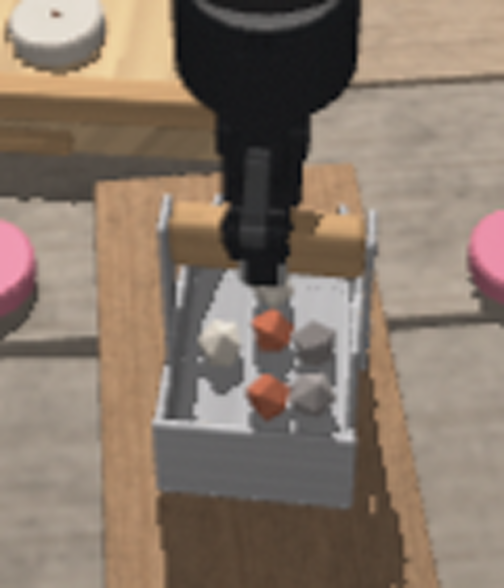

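```bash
cat >> h.py <<'E'
def shk(bx,by,h,th,dz=81):
    """TCP pose so that mouth edge is at bed (bx,by), h mm above bed, tilt th deg; shaker x along BY"""
    t=np.radians(th);u=77*np.cos(t)-dz*np.sin(t);d=77*np.sin(t)+dz*np.cos(t)
    P=b2w(bx,by+u,.024+(h+d)/1000.)
    return P,nearest2()*Rot.from_rotvec([0,-t,0])
def nearest2(): return down(BY)
def sdelta(bx,by,h,th): return delta(*shk(bx,by,h,th))
def mouth(dz=81):
    p,r,s=pose();m=p+r.apply([dz/1000,0,-.077]);b=w2b(m)
    x=r.as_matrix()[:,0];print("mouth bed",np.round(b,1),"h",round((m[2]-.024)*1000,1),"tilt",round(np.degrees(np.arcsin(x@np.r_[BY,0])),1))
E
python3 - <<'E'
from h import *
sdelta(66,-100,80,0)
sdelta(66,-100,45,0)
E
```

```text
shift [ -66.6 -216.1 -357.7] turn [-0.69  0.01  0.03] | pos [0.4535 0.2973 0.1184] j [ 0.44  0.5   1.64 -0.    0.99 -0.96] w 17.3 F [ 1.  -3.5  6. ] t 16.0333
shift [ -31.6 -216.1 -357.7] turn [-0.69  0.01  0.03] | pos [0.4535 0.2973 0.1184] j [ 0.44  0.5   1.64 -0.    0.99 -0.96] w 17.3 F [ 1.  -3.5  6. ] t 16.0333
```

Request:
play_rows:
  steps: [0,0,0,0,0,0,-5,0,0,0,0,0,-20,0,0,0,0,0,-40,0,0,0,0,0,-65,0,0,0,0,0]
  grip_force: 90

```text
time_s: 16.45
tool_pos: [0.4518, 0.2972, 0.1817]
orientation: [0.54, -0.454, 0.543, 0.456]
force: [0.4, -0.4, -3.3]
grip_width: 0.0165
```

Request:
play_rows:
  steps: [0,-2,-3,0,0,0,-1,-6,-11,0,0,0,-2,-14,-23,0,0,0,-3,-24,-39,0,0,0,-3,-35,-58,0,0,0]

```text
time_s: 16.87
tool_pos: [0.4769, 0.2334, 0.1841]
orientation: [0.54, -0.455, 0.542, 0.456]
force: [-0.1, -0.8, -2.5]
grip_width: 0.0166
```

Request:
play_rows:
  steps: [0,-13,-21,0,0,0,0,-26,-43,0,0,0,0,-39,-65,0,0,0,0,-52,-86,0,0,0,0,-65,-107,0,0,0]

```text
time_s: 17.28
tool_pos: [0.5225, 0.1158, 0.1838]
orientation: [0.54, -0.454, 0.543, 0.456]
force: [0.7, 0.2, -3.7]
grip_width: 0.0162
```

```bash
python3 - <<'E'
from h import *
fs=grab("side","s18")
sdelta(66,-100,80,0)
E
```

```text
shift [  -0.7 -114.7 -187.1] turn [-0.82 -0.19 -0.09] | pos [0.5244 0.1119 0.1839] j [ 0.07  0.42  1.58 -0.    1.15 -1.33] w 16.3 F [ 2.4 -4.9 -3.3] t 17.3333
```

View pics/s18.png

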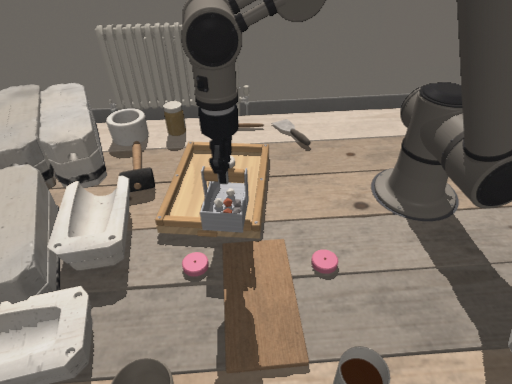

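Request:
play_rows:
  steps: [0,-13,-21,0,0,0,0,-26,-42,-0.3,0,0,0,-39,-63,-0.6,0,0,0,-51,-83,-0.8,0,0,0,-63,-102,-0.8,0,0]

```text
time_s: 17.75
tool_pos: [0.5669, 0.0048, 0.1838]
orientation: [0.537, -0.458, 0.539, 0.46]
force: [-0.3, -0.3, -2.9]
grip_width: 0.0164
```

Request:
play_rows:
  steps: [0,-10,-17,0,0,0,0,-19,-31,0,0,0,0,-27,-43,0,0,0,0,-33,-53,0,0,0,0,-37,-60,0,0,0]

```text
time_s: 18.17
tool_pos: [0.595, -0.0598, 0.1852]
orientation: [0.538, -0.458, 0.539, 0.459]
force: [-0.8, 0.4, -4.4]
grip_width: 0.0168
```

```bash
python3 - <<'E'
from h import *
fs=grab("side","s19")
sdelta(66,-100,40,15);mouth()
E
```

```text
shift [ 23.3 -14.2 -53.2] turn [  0.05 -15.04  -0.02] | pos [ 0.5954 -0.0608  0.1854] j [-0.23  0.52  1.4  -0.    1.22 -1.64] w 16.6 F [ 1.5 -1.  -4.3] t 18.2167
mouth bed [ 51.9 -70.4] h 80.5 tilt -0.0
```

View pics/s19.png

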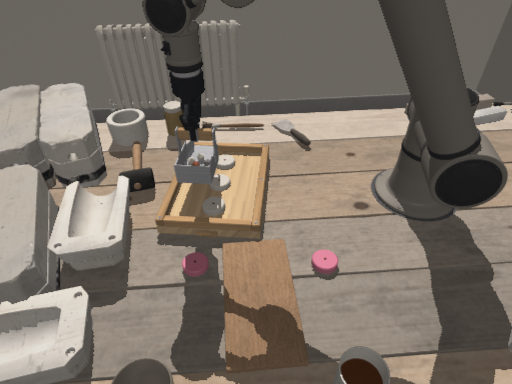

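Request:
play_rows:
  steps: [2,-3,-12,0,-2,0,6,-6,-25,0,-5,0,12,-10,-37,0,-8,0,18,-13,-47,0,-12,0,23,-14,-53,0,-15,0]

```text
time_s: 18.63
tool_pos: [0.6004, -0.1139, 0.1628]
orientation: [0.605, -0.394, 0.462, 0.515]
force: [1.0, -0.1, -4.3]
grip_width: 0.0168
```

```bash
python3 - <<'E'
from h import *
fs=grab("side","s20");ft=grab("top","t20")
mouth();sdelta(66,-100,40,20)
cv2.imwrite("pics/m20.png",np.hstack([cv2.resize(fs["color"][100:250,140:300,::-1],(400,375)),cv2.resize(ft["color"][80:230,230:400,::-1],(400,375))]))
E
```

```text
mouth bed [ 64.1 -99.7] h 39.2 tilt 15.0
shift [-7.2 -1.6 -7.4] turn [-0.1  -4.95 -0.13] | pos [ 0.5994 -0.1151  0.1614] j [-0.44  0.59  1.38  0.26  1.26 -1.94] w 16.9 F [ 0.8 -0.4 -3.3] t 18.7333
```

View pics/m20.png

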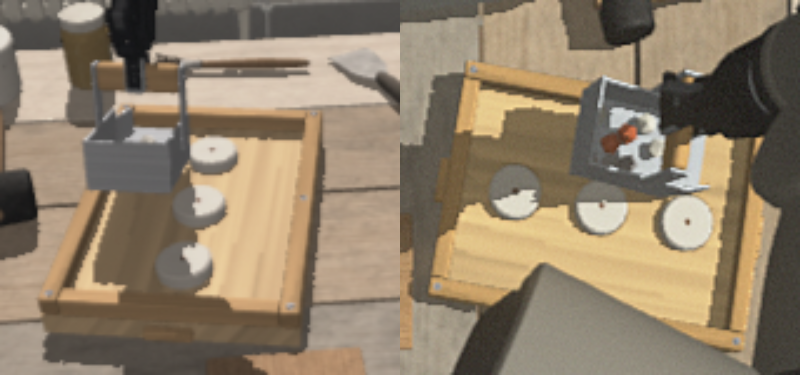

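Request:
play_rows:
  steps: [-2,-1,-2,0,-2,0,-4,-1,-4,0,-3,0,-6,-1,-6,0,-4,0,-7,-1,-7,0,-5,0,-7,-1,-7,0,-5,0]

```text
time_s: 19.15
tool_pos: [0.5999, -0.1221, 0.1682]
orientation: [0.624, -0.372, 0.436, 0.531]
force: [-0.6, 0.2, -4.3]
grip_width: 0.0167
```

```bash
cat > look.py <<'E'
from h import *
import sys
def look(n,top=(80,230,230,400),side=(100,250,140,300)):
    fs=grab("side","s"+n);ft=grab("top","t"+n)
    a,b,c,d=side;e,f,g,h=top
    cv2.imwrite(f"pics/m{n}.png",np.hstack([cv2.resize(fs["color"][a:b,c:d,::-1],(400,400),interpolation=cv2.INTER_CUBIC),cv2.resize(ft["color"][e:f,g:h,::-1],(400,400),interpolation=cv2.INTER_CUBIC)]))
    mouth()
if __name__=="__main__":
    look(sys.argv[1])
    if len(sys.argv)>2: sdelta(*map(float,sys.argv[2:6]))
E
python3 look.py 21 66 -100 40 25
```

```text
mouth bed [ 66.1 -97.5] h 41.6 tilt 20.0
shift [ -5.8   0.  -10.2] turn [ 0.11 -5.03 -0.04] | pos [ 0.5999 -0.1218  0.168 ] j [-0.49  0.6   1.36  0.34  1.31 -2.01] w 16.8 F [ 0.3  0.2 -2.9] t 19.25
```

View pics/m21.png

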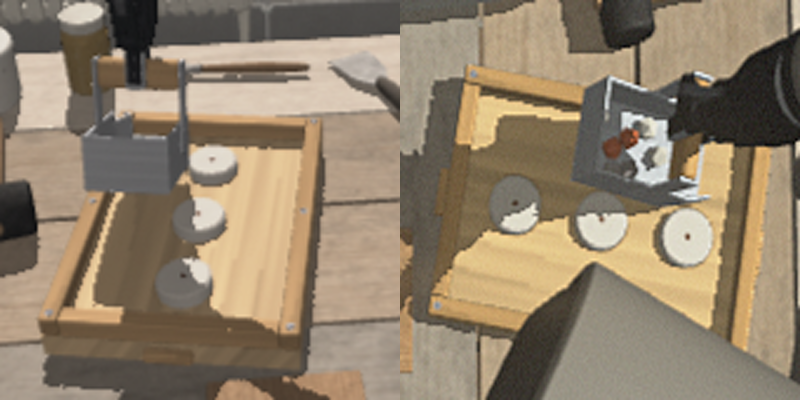

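Request:
play_rows:
  steps: [-2,0,-3,0,-1.5,0,-4,0,-6,0,-3,0,-6,0,-10,0,-5,0,-6,0,-10,0,-5,0,-6,0,-10,0,-5,0]

```text
time_s: 19.67
tool_pos: [0.5979, -0.1343, 0.1697]
orientation: [0.642, -0.348, 0.409, 0.547]
force: [0.1, 0.3, -3.0]
grip_width: 0.0166
```

```bash
python3 look.py 22 66 -100 40 28
```

```text
mouth bed [  66.1 -100.1] h 40.1 tilt 25.0
shift [-3.8  0.  -4.3] turn [ 0.08 -3.01 -0.05] | pos [ 0.598  -0.1333  0.1701] j [-0.54  0.63  1.34  0.41  1.37 -2.08] w 16.8 F [-0.2  0.5 -3.8] t 19.7667
```

View pics/m22.png

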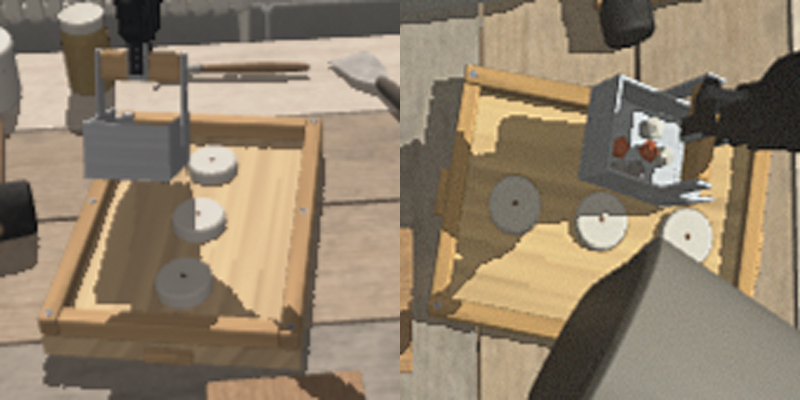

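Request:
play_rows:
  steps: [-1,0,-1,0,-1,0,-2,0,-2,0,-2,0,-2,0,-2,0,-2,0,-2,0,-2,0,-2,0,-2,0,-2,0,-2,0]

```text
time_s: 20.18
tool_pos: [0.5976, -0.1359, 0.1711]
orientation: [0.649, -0.339, 0.398, 0.553]
force: [0.3, 1.1, -2.7]
grip_width: 0.0164
```

```bash
sed -i 's/^def look(n,top=(80,230,230,400)/def look(n,top=(100,165,300,375)/' look.py; python3 look.py 23 66 -100 40 28
```

```text
mouth bed [ 66.1 -98.8] h 40.0 tilt 27.0
shift [-1.8  0.1 -2.5] turn [ 0.11 -1.   -0.05] | pos [ 0.5977 -0.1357  0.1712] j [-0.56  0.63  1.33  0.44  1.39 -2.1 ] w 16.8 F [-0.9  0.  -3.3] t 20.2833
```

View pics/m23.png

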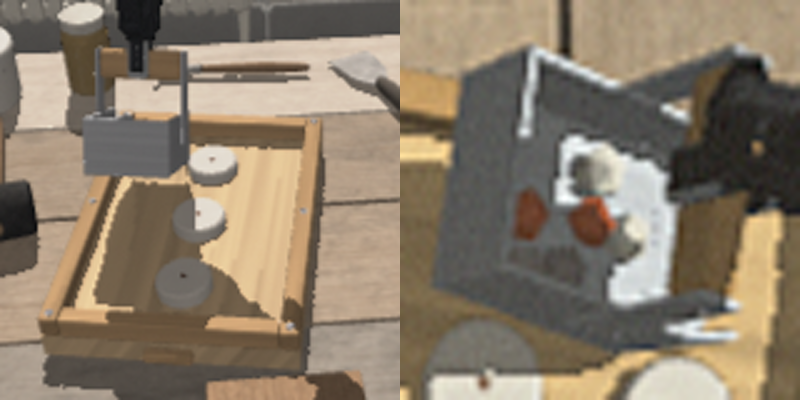

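Request:
play_rows:
  steps: [-2,0,-2,0,-2,0,-2,0,-7,0,-2,0,-2,0,-1,0,-2,0,-2,0,-2,0,-2,0,-2,0,-2,0,-2,0]

```text
time_s: 20.7
tool_pos: [0.5973, -0.1381, 0.1722]
orientation: [0.656, -0.33, 0.386, 0.559]
force: [0.1, -0.4, -2.8]
grip_width: 0.0166
```

```bash
python3 look.py 24 66 -100 40 30
```

```text
mouth bed [ 66.2 -97.6] h 40.0 tilt 29.0
shift [-2.5  0.1 -3.5] turn [ 0.13 -1.02 -0.05] | pos [ 0.5973 -0.1382  0.1722] j [-0.58  0.64  1.33  0.47  1.41 -2.12] w 16.9 F [-0.3  0.  -3.2] t 20.8
```

View pics/m24.png

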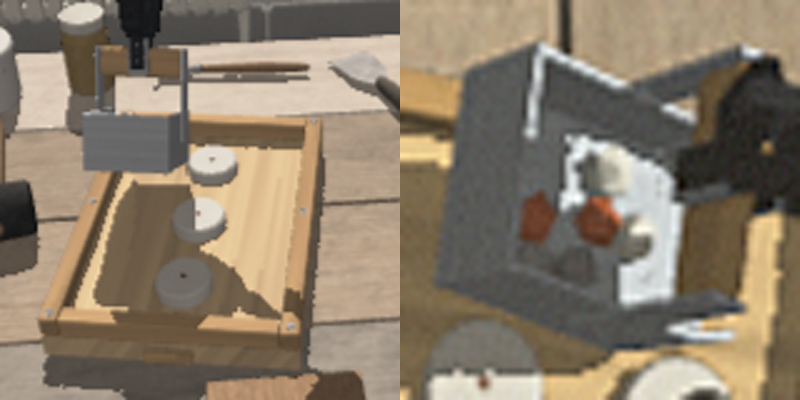

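Request:
play_rows:
  steps: [-3,0,-4,0,-1.5,0,-4,0,-12,0,-3,0,-5,0,-4,0,-4,0,-5,0,-7,0,-4,0,-5,0,-7,0,-4,0]

```text
time_s: 21.22
tool_pos: [0.5957, -0.1479, 0.1725]
orientation: [0.669, -0.309, 0.363, 0.57]
force: [0.5, -0.4, -3.9]
grip_width: 0.0169
```

```bash
python3 look.py 25 66 -100 40 33
```

```text
mouth bed [ 66.1 -99.1] h 38.9 tilt 33.0
shift [-1.4  0.1 -0.1] turn [ 0.07  0.01 -0.06] | pos [ 0.5958 -0.1472  0.1728] j [-0.62  0.67  1.31  0.51  1.46 -2.16] w 16.5 F [ 0.9  0.4 -3.5] t 21.3167
```

View pics/m25.png

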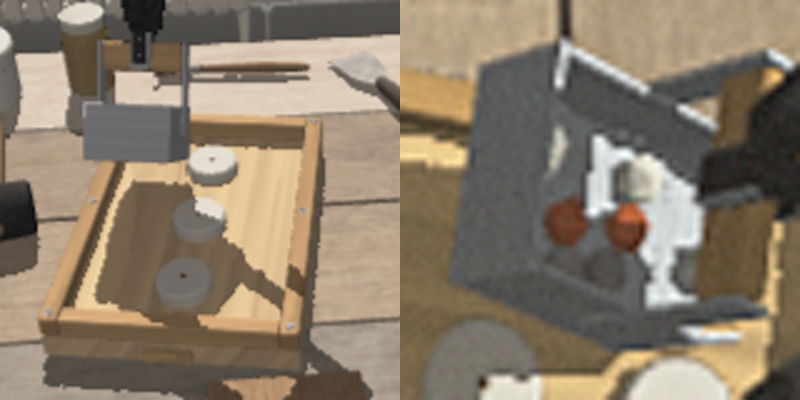

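Request:
play_rows:
  steps: [-2,0,-3,0,-1.5,0,-3,0,-10,0,-3,0,-4,0,-1,0,-3,0,-4,0,-4,0,-3,0,-4,0,-4,0,-3,0]

```text
time_s: 21.73
tool_pos: [0.595, -0.1529, 0.174]
orientation: [0.678, -0.294, 0.345, 0.578]
force: [-0.9, 0.3, -3.3]
grip_width: 0.0163
```

```bash
python3 look.py 26 66 -100 40 36
```

```text
mouth bed [ 66.1 -98.6] h 39.3 tilt 36.0
shift [-1.4  0.1 -0.7] turn [ 0.09  0.01 -0.06] | pos [ 0.595  -0.1525  0.1741] j [-0.64  0.69  1.3   0.55  1.5  -2.19] w 16.6 F [-0.7 -0.2 -3.4] t 21.8333
```

View pics/m26.png

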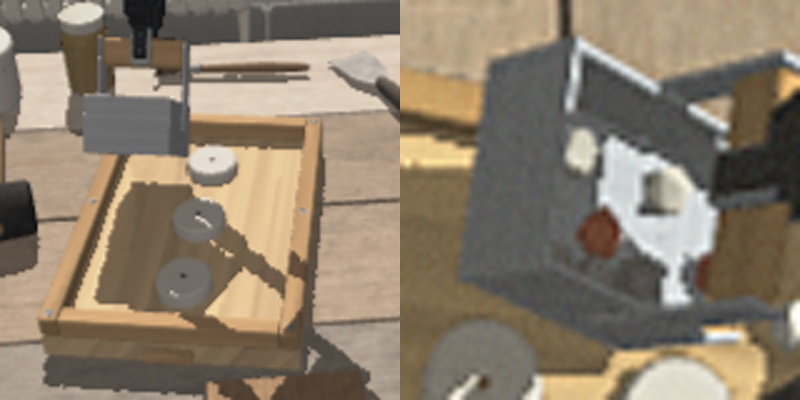

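```bash
python3 - <<'E'
import cv2
im=cv2.imread("pics/t26.png")[100:230,290:420]
cv2.imwrite("pics/w26.png",cv2.resize(im,(585,585),interpolation=cv2.INTER_CUBIC))
E
```

```text
(no output)
```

View pics/w26.png

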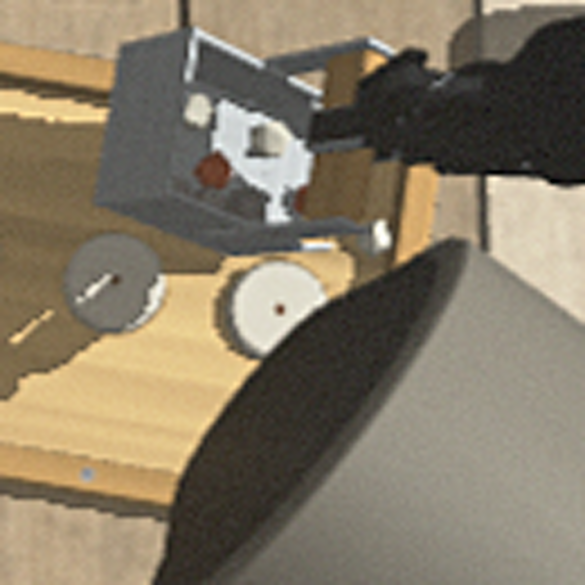

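```bash
cat > w.py <<'E'
import sys
from h import *
# usage w.py n u v  : bed coords of original px
f=ctrl.grab_frame("top")
for i in range(1,len(sys.argv),2):
    print(w2b(p2w(f,(float(sys.argv[i]),float(sys.argv[i+1])),.035)).round(0))
E
python3 w.py 374.4 152.2; python3 - <<'E'
from h import *
sdelta(66,-95,45,26)
E
```

```text
[  54. -154.]
shift [12.2  0.1 19.1] turn [ 0.11 10.   -0.05] | pos [ 0.595  -0.1524  0.1742] j [-0.64  0.69  1.3   0.55  1.5  -2.19] w 16.9 F [ 0.7  0.1 -3.2] t 21.8833
```

```bash
python3 - <<'E'
from h import *
sdelta(66,-90,45,18)
sdelta(66,40,42,18)
E
```

```text
shift [28.2  0.  31.5] turn [ 0.11 18.   -0.05] | pos [ 0.595  -0.1524  0.1742] j [-0.64  0.69  1.3   0.55  1.5  -2.19] w 16.9 F [ 0.7  0.1 -3.2] t 21.8833
shift [107.1  -0.2 134.9] turn [ 0.11 18.   -0.05] | pos [ 0.595  -0.1524  0.1742] j [-0.64  0.69  1.3   0.55  1.5  -2.19] w 16.9 F [ 0.7  0.1 -3.2] t 21.8833
```

Request:
play_rows:
  steps: [4,0,5,0,4,0,12,0,14,0,9,0,20,0,23,0,14,0,26,0,29,0,18,0,28,0,32,0,18,0]

```text
time_s: 22.3
tool_pos: [0.6022, -0.1071, 0.1717]
orientation: [0.615, -0.383, 0.447, 0.525]
force: [0.1, 1.3, -2.7]
grip_width: 0.0166
```

```bash
sed -i 's/^def look(n,top=(100,165,300,375)/def look(n,top=(100,200,290,400)/' look.py; python3 look.py 27 66 40 42 18
```

```text
mouth bed [ 66.1 -88. ] h 45.8 tilt 18.1
shift [ 43.6  -0.8 120.6] turn [ 0.25  0.11 -0.07] | pos [ 0.6017 -0.109   0.1707] j [-0.45  0.59  1.37  0.31  1.3  -1.97] w 16.8 F [ 0.2 -0.2 -3.4] t 22.4
```

View pics/m27.png

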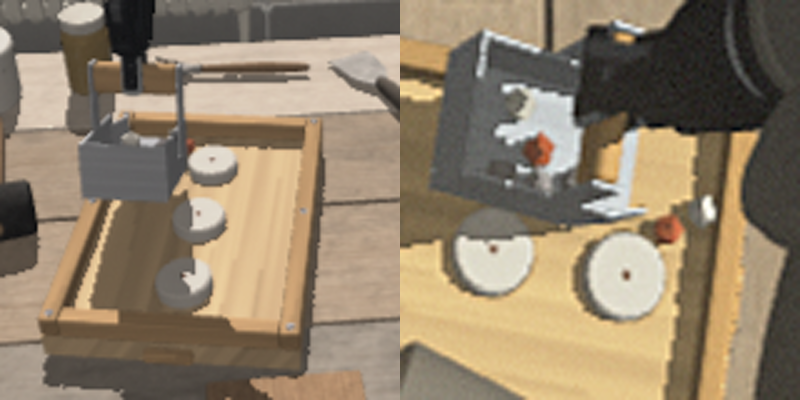

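```bash
python3 w.py 374.4 152.5 363.7 157; python3 - <<'E'
import cv2
im=cv2.imread("pics/t27.png")[105:160,298:358]
a=cv2.convertScaleAbs(cv2.resize(im,(600,550),interpolation=cv2.INTER_CUBIC),alpha=1.5,beta=20)
cv2.imwrite("pics/w27.png",a)
E
```

```text
[  54. -154.]
[  36. -127.]
```

View pics/w27.png

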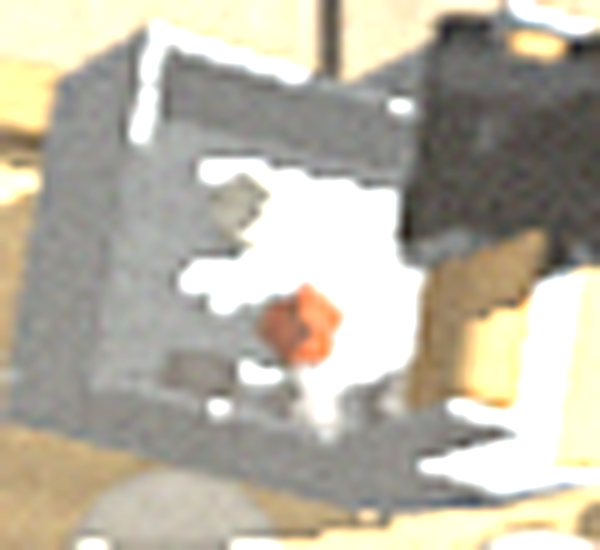

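Request:
play_rows:
  steps: [1,0,2,0,0,0,3,0,8,0,0,0,6,-0.2,17,0,0,0,10,-0.3,28,0,0,0,15,-0.4,41,0,0,0]

```text
time_s: 22.87
tool_pos: [0.6091, -0.067, 0.1685]
orientation: [0.616, -0.381, 0.448, 0.525]
force: [0.4, -0.2, -2.4]
grip_width: 0.0166
```

Request:
play_rows:
  steps: [5,0,14,0,0,0,10,0,29,0,0,0,16,0,44,0,0,0,21,0,58,0,0,0,25,0,69,0,0,0]

```text
time_s: 23.28
tool_pos: [0.6206, 0.0074, 0.1662]
orientation: [0.615, -0.381, 0.447, 0.525]
force: [0.0, 0.9, -3.4]
grip_width: 0.0167
```

```bash
sed -i 's/^def look(n,top=(100,200,290,400)/def look(n,top=(90,190,250,350)/' look.py; python3 look.py 28 66 40 40 26
```

```text
mouth bed [65.9 30. ] h 41.4 tilt 18.0
shift [-5.5 -0.3 -2.9] turn [ 0.26 -7.96 -0.12] | pos [0.6205 0.0076 0.1663] j [-0.26  0.58  1.4   0.33  1.22 -1.8 ] w 16.7 F [-0.9 -1.  -3.3] t 23.3833
```

View pics/m28.png

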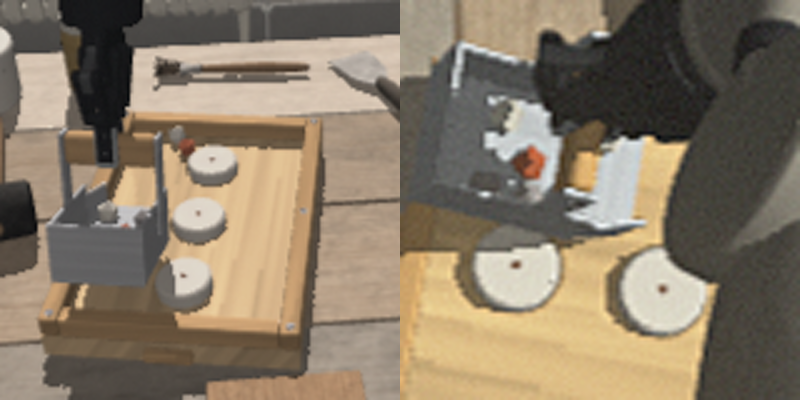

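Request:
play_rows:
  steps: [-1,-2,0,0,-3,0,-3,-4,-2,0,-6,0,-6,-4,-4,0,-9,0,-9,-4,-6,0,-12,0,-9,-4,-6,0,-12,0]

```text
time_s: 23.8
tool_pos: [0.6231, -0.0066, 0.1723]
orientation: [0.66, -0.323, 0.381, 0.561]
force: [0.0, -0.2, -2.4]
grip_width: 0.0165
```

```bash
python3 look.py 29 70 35 40 32
```

```text
mouth bed [70.3 39.6] h 40.0 tilt 29.9
shift [-5.   0.4 -7.1] turn [ 0.01 -2.1  -0.03] | pos [ 0.6232 -0.0051  0.1727] j [-0.38  0.61  1.4   0.53  1.3  -1.97] w 16.5 F [-0.2  0.2 -2.9] t 23.9
```

View pics/m29.png

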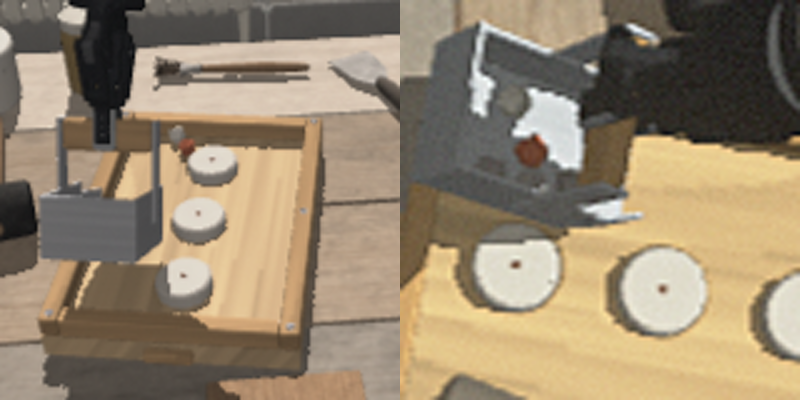

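Request:
play_rows:
  steps: [-2,0,-2,0,-1,0,-3,0,-4,0,-2,0,-5,0,-6,0,-3,0,-5,0,-6,0,-3,0,-5,0,-6,0,-3,0]

```text
time_s: 24.32
tool_pos: [0.622, -0.0121, 0.1741]
orientation: [0.669, -0.309, 0.363, 0.57]
force: [-0.2, -0.3, -3.2]
grip_width: 0.0164
```

```bash
python3 look.py 30 70 35 40 35
```

```text
mouth bed [70.3 38.8] h 40.4 tilt 33.0
shift [-4.4  0.2 -6.3] turn [ 0.09 -2.   -0.06] | pos [ 0.622  -0.0117  0.1743] j [-0.41  0.62  1.4   0.58  1.32 -2.02] w 16.5 F [ 0.2  0.2 -2.8] t 24.4167
```

View pics/m30.png

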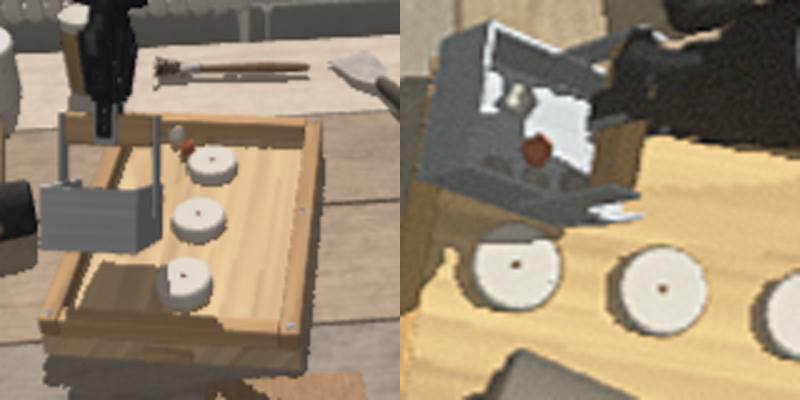

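Request:
play_rows:
  steps: [-2,0,-2,0,-1,0,-4,0,-5,0,-2,0,-5,0,-7,0,-3,0,-5,0,-7,0,-3,0,-5,0,-7,0,-3,0]

```text
time_s: 24.83
tool_pos: [0.6206, -0.0209, 0.1743]
orientation: [0.678, -0.294, 0.346, 0.578]
force: [-0.7, 0.0, -3.1]
grip_width: 0.0164
```

```bash
python3 look.py 31 70 35 40 37
```

```text
mouth bed [70.3 35.9] h 39.8 tilt 36.0
shift [-2.   0.3 -2. ] turn [ 0.07 -0.99 -0.06] | pos [ 0.6207 -0.0204  0.1746] j [-0.44  0.64  1.4   0.62  1.35 -2.07] w 16.4 F [ 0.7  0.1 -3.1] t 24.9333
```

View pics/m31.png

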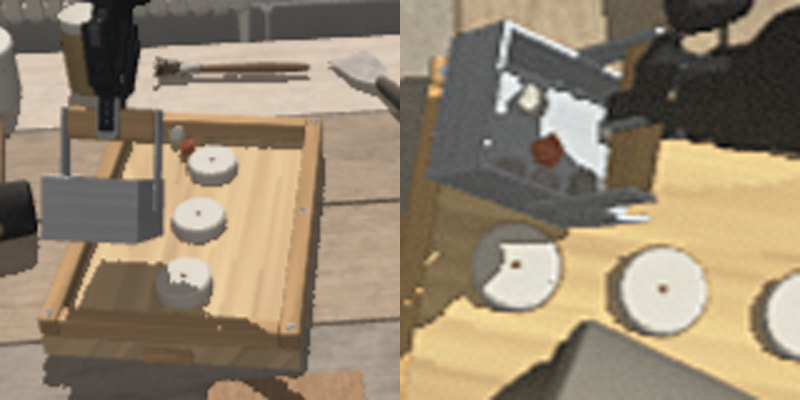

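Request:
play_rows:
  steps: [-1,0,-7,0,0,0,-1,0,1,0,0,0,-1,0,-1,0,0,0,-1,0,-1,0,0,0,-1,0,-1,0,0,0]

```text
time_s: 25.35
tool_pos: [0.6205, -0.0215, 0.175]
orientation: [0.678, -0.295, 0.345, 0.578]
force: [-0.5, 0.1, -3.3]
grip_width: 0.0164
```

```bash
python3 look.py 32 70 35 40 38
```

```text
mouth bed [70.2 34.7] h 40.1 tilt 36.0
shift [-2.4  0.2 -2.7] turn [ 0.1  -2.   -0.07] | pos [ 0.6204 -0.0215  0.1749] j [-0.44  0.64  1.4   0.62  1.36 -2.07] w 16.6 F [ 0.2  0.7 -3.3] t 25.45
```

View pics/m32.png

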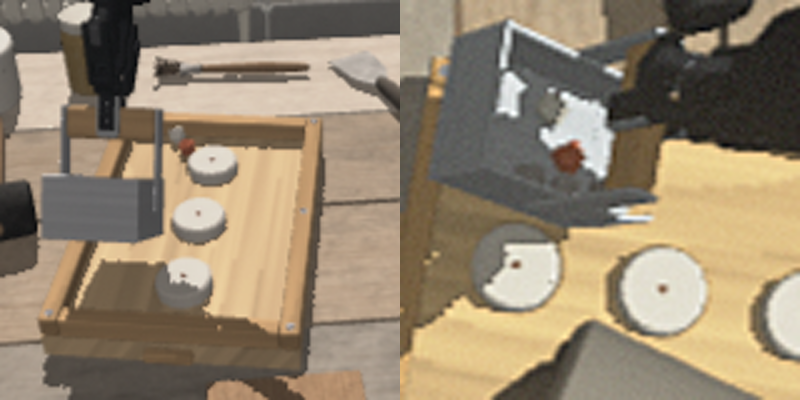

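Request:
play_rows:
  steps: [0,0,-5,0,0,0,0,0,1,0,0,0,0,0,0,0,0,0,0,0,0,0,0,0,0,0,0,0,0,0]

```text
time_s: 25.87
tool_pos: [0.6204, -0.0216, 0.1749]
orientation: [0.678, -0.295, 0.345, 0.578]
force: [-1.4, -0.1, -3.0]
grip_width: 0.0163
```

```bash
sed -i 's/^def look(n,top=(90,190,250,350)/def look(n,top=(90,160,265,345)/' look.py; python3 look.py 33 70 35 40 38
```

```text
mouth bed [70.3 34.6] h 40.1 tilt 36.0
shift [-2.3  0.3 -2.6] turn [ 0.09 -2.   -0.06] | pos [ 0.6204 -0.0216  0.1749] j [-0.44  0.64  1.4   0.62  1.36 -2.07] w 16.7 F [ 0.6 -0.7 -2.5] t 25.9667
```

View pics/m33.png

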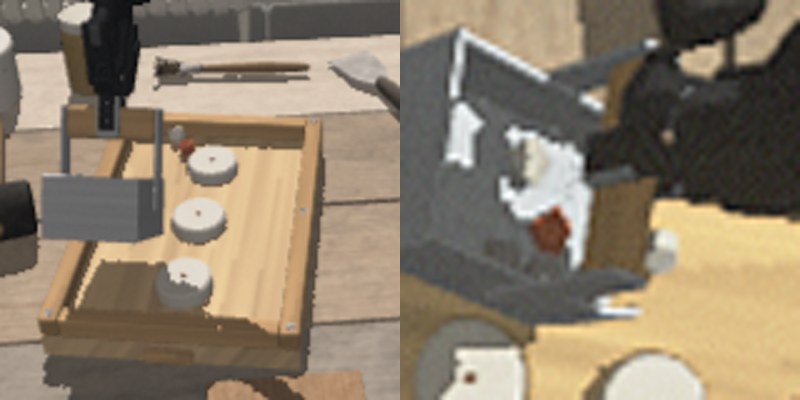

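```bash
python3 - <<'E'
from h import *
sdelta(70,40,45,18)
sdelta(70,135,42,18)
E
```

```text
shift [27.   0.2 28.5] turn [ 0.1  18.   -0.05] | pos [ 0.6204 -0.0216  0.1749] j [-0.44  0.64  1.4   0.62  1.36 -2.07] w 16.7 F [ 0.6 -0.7 -2.5] t 25.9667
shift [ 85.3  -0.  103.6] turn [ 0.1  18.   -0.05] | pos [ 0.6204 -0.0216  0.1749] j [-0.44  0.64  1.4   0.62  1.36 -2.07] w 16.7 F [ 0.6 -0.7 -2.5] t 25.9667
```

Request:
play_rows:
  steps: [3,0,3,0,5,0,11,0,11,0,11,0,19,0,19,0,16,0,25,0,26,0,18,0,27,0,29,0,18,0]

```text
time_s: 26.38
tool_pos: [0.6268, 0.0203, 0.171]
orientation: [0.615, -0.382, 0.446, 0.526]
force: [0.6, 1.0, -3.0]
grip_width: 0.017
```

```bash
python3 look.py 34 70 130 42 18
```

```text
mouth bed [69.9 41.6] h 45.2 tilt 18.1
shift [30.6 -0.6 83.2] turn [ 0.2   0.09 -0.09] | pos [0.6265 0.0183 0.1701] j [-0.25  0.58  1.38  0.33  1.23 -1.78] w 16.6 F [ 0.4 -0.7 -3.8] t 26.4833
```

View pics/m34.png

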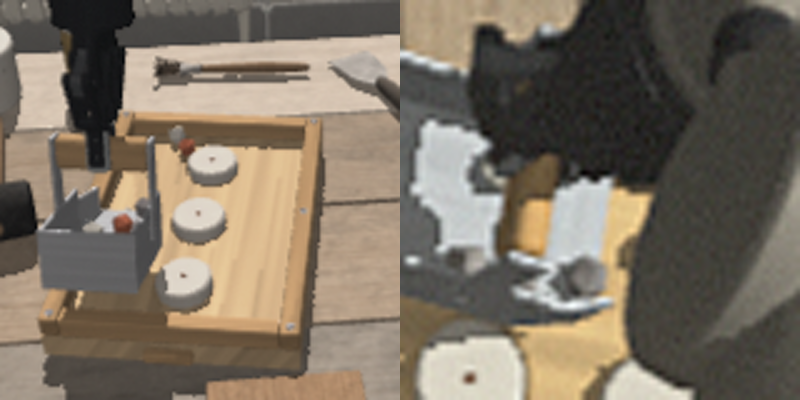

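```bash
python3 - <<'E'
from h import *
sdelta(70,41.6,48,4)
E
```

```text
shift [18.5 -0.3 18.3] turn [ 0.21 14.09 -0.06] | pos [0.6265 0.0183 0.1701] j [-0.25  0.58  1.38  0.33  1.23 -1.78] w 16.6 F [ 0.4 -0.7 -3.8] t 26.4833
```

Request:
play_rows:
  steps: [2,0,2,0,2,0,6,0,6,0,5,0,11,0,11,0,9,0,16,0,16,0,12.5,0,18,0,18,0,14,0]

```text
time_s: 26.9
tool_pos: [0.63, 0.0396, 0.1578]
orientation: [0.556, -0.442, 0.52, 0.474]
force: [-0.1, 0.7, -2.6]
grip_width: 0.0164
```

```bash
python3 look.py 35 70 130 48 4
```

```text
mouth bed [69.7 40.4] h 47.4 tilt 4.1
shift [ 5.9 -0.5 89.5] turn [ 0.13  0.06 -0.13] | pos [0.6299 0.0398 0.1577] j [-0.09  0.6   1.34  0.08  1.2  -1.53] w 16.6 F [ 0.   0.6 -2.4] t 27.0
```

View pics/m35.png

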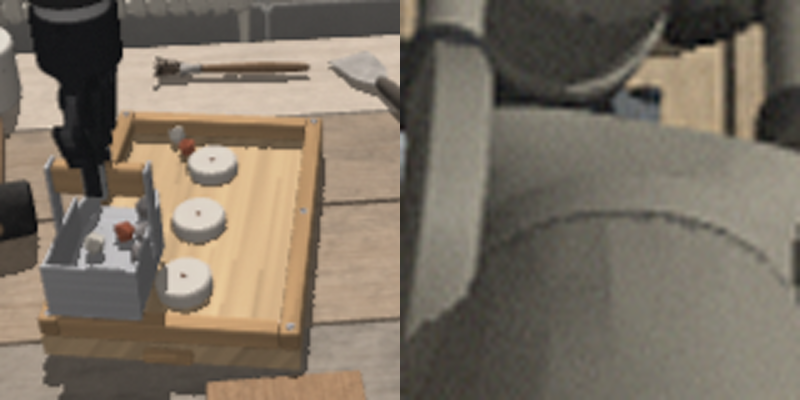

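Request:
play_rows:
  steps: [0,0,2,0,0,0,0,0,7,0,0,0,1,0,14,0,0,0,1,0,23,0,0,0,2,0,33,0,0,0]

```text
time_s: 27.42
tool_pos: [0.6358, 0.0725, 0.1591]
orientation: [0.557, -0.442, 0.519, 0.474]
force: [-0.3, -0.6, -3.3]
grip_width: 0.0166
```

Request:
play_rows:
  steps: [1,0,11,0,0,0,1,0,22,0,0,0,2,0,32,0,0,0,3,0,41,0,0,0,3,0,48,0,0,0]

```text
time_s: 27.83
tool_pos: [0.6431, 0.1213, 0.159]
orientation: [0.556, -0.442, 0.519, 0.475]
force: [0.1, 0.5, -3.5]
grip_width: 0.0171
```

```bash
sed -i 's/^def look(n,top=(90,160,265,345)/def look(n,top=(85,165,225,315)/' look.py;python3 look.py 36 70 135 42 22
```

```text
mouth bed [ 70.  122.8] h 49.0 tilt 4.0
shift [-12.   -0.2 -17.1] turn [  0.21 -17.98  -0.05] | pos [0.6432 0.1213 0.1592] j [ 0.04  0.64  1.27  0.07  1.22 -1.4 ] w 16.5 F [-0.7 -0.8 -2.5] t 27.9333
```

View pics/m36.png

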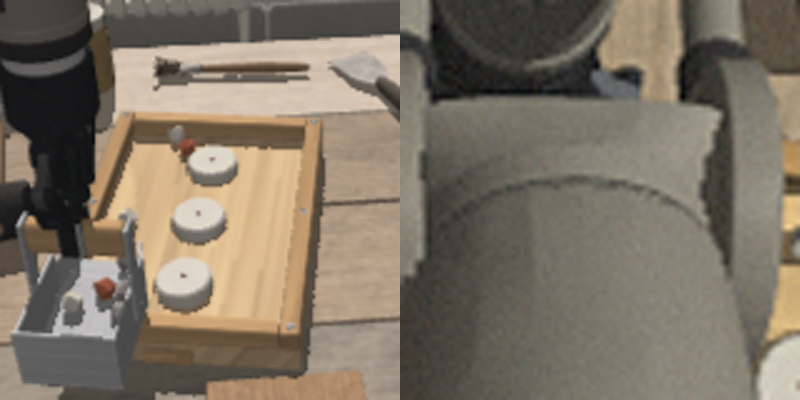

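Request:
play_rows:
  steps: [0,0,2,0,-3,0,-2,0,0,0,-7,0,-5,0,-5,0,-11,0,-9,0,-11,0,-15,0,-12,0,-16,0,-18,0]

```text
time_s: 28.35
tool_pos: [0.6405, 0.1018, 0.1704]
orientation: [0.632, -0.362, 0.425, 0.538]
force: [-0.2, 0.4, -2.5]
grip_width: 0.0164
```

```bash
python3 look.py 37 70 135 40 27
```

```text
mouth bed [ 70.4 131.6] h 41.9 tilt 22.0
shift [-3.4  0.5 -4.9] turn [-0.11 -5.02  0.03] | pos [0.6405 0.1001 0.1698] j [-0.14  0.6   1.37  0.41  1.19 -1.71] w 16.6 F [ 0.7  0.5 -4.7] t 28.45
```

View pics/m37.png

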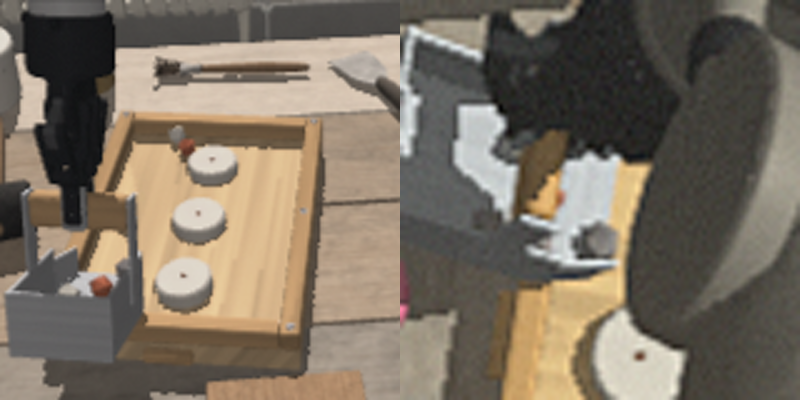

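Request:
play_rows:
  steps: [-1,0,-1,0,-1,0,-2,0,-2,0,-2,0,-3,0,-4,0,-4,0,-3,0,-4,0,-4,0,-3,0,-4,0,-4,0]

```text
time_s: 28.87
tool_pos: [0.6396, 0.0985, 0.1711]
orientation: [0.645, -0.344, 0.404, 0.55]
force: [-0.2, -0.2, -2.7]
grip_width: 0.0167
```

```bash
python3 look.py 38 70 135 40 29
```

```text
mouth bed [ 70.  137.6] h 40.9 tilt 26.0
shift [-4.3 -0.  -7.1] turn [ 0.14 -3.04 -0.06] | pos [0.6397 0.0989 0.1714] j [-0.18  0.6   1.39  0.49  1.2  -1.78] w 16.3 F [-0.5  0.3 -2.6] t 28.9667
```

View pics/m38.png

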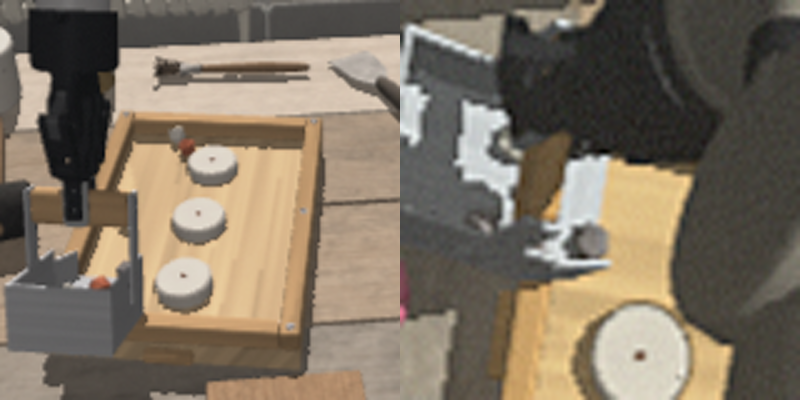

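Request:
play_rows:
  steps: [-1,0,-2,0,-1,0,-2,0,-4,0,-2,0,-4,0,-6,0,-3,0,-4,0,-6,0,-3,0,-4,0,-6,0,-3,0]

```text
time_s: 29.38
tool_pos: [0.6386, 0.0906, 0.1722]
orientation: [0.656, -0.329, 0.387, 0.559]
force: [0.2, -0.3, -3.5]
grip_width: 0.0162
```

```bash
python3 look.py 39 70 135 40 31
```

```text
mouth bed [ 70.2 135.4] h 40.2 tilt 29.0
shift [-2.7  0.1 -3.3] turn [ 0.08 -2.   -0.04] | pos [0.6386 0.0911 0.1724] j [-0.21  0.61  1.4   0.54  1.22 -1.84] w 16.5 F [ 0.3 -0.1 -2.9] t 29.4833
```

View pics/m39.png

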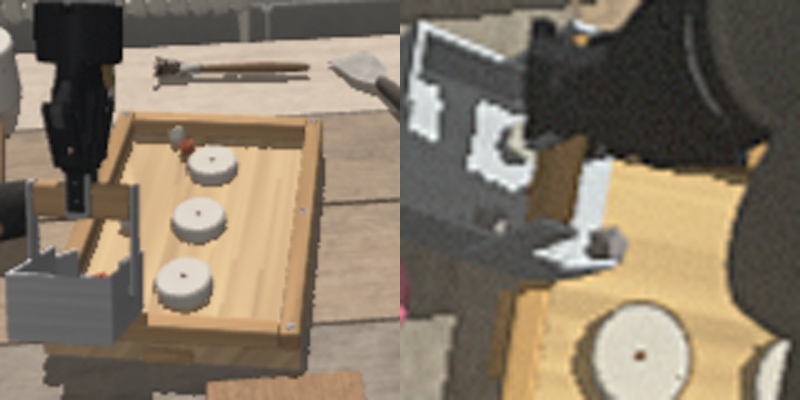

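Request:
play_rows:
  steps: [-1,0,-1,0,-1,0,-2,0,-3,0,-2,0,-2,0,-3,0,-2,0,-2,0,-3,0,-2,0,-2,0,-3,0,-2,0]

```text
time_s: 29.9
tool_pos: [0.638, 0.0876, 0.1726]
orientation: [0.663, -0.319, 0.375, 0.564]
force: [0.8, 0.4, -2.3]
grip_width: 0.0166
```

```bash
python3 look.py 40 70 135 40 32
```

```text
mouth bed [ 70.1 135.8] h 39.6 tilt 31.0
shift [-2.1  0.  -1.9] turn [ 0.1  -1.   -0.05] | pos [0.638  0.0878 0.1726] j [-0.23  0.61  1.41  0.58  1.23 -1.87] w 16.5 F [-0.3 -0.7 -3. ] t 30.0
```

View pics/m40.png

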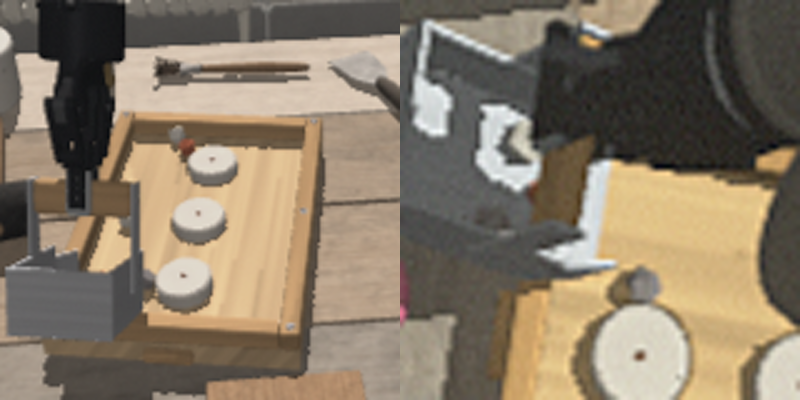

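```bash
python3 w.py $(python3 -c "print(225+240*90/400, 85+283*80/400)"); python3 - <<'E'
from h import *
sdelta(70,136,60,4)
E
```

```text
[ 40. 106.]
shift [26.3 -0.1 39. ] turn [ 0.12 27.   -0.03] | pos [0.638  0.0879 0.1727] j [-0.23  0.61  1.41  0.58  1.23 -1.87] w 16.5 F [ 0.  -0.6 -2.6] t 30.05
```

Request:
play_rows:
  steps: [3,0,3,0,6,0,10,0,11,0,12,0,18,0,21,0,19,0,20,0,32,0,25,0,21,0,38,0,27,0]

```text
time_s: 30.47
tool_pos: [0.6451, 0.1343, 0.1755]
orientation: [0.556, -0.445, 0.519, 0.474]
force: [0.3, 1.2, -3.3]
grip_width: 0.0167
```

```bash
python3 look.py 41 70 125 80 0; python3 - <<'E'
from h import *
sdelta(-68,-95,80,4)
E
```

```text
mouth bed [ 70.  135.9] h 64.6 tilt 4.1
shift [-10.5  -0.6  -4.3] turn [0.38 4.05 0.06] | pos [0.6449 0.1342 0.1749] j [ 0.06  0.63  1.24  0.07  1.26 -1.38] w 16.3 F [-0.7  1.  -3.7] t 30.5667
shift [ -31.7  138.9 -228.2] turn [0.38 0.05 0.04] | pos [0.6449 0.1342 0.1749] j [ 0.06  0.63  1.24  0.07  1.26 -1.38] w 16.3 F [-0.7  1.  -3.7] t 30.5667
```

View pics/m41.png

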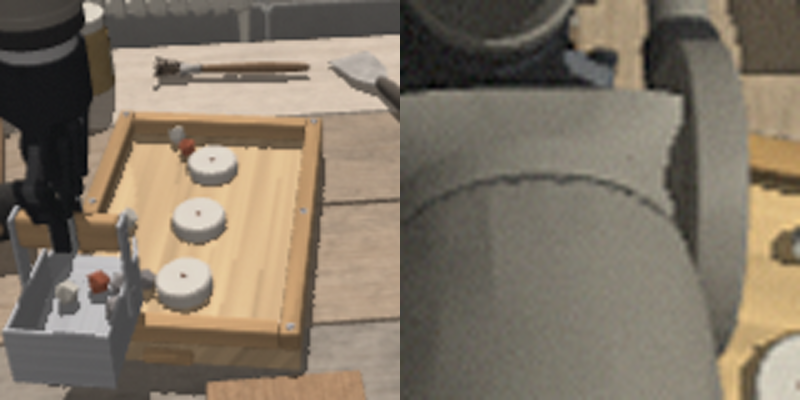

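```bash
python3 - <<'E'
import cv2
im=cv2.imread("pics/s41.png")[185:260,138:218]
cv2.imwrite("pics/w41.png",cv2.resize(im,(640,600),interpolation=cv2.INTER_CUBIC))
E
```

```text
(no output)
```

View pics/w41.png

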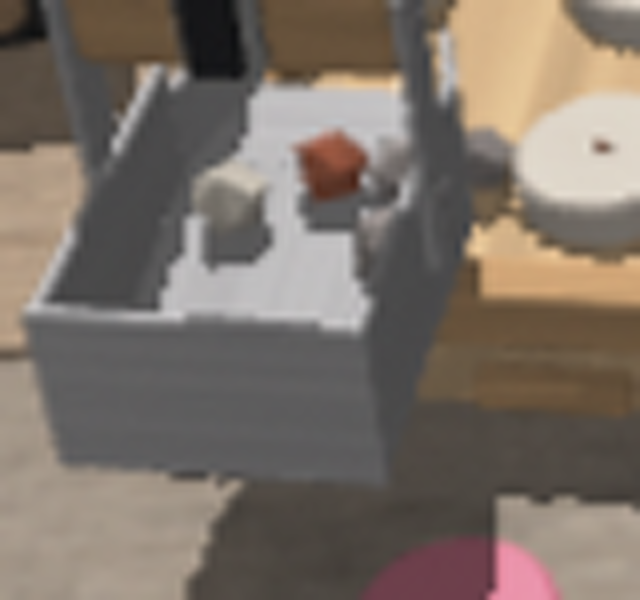

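Request:
play_rows:
  steps: [-4,2,-3,0,0,0,-9,6,-9,0,0,0,-14,12,-18,0,0,0,-19,21,-32,0,0,0,-22,32,-49,0,0,0]

```text
time_s: 30.98
tool_pos: [0.6047, 0.0838, 0.1936]
orientation: [0.558, -0.442, 0.519, 0.474]
force: [0.5, -0.2, -2.1]
grip_width: 0.0165
```

Request:
play_rows:
  steps: [-2,12,-19,0,0,0,-4,25,-40,0,0,0,-6,38,-61,0,0,0,-7,51,-82,0,0,0,-8,63,-102,0,0,0]

```text
time_s: 31.4
tool_pos: [0.5248, -0.0077, 0.1941]
orientation: [0.557, -0.442, 0.519, 0.474]
force: [-0.6, -0.4, -2.7]
grip_width: 0.0162
```

```bash
python3 - <<'E'
from h import *
mouth();sdelta(-68,-95,80,4)
E
```

```text
mouth bed [-26.4 -23.5] h 83.9 tilt 4.0
shift [ -1.1  41.6 -71.6] turn [-0.05  0.02  0.03] | pos [ 0.5248 -0.0077  0.1941] j [-0.2   0.38  1.61  0.08  1.16 -1.64] w 16.2 F [-0.6 -0.4 -2.7] t 31.4
```

Request:
play_rows:
  steps: [0,10,-17,0,0,0,0,19,-33,0,0,0,0,27,-46,0,0,0,0,33,-56,0,0,0,0,37,-63,0,0,0]

```text
time_s: 31.82
tool_pos: [0.4789, -0.0632, 0.1896]
orientation: [0.557, -0.442, 0.52, 0.473]
force: [0.3, -1.3, -3.1]
grip_width: 0.0168
```

```bash
sed -i 's/top=([0-9,]*)/top=(100,240,240,400)/' look.py;python3 look.py 42 -68 -95 42 20
```

```text
mouth bed [-62.3 -85. ] h 79.3 tilt 4.0
shift [ 18.4   5.7 -37.9] turn [ -0.04 -15.99   0.03] | pos [ 0.4795 -0.0627  0.1895] j [-0.33  0.32  1.72  0.08  1.12 -1.78] w 16.5 F [-0.1  1.1 -2.3] t 31.9167
```

View pics/m42.png

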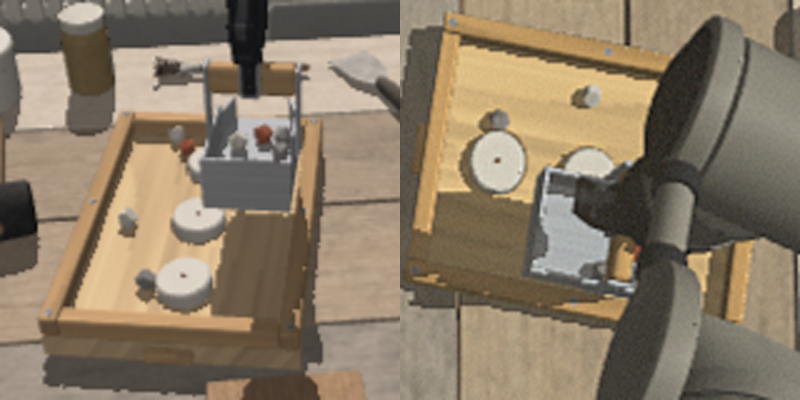

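Request:
play_rows:
  steps: [2,2,-8,0,-2,0,6,4,-17,0,-5,0,10,5,-26,0,-9,0,15,6,-33,0,-13,0,18,6,-38,0,-16,0]

```text
time_s: 32.33
tool_pos: [0.469, -0.0972, 0.1684]
orientation: [0.624, -0.372, 0.435, 0.531]
force: [-0.0, 0.1, -3.8]
grip_width: 0.016
```

```bash
sed -i 's/top=([0-9,]*)/top=(140,220,280,380)/' look.py;python3 look.py 43 -68 -95 40 26
```

```text
mouth bed [-67.5 -95.1] h 41.1 tilt 20.1
shift [-6.4  0.6 -9.1] turn [-0.09 -5.95 -0.04] | pos [ 0.4686 -0.0981  0.1676] j [-0.57  0.39  1.74  0.35  1.18 -2.14] w 16.6 F [-0.4 -0.5 -2.3] t 32.4333
```

View pics/m43.png

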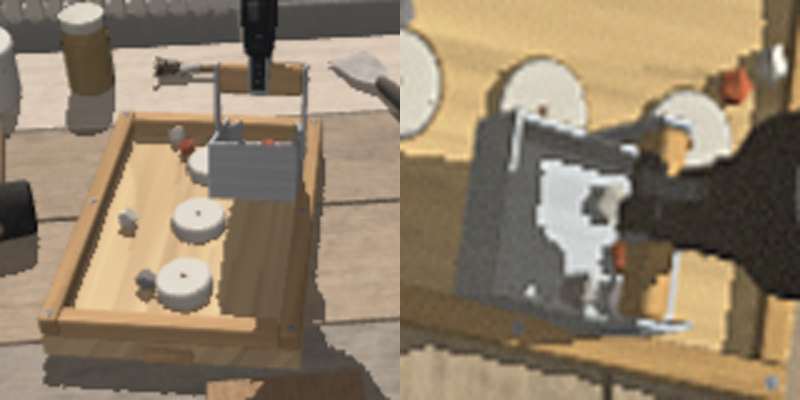

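Request:
play_rows:
  steps: [-2,0,-2,0,-3,0,-5,0,-6,0,-5,0,-7,0,-10,0,-8,0,-9,0,-13,0,-9,0,-9,0,-13,0,-9,0]

```text
time_s: 32.85
tool_pos: [0.4665, -0.1123, 0.1724]
orientation: [0.656, -0.329, 0.387, 0.558]
force: [0.7, -0.4, -2.4]
grip_width: 0.0168
```

```bash
python3 look.py 44 -68 -95 40 32
```

```text
mouth bed [-67.4 -92.3] h 40.5 tilt 28.9
shift [-4.9  0.6 -7.1] turn [ 0.11 -3.1  -0.07] | pos [ 0.4664 -0.1113  0.1726] j [-0.67  0.43  1.71  0.45  1.29 -2.28] w 16.5 F [-0.4 -0.5 -3. ] t 32.95
```

View pics/m44.png

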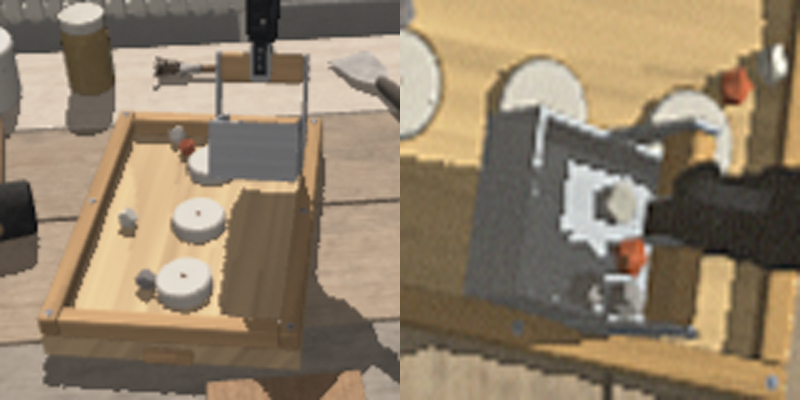

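Request:
play_rows:
  steps: [-1,0,-1,0,-1,0,-3,0,-4,0,-2,0,-5,0,-7,0,-3,0,-5,0,-7,0,-3,0,-5,0,-7,0,-3,0]

```text
time_s: 33.37
tool_pos: [0.4648, -0.1206, 0.1733]
orientation: [0.666, -0.314, 0.369, 0.567]
force: [-0.5, -0.3, -2.7]
grip_width: 0.0167
```

```bash
python3 look.py 45 -68 -95 40 34
```

```text
mouth bed [-67.6 -95.3] h 40.0 tilt 32.0
shift [-2.5  0.4 -2.6] turn [ 0.07 -2.   -0.06] | pos [ 0.4648 -0.1202  0.1735] j [-0.71  0.46  1.7   0.48  1.34 -2.32] w 16.6 F [ 0.   0.3 -1.9] t 33.4667
```

View pics/m45.png

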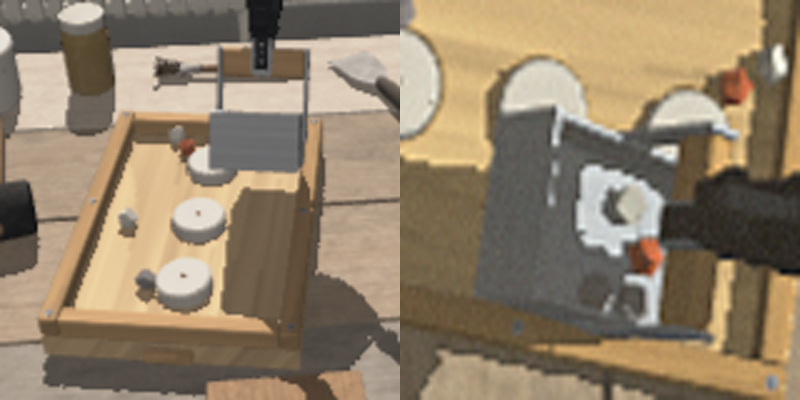

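Request:
play_rows:
  steps: [-1,0,-1,0,-1,0,-3,0,-3,0,-2,0,-4,0,-4,0,-3,0,-4,0,-4,0,-3,0,-4,0,-4,0,-3,0]

```text
time_s: 33.88
tool_pos: [0.4639, -0.126, 0.1746]
orientation: [0.675, -0.299, 0.352, 0.575]
force: [-0.2, -0.5, -2.7]
grip_width: 0.0167
```

```bash
python3 look.py 46 -68 -95 40 36
```

```text
mouth bed [-67.5 -95. ] h 40.2 tilt 35.0
shift [-1.1  0.5 -1.5] turn [ 0.07 -0.99 -0.06] | pos [ 0.4639 -0.1256  0.1747] j [-0.74  0.48  1.68  0.51  1.38 -2.36] w 16.5 F [ 0.5 -0.2 -2.5] t 33.9833
```

View pics/m46.png

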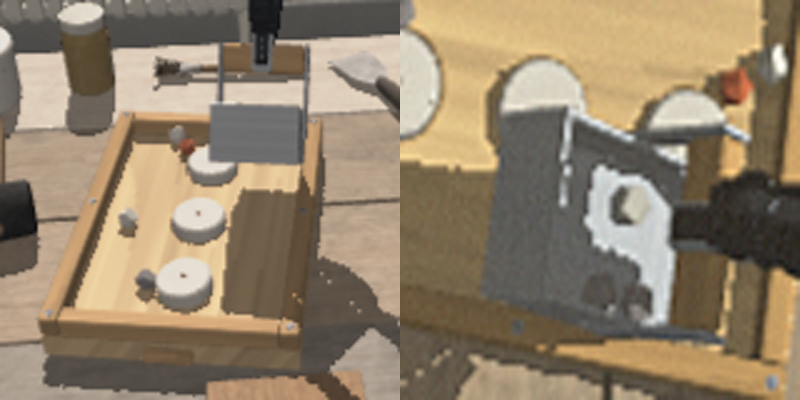

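Request:
play_rows:
  steps: [0,0,0,0,0,0,0,0,0,0,0,0,0,0,0,0,0,0,0,0,0,0,0,0,0,0,0,0,0,0]

```text
time_s: 34.4
tool_pos: [0.464, -0.1255, 0.1749]
orientation: [0.675, -0.3, 0.351, 0.575]
force: [0.4, -0.6, -2.1]
grip_width: 0.0167
```

```bash
python3 look.py 47 -68 -95 40 36
```

```text
mouth bed [-67.5 -94.9] h 40.3 tilt 35.0
shift [-1.1  0.5 -1.6] turn [ 0.09 -1.   -0.07] | pos [ 0.464  -0.1255  0.1748] j [-0.74  0.48  1.68  0.51  1.38 -2.36] w 16.5 F [ 0.9 -0.4 -2.3] t 34.5
```

View pics/m47.png

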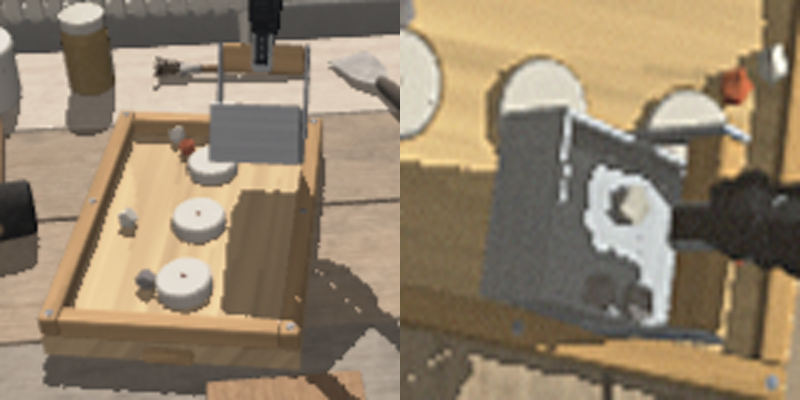

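```bash
python3 w.py 365 194.5; python3 - <<'E'
from h import *
sdelta(-68,-85,45,10)
E
```

```text
[ -64. -145.]
shift [42.   0.4 37.9] turn [ 0.11 25.   -0.04] | pos [ 0.464  -0.1255  0.1748] j [-0.74  0.48  1.68  0.51  1.38 -2.36] w 16.6 F [-0.7  0.  -4. ] t 34.55
```

Orange chip is on the bed at about (-64,-145). Untilting now.

Request:
play_rows:
  steps: [5,0,4,0,5,0,15,0,13,0,11,0,27,0,24,0,18,0,37,0,33,0,23,0,42,0,38,0,25,0]

```text
time_s: 34.97
tool_pos: [0.4727, -0.0685, 0.1628]
orientation: [0.582, -0.419, 0.489, 0.497]
force: [-0.5, 0.8, -2.8]
grip_width: 0.0166
```

```bash
python3 look.py 48 -68 42 46 10
```

```text
mouth bed [-67.9 -82.4] h 45.4 tilt 10.0
shift [ 21.   -1.  122.6] turn [ 0.34  0.01 -0.07] | pos [ 0.4725 -0.0684  0.1626] j [-0.41  0.35  1.77  0.19  1.07 -1.93] w 16.9 F [ 0.   0.3 -3.4] t 35.0667
```

View pics/m48.png

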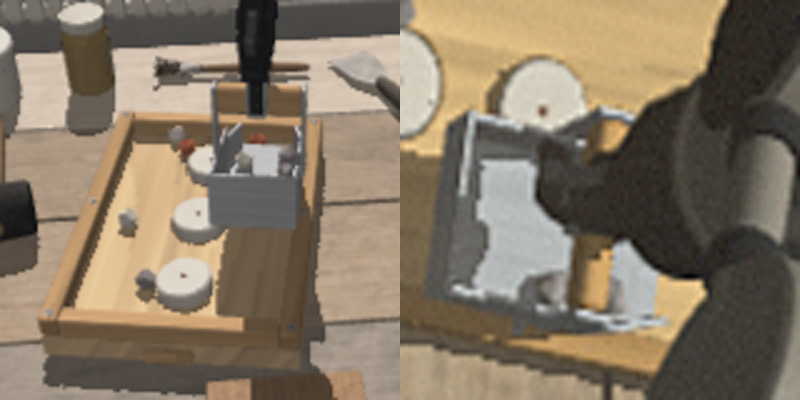

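Request:
play_rows:
  steps: [0,0,3,0,0,0,2,0,9,0,0,0,3,0,18,0,0,0,5,-0.3,29,0,0,0,7,-0.4,42,0,0,0]

```text
time_s: 35.48
tool_pos: [0.48, -0.0289, 0.1624]
orientation: [0.584, -0.416, 0.49, 0.497]
force: [0.0, 0.1, -2.5]
grip_width: 0.0163
```

Request:
play_rows:
  steps: [2,0,14,0,0,0,5,0,29,0,0,0,8,-0.3,44,0,0,0,10,-0.4,58,0,0,0,12,-0.4,69,0,0,0]

```text
time_s: 35.9
tool_pos: [0.4914, 0.0414, 0.1627]
orientation: [0.583, -0.417, 0.489, 0.497]
force: [0.6, -0.1, -2.8]
grip_width: 0.0166
```

```bash
 sed -i 's/top=([0-9,]*)/top=(130,220,240,350)/' look.py; python3 look.py 49 -70 38 40 26
```

```text
mouth bed [-67.2  29.3] h 45.5 tilt 10.0
shift [-11.1   2.7 -17.6] turn [  0.18 -15.96  -0.09] | pos [0.4913 0.0416 0.1627] j [-0.18  0.36  1.76  0.2   1.04 -1.7 ] w 16.4 F [ 0.2 -0.5 -2.5] t 36.0
```

View pics/m49.png

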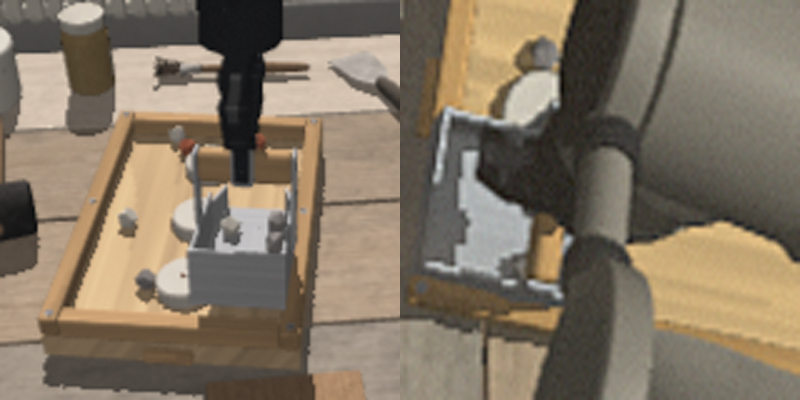

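Request:
play_rows:
  steps: [-2,1,1,0,-4,0,-5,2,-3,0,-9,0,-9,2.5,-9,0,-14,0,-13,2.5,-16,0,-18,0,-15,2.5,-19,0,-20,0]

```text
time_s: 36.42
tool_pos: [0.4856, 0.0173, 0.1742]
orientation: [0.66, -0.323, 0.38, 0.561]
force: [-0.1, -0.3, -3.1]
grip_width: 0.0167
```

```bash
 python3 look.py 50 -70 38 40 33
```

```text
mouth bed [-69.2  39.8] h 41.1 tilt 30.0
shift [-3.9  0.9 -6.4] turn [-0.11 -3.    0.02] | pos [0.4856 0.0172 0.1737] j [-0.44  0.38  1.8   0.55  1.17 -2.12] w 16.6 F [-0.7 -0.1 -2.6] t 36.5167
```

View pics/m50.png

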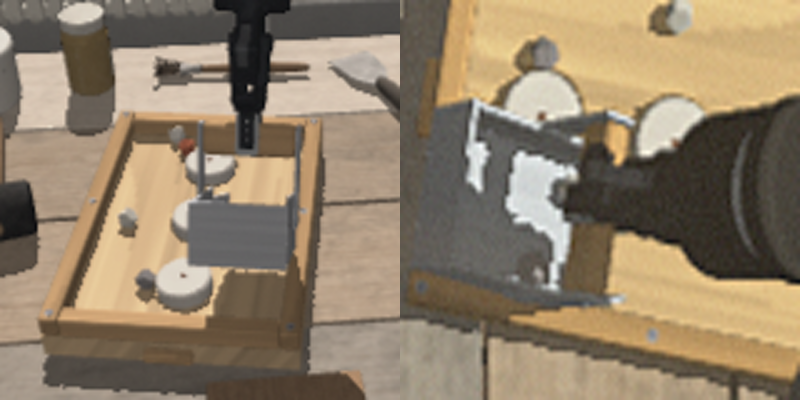

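Request:
play_rows:
  steps: [-1,0,-1,0,-1,0,-3,0.5,-4,0,-2,0,-4,1,-6,0,-3,0,-4,1,-6,0,-3,0,-4,1,-6,0,-3,0]

```text
time_s: 36.93
tool_pos: [0.4834, 0.0124, 0.1746]
orientation: [0.669, -0.309, 0.363, 0.57]
force: [-1.2, 0.3, -2.5]
grip_width: 0.0165
```

```bash
 python3 look.py 51 -70 38 40 35
```

```text
mouth bed [-70.5  40.7] h 40.9 tilt 33.0
shift [-3.4 -0.5 -5.6] turn [ 0.11 -2.01 -0.07] | pos [0.4834 0.0127 0.1747] j [-0.48  0.4   1.8   0.59  1.21 -2.18] w 16.6 F [ 0.4 -0.  -2.7] t 37.0333
```

View pics/m51.png

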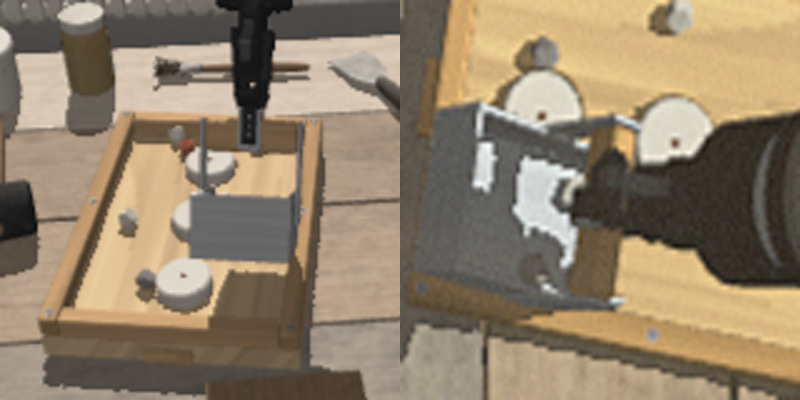

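Request:
play_rows:
  steps: [-1,0,-1,0,-1,0,-3,0,-4,0,-2,0,-4,0,-6,0,-2.5,0,-4,0,-6,0,-2.5,0,-4,0,-6,0,-2.5,0]

```text
time_s: 37.45
tool_pos: [0.4823, 0.0049, 0.1746]
orientation: [0.677, -0.297, 0.349, 0.576]
force: [0.2, 0.2, -1.2]
grip_width: 0.0164
```

```bash
 python3 look.py 52 -70 38 40 37
```

```text
mouth bed [-70.4  38. ] h 40.1 tilt 35.5
shift [-1.9 -0.4 -2.2] turn [ 0.07 -1.49 -0.06] | pos [0.4823 0.0052 0.1748] j [-0.51  0.41  1.8   0.62  1.24 -2.22] w 17.1 F [ 0.3 -0.5 -2.9] t 37.55
```

View pics/m52.png

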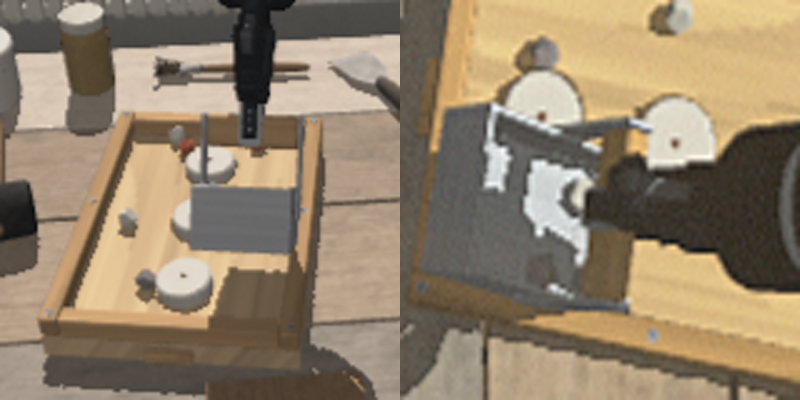

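```bash
python3 - <<'E'
from h import *
f=ctrl.grab_frame("top")
for b in((-70,-15),(-70,0),(-55,-15),(-85,-15),(-70,38)):
    q=w2p(f,b2w(*b,.035));print(b,np.round([400+(q[0]-240)*400/110,(q[1]-130)*400/90]))
E
```

```text
(-70, -15) [679. 260.]
(-70, 0) [659. 256.]
(-55, -15) [682. 236.]
(-85, -15) [676. 285.]
(-70, 38) [608. 246.]
```

Request:
play_rows:
  steps: [0,0,-5,0,0,0,0,0,1,0,0,0,0,0,0,0,0,0,0,0,0,0,0,0,0,0,0,0,0,0]

```text
time_s: 38.02
tool_pos: [0.4823, 0.0054, 0.1749]
orientation: [0.677, -0.297, 0.348, 0.577]
force: [-0.9, 0.1, -3.1]
grip_width: 0.0165
```

```bash
 python3 look.py 53 -70 38 40 37
```

```text
mouth bed [-70.4  38.1] h 40.2 tilt 35.5
shift [-1.9 -0.5 -2.3] turn [ 0.1  -1.5  -0.07] | pos [0.4823 0.0054 0.1748] j [-0.51  0.41  1.8   0.62  1.24 -2.22] w 16.7 F [ 0.1 -0.5 -2.1] t 38.1167
```

View pics/m53.png

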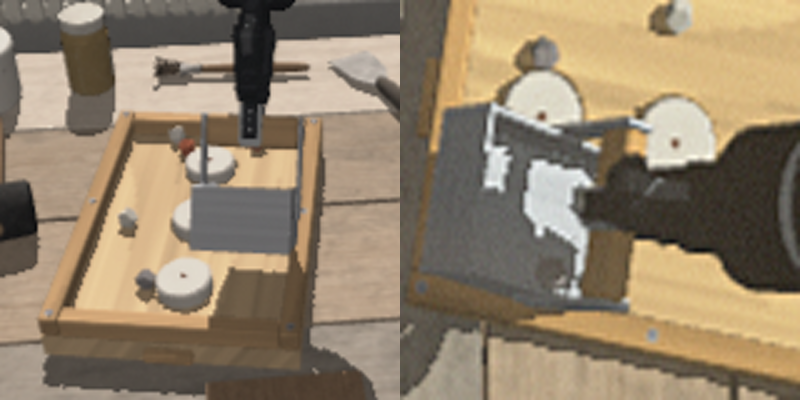

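```bash
python3 - <<'E'
from h import *
sdelta(-70,42,45,14)
E
```

```text
shift [32.2 -0.6 30.3] turn [ 0.11 21.5  -0.05] | pos [0.4823 0.0054 0.1748] j [-0.51  0.41  1.8   0.62  1.24 -2.22] w 16.7 F [ 0.1 -0.5 -2.1] t 38.1167
```

Request:
play_rows:
  steps: [4,0,4,0,5,0,12,0,12,0,11,0,22,0,21,0,17,0,30,0,29,0,21,0,33,0,32,0,21,0]

```text
time_s: 38.53
tool_pos: [0.4895, 0.0529, 0.1674]
orientation: [0.601, -0.399, 0.465, 0.513]
force: [0.7, 0.5, -2.2]
grip_width: 0.0166
```

```bash
 python3 look.py 54 -70 38 40 37
```

```text
mouth bed [-71.   46.2] h 44.7 tilt 14.6
shift [-20.8  -0.9 -45.8] turn [  0.25 -22.39  -0.16] | pos [0.489  0.0514 0.1665] j [-0.21  0.35  1.78  0.29  1.05 -1.78] w 16.6 F [-0.1  0.2 -2.9] t 38.6333
```

View pics/m54.png

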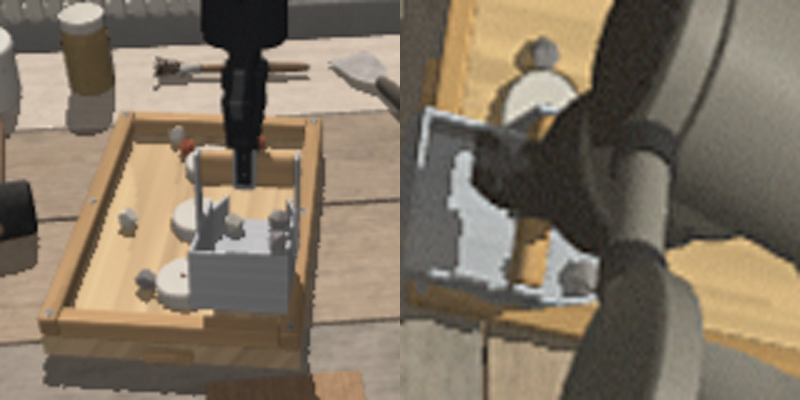

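Request:
play_rows:
  steps: [-3,0,-6,0,-6,0,-8,0,-17,0,-12,0,-15,0,-30,0,-18,0,-20,0,-44,0,-22,0,-21,0,-46,0,-22,0]

```text
time_s: 39.05
tool_pos: [0.4815, -0.0041, 0.1741]
orientation: [0.682, -0.289, 0.342, 0.577]
force: [-0.2, -0.5, -1.8]
grip_width: 0.017
```

```bash
 python3 look.py 55 -70 38 40 38
```

```text
mouth bed [-70.1  33. ] h 39.8 tilt 36.5
shift [ 0.9 -0.   2. ] turn [-0.17 -1.46  0.08] | pos [ 0.4816 -0.0017  0.1748] j [-0.54  0.42  1.8   0.62  1.25 -2.24] w 16.6 F [-0.6  0.4 -3.2] t 39.15
```

View pics/m55.png

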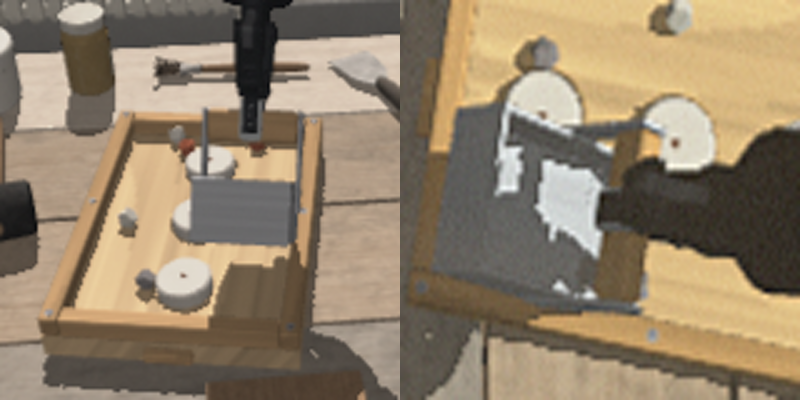

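Request:
play_rows:
  steps: [0,0,0,0,0,0,4,0,4,0,6,0,14,0,14,0,13,0,25,0,25,0,20,0,33,0,33,0,24,0]

```text
time_s: 39.57
tool_pos: [0.4894, 0.0488, 0.17]
orientation: [0.593, -0.409, 0.476, 0.504]
force: [0.5, 0.8, -3.9]
grip_width: 0.0166
```

```bash
 python3 look.py 56 -70 38 40 37
```

```text
mouth bed [-70.6  42. ] h 50.0 tilt 12.5
shift [-15.8  -1.  -46.7] turn [  0.55 -24.55  -0.1 ] | pos [0.4887 0.0509 0.1697] j [-0.19  0.34  1.77  0.25  1.05 -1.73] w 16.9 F [-0.9  0.3 -1.3] t 39.6667
```

View pics/m56.png

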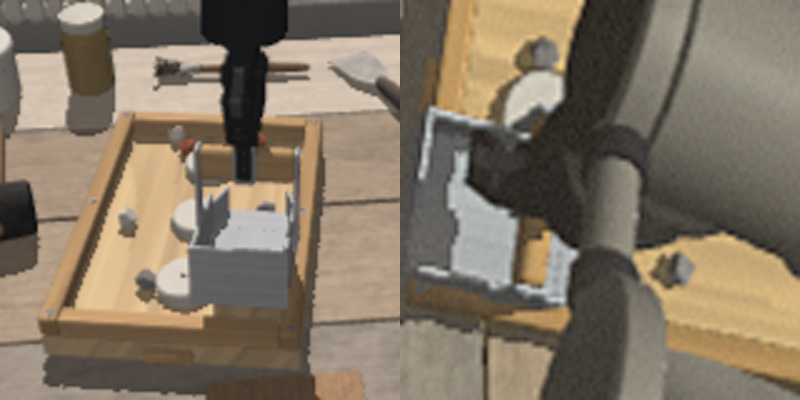

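```bash
python3 - <<'E'
import cv2,numpy as np
im=cv2.imread("pics/s56.png")[130:225,185:280]
im2=cv2.imread("pics/t56.png")[140:215,240:345]
cv2.imwrite("pics/w56.png",np.hstack([cv2.resize(im,(400,400),interpolation=cv2.INTER_CUBIC),cv2.resize(im2,(400,400),interpolation=cv2.INTER_CUBIC)]))
E
```

```text
(no output)
```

View pics/w56.png

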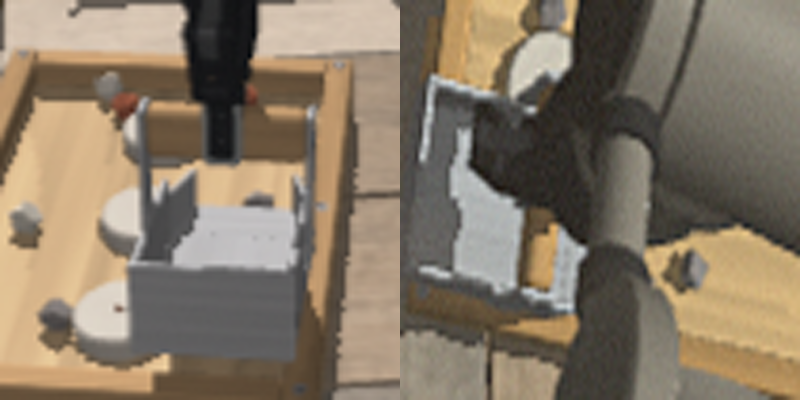

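```bash
cat > p.py <<'E'
from h import *
delta([.4535,.2973,.20],down(np.array([.178,.984])))
E
python3 p.py
```

```text
shift [ 21.6  72.  239.2] turn [ 1.57 12.45 -0.03] | pos [0.4887 0.0509 0.1697] j [-0.19  0.34  1.77  0.25  1.05 -1.73] w 16.9 F [-0.9  0.3 -1.3] t 39.6667
```

Request:
play_rows:
  steps: [-10,0,5,0,4,0,-20,0,15,0,8,0,-25,5,35,0,12,0,-25,10,60,0,12,0,-25,15,90,0,12,0]

```text
time_s: 40.08
tool_pos: [0.4864, 0.1316, 0.2128]
orientation: [0.54, -0.457, 0.536, 0.461]
force: [0.1, -0.2, -3.0]
grip_width: 0.0167
```

```bash
python3 p.py
```

```text
shift [ 14.4  58.6 158.4] turn [ 1.19  0.54 -0.05] | pos [0.4864 0.1316 0.2128] j [ 0.11  0.33  1.63  0.01  1.18 -1.31] w 16.7 F [ 0.1 -0.2 -3. ] t 40.0833
```

```bash
sed -i 's/top=([0-9,]*)/top=(90,230,230,400)/; s/side=([0-9,]*)/side=(130,290,150,310)/' look.py; python3 look.py 57
```

```text
mouth bed [-86.2 105.5] h 107.5 tilt 0.7
```

View pics/m57.png

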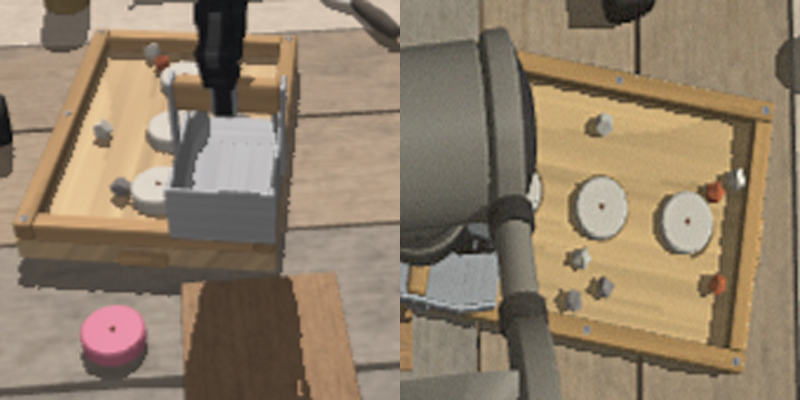

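```bash
python3 - <<'E'
from h import *
f=ctrl.grab_frame("top")
for n,u,v in(("W",180,257),("G1",200,287),("G2",170,298),("Wx",200,125),("O-",316,284),("O+",314,190),("Ww",336,180)):
    print(n,w2b(p2w(f,(230+u*170/400,90+v*140/400),.035)).round(0))
E
```

```text
W [-52.  16.]
G1 [-76. -11.]
G2 [-92.  21.]
Wx [78. 12.]
O- [ -51. -141.]
O+ [  38. -126.]
Ww [  51. -150.]
```

```bash
python3 p.py
```

```text
shift [ 14.3  58.2 157.9] turn [ 1.37  0.59 -0.  ] | pos [0.4866 0.1321 0.2127] j [ 0.11  0.33  1.63  0.01  1.18 -1.31] w 16.8 F [-0.5 -0.1 -2.4] t 40.2333
```

Request:
play_rows:
  steps: [0,12,32,0.3,0,0,0,24,64,0.6,0,0,0,36,97,0.9,0,0,0,47,127,1.2,0,0,0,54,147,1.2,0,0]

```text
time_s: 40.65
tool_pos: [0.4561, 0.2853, 0.2132]
orientation: [0.545, -0.45, 0.541, 0.456]
force: [0.8, 0.1, -2.1]
grip_width: 0.0161
```

```bash
python3 p.py; python3 look.py 58
```

```text
shift [13.3  4.7 11.2] turn [-0.05  0.54 -0.11] | pos [0.4561 0.2853 0.2132] j [ 0.41  0.39  1.54  0.01  1.21 -0.98] w 16.1 F [ 0.8  0.1 -2.1] t 40.65
mouth bed [-142.6  250. ] h 107.4 tilt 0.5
```

View pics/s58.png

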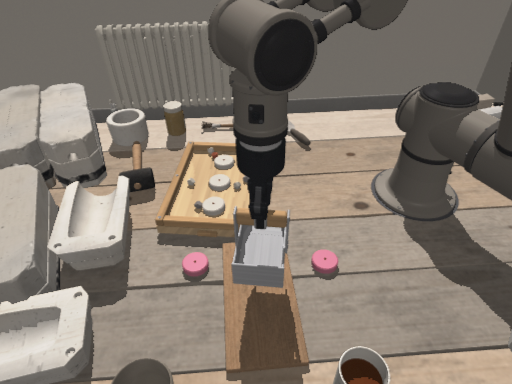

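Request:
play_rows:
  steps: [15,4,11,0,0.5,0,35,4,11,0,0.5,0,58,4,11,0,0.5,0,75,4,11,0,0.5,0,84,4,11,0,0.5,0]

```text
time_s: 41.17
tool_pos: [0.4544, 0.294, 0.1272]
orientation: [0.542, -0.452, 0.545, 0.453]
force: [-1.1, -0.7, -1.6]
grip_width: 0.0167
```

Request:
play_rows:
  steps: [3,0,0,0,0,0,6,0,0,0,0,0,8,0,0,0,0,0,9.5,0,0,0,0,0,9.5,0,0,0,0,0]

```text
time_s: 41.58
tool_pos: [0.4556, 0.2962, 0.1207]
orientation: [0.543, -0.453, 0.543, 0.453]
force: [-0.3, 0.1, -2.4]
grip_width: 0.0166
```

```bash
python3 p.py; python3 look.py 59
```

```text
shift [-79.3   2.2   0.8] turn [-0.08  0.04  0.04] | pos [0.4556 0.2962 0.1207] j [ 0.44  0.5   1.64  0.    1.   -0.96] w 16.6 F [-0.3  0.1 -2.4] t 41.5833
mouth bed [-145.   259.7] h 15.8 tilt 0.0
```

View pics/m59.png

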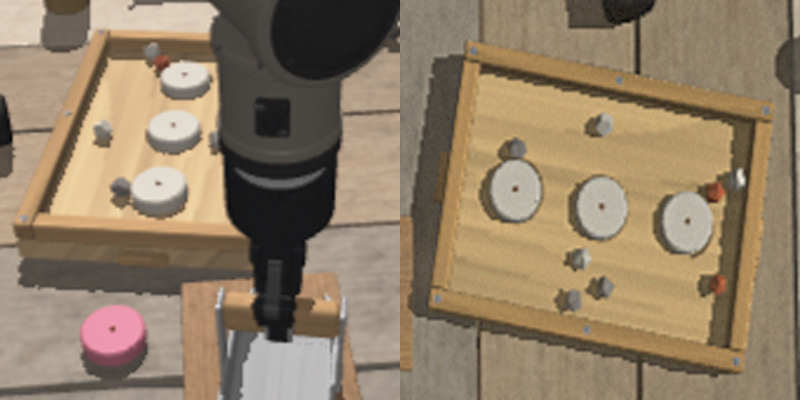

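Request:
play_rows:
  steps: [1,0,0,0,0,0,1.5,0,0,0,0,0,2,0,0,0,0,0,2.3,0,0,0,0,0,2.3,0,0,0,0,0]

```text
time_s: 42.1
tool_pos: [0.4554, 0.2961, 0.1185]
orientation: [0.543, -0.453, 0.543, 0.453]
force: [-1.6, -1.9, 3.7]
grip_width: 0.0166
```

Request:
play_rows:
  steps: [0,0,0,0,0,0,0,0,0,0,0,0,0,0,0,0,0,0,0,0,0,0,0,0,0,0,0,0,0,0]
  grip: 50
  grip_force: 20

```text
time_s: 42.52
tool_pos: [0.4553, 0.2962, 0.1178]
orientation: [0.543, -0.453, 0.543, 0.453]
force: [-0.2, -0.6, -0.2]
grip_width: 0.0499
```

Request:
play_rows:
  steps: [-15,0,0,0,0,0,-35,0,0,0,0,0,-60,0,0,0,0,0,-90,-5,-5,0,0,0,-110,-15,-25,0,0,0]

```text
time_s: 42.93
tool_pos: [0.4657, 0.2707, 0.2304]
orientation: [0.543, -0.454, 0.541, 0.454]
force: [0.5, 0.5, 0.3]
grip_width: 0.0499
```

```bash
cat > ch.py <<'E'
from ortho import *
import sys
f=grab("top","t"+sys.argv[1]);fs=grab("side","s"+sys.argv[1])
a=overlay(ortho(f,TP,.034),[(110,160)]);
for y in(-53.3,53.3): cv2.line(a,px(110,y),px(-110,y),(0,255,0),1)
cv2.line(a,px(0,160),px(0,-160),(0,255,0),1)
cv2.imwrite("pics/o"+sys.argv[1]+".png",a)
E
python3 ch.py 60;python3 look.py 61; python3 - <<'E'
from h import *
delta(np.r_[b2w(-52,16)[:2],.12],nearest(BY))
E
```

```text
mouth bed [-130.7  234. ] h 122.9 tilt 0.0
shift [ 107.8  -83.1 -293.4] turn [-1.16  0.04  0.01] | pos [0.4656 0.2686 0.228 ] j [ 0.38  0.38  1.51  0.    1.25 -1.01] w 49.8 F [-0.6 -0.3 -0.1] t 43.1333
```

View pics/o60.png

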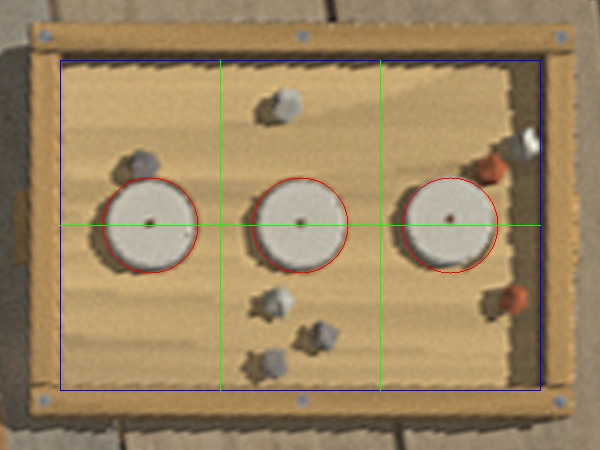

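View pics/s60.png

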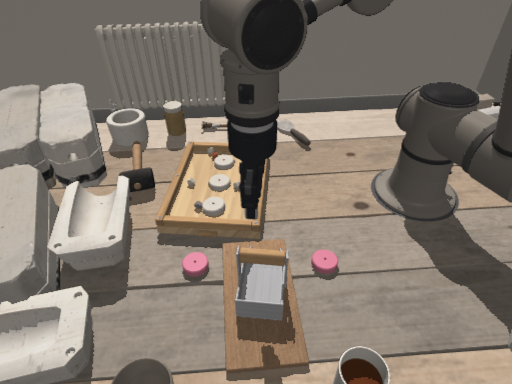

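```bash
python3 - <<'E'
import cv2,numpy as np
im=cv2.imread("pics/s61.png")[140:225,165:275]
cv2.imwrite("pics/w61.png",cv2.resize(im,(770,595),interpolation=cv2.INTER_CUBIC))
im=cv2.imread("pics/t61.png")[105:215,245:390]
cv2.imwrite("pics/v61.png",cv2.resize(im,(797,595),interpolation=cv2.INTER_CUBIC))
E
```

```text
(no output)
```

View pics/w61.png

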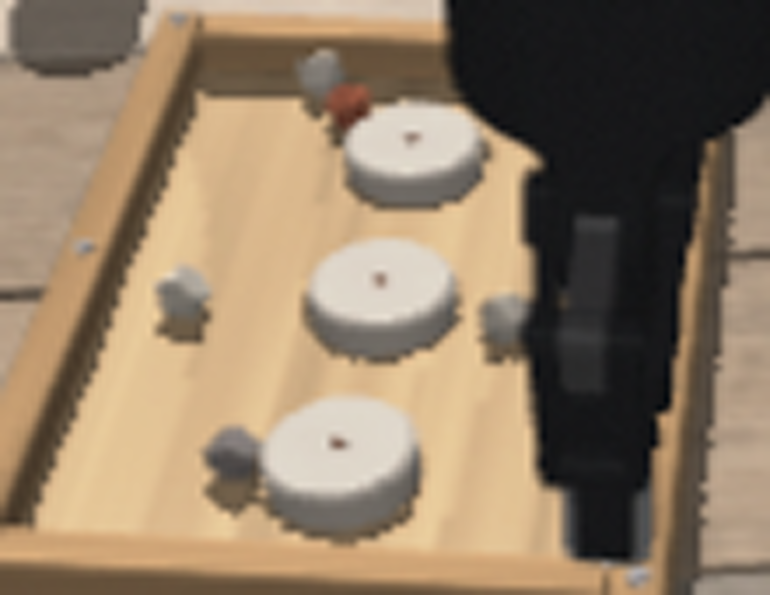

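View pics/v61.png

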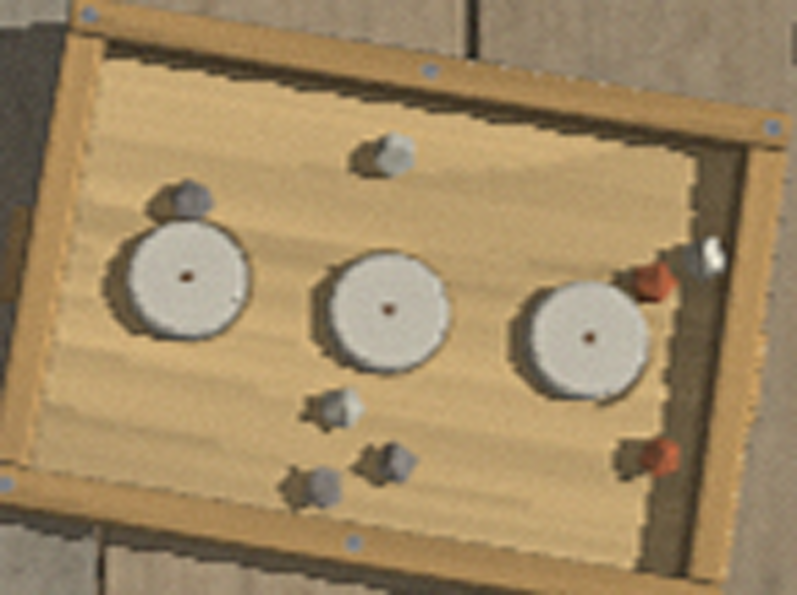

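```bash
cat > dots.py <<'E'
from h import *
import sys
f=ctrl.grab_frame("top");g=ctrl.grab_frame("side")
def dot(im,c,r=6):
    u0,v0=int(c[0])-r,int(c[1])-r
    h=cv2.cvtColor(im,cv2.COLOR_BGR2HSV).astype(float)
    w=np.clip(h[v0:v0+2*r+1,u0:u0+2*r+1,1]-60,0,None)
    if w.sum()<20: return None
    ys,xs=np.mgrid[0:2*r+1,0:2*r+1]
    return np.array([u0+(w*xs).sum()/w.sum(),v0+(w*ys).sum()/w.sum()]),w.sum()
for n in sys.argv[1:]:
    it=cv2.imread(f"pics/t{n}.png");is_=cv2.imread(f"pics/s{n}.png")
    for k,y in((0,-100),(1,0),(2,100)):
        a=dot(it,w2p(f,b2w(0,y,.036)));b=dot(is_,w2p(g,b2w(0,y,.036)))
        o=[n,k]
        if a: o+=["top",w2b(p2w(f,a[0],.036)).round(1).tolist(),round(a[1])]
        if b: o+=["side",w2b(p2w(g,b[0],.036)).round(1).tolist(),round(b[1])]
        if a and b: o+=["z",round(tri([f,g],[a[0],b[0]])[2],4)]
        print(*o)
E
python3 dots.py 27 28 42 43 45 59 61
```

```text
27 0 top [-0.2, -100.2] 132 side [9.4, -129.8] 1022 z 0.0601
27 1 top [0.7, 0.5] 75 side [7.8, -26.4] 491 z 0.0592
27 2 top [0.2, 100.7] 121 side [9.4, 76.5] 283 z 0.058
28 0 side [9.4, -129.8] 1025
28 1 top [2.8, -0.5] 103 side [7.7, -26.4] 509 z 0.0584
28 2 top [0.3, 100.5] 130 side [10.0, 76.9] 292 z 0.0574
42 0 side [22.0, -127.5] 409
42 1 top [-5.0, 5.0] 149 side [15.8, -25.6] 313 z 0.0619
42 2 top [0.1, 100.5] 125 side [10.3, 76.9] 317 z 0.0574
43 0 top [-4.9, -91.0] 3770 side [20.0, -128.0] 527 z 0.0653
43 1 top [0.9, 0.5] 94 side [12.0, -26.1] 389 z 0.0587
43 2 top [0.2, 100.5] 123 side [10.9, 77.3] 298 z 0.0571
45 0 top [-5.6, -105.1] 3488 side [20.4, -127.6] 498 z 0.0536
45 1 side [8.2, -26.5] 468
45 2 top [0.2, 100.5] 131 side [11.3, 77.4] 279 z 0.057
59 0 top [3.7, -99.3] 95 side [7.7, -130.3] 978 z 0.0615
59 1 top [0.7, 0.4] 104 side [8.0, -26.5] 470 z 0.0591
59 2 top [0.3, 100.5] 142 side [11.2, 77.3] 286 z 0.057
61 0 top [3.7, -99.4] 108 side [8.4, -130.1] 959 z 0.0612
61 1 top [0.8, 0.5] 86 side [7.7, -26.4] 508 z 0.0591
61 2 top [0.2, 100.6] 144 side [10.5, 77.0] 310 z 0.0574
```

```bash
cat > d2.py <<'E'
from h import *
from dots import dot
E
python3 - <<'E'
from h import *
f=ctrl.grab_frame("top");g=ctrl.grab_frame("side")
def dot(im,c,r=3):
    u0,v0=int(round(c[0]))-r,int(round(c[1]))-r
    h=cv2.cvtColor(im,cv2.COLOR_BGR2HSV).astype(float)[v0:v0+2*r+1,u0:u0+2*r+1,1]
    w=np.clip(h-np.median(h)-12,0,None);ys,xs=np.mgrid[0:2*r+1,0:2*r+1]
    return np.array([u0+(w*xs).sum()/w.sum(),v0+(w*ys).sum()/w.sum()])
def run(nt,ns,ts,ss):
    it=cv2.imread(f"pics/{nt}.png");is_=cv2.imread(f"pics/{ns}.png")
    for t,s in zip(ts,ss):
        a=dot(it,t) if t is not None else None;b=dot(is_,s)
        if a is not None:
            X=tri([f,g],[a,b]);print(nt,np.round(a,1),np.round(b,1),"bed",w2b(X).round(1),"z",X[2].round(4),end=' ')
        else: print(ns,np.round(b,1),end=' ')
        print("side@.036",w2b(p2w(g,b,.036)).round(1))
w=lambda u,v:(165+(u+.5)/7-.5,140+(v+.5)/7-.5)
tops=[(352,167.5),(315.5,162.2),(278.8,156)]
tops=[w2p(f,b2w(*b,.036)) for b in((3.7,-99.4),(.8,.5),(.2,100.5))]
run("t61","s61",tops,[w(412,138),w(380,281),w(338,443)])
tops=[w2p(f,b2w(*b,.036)) for b in((-.2,-100.2),(.8,.5),(.2,100.5))]
run("t27","s27",tops,[w(412,138),w(380,281),w(338,443)])
run("t28","s28",[None]*3,[w(412,138),w(380,281),w(338,443)])
# initial: discs on bed flat (z=.042)
E
```

```text
t61 [351.8 167. ] [223.5 159. ] bed [  4.1 -99.6] z 0.0346 side@.036 [  3.8 -97.6]
t61 [315.2 161.7] [218.9 179.5] bed [ 1.9 -0. ] z 0.0342 side@.036 [1.7 2.2]
t61 [278.5 155.8] [212.7 202.9] bed [  1.2 100.7] z 0.0361 side@.036 [  1.8 100.4]
t27 [351.8 168.4] [224.5 159. ] bed [   0.8 -100.2] z 0.0343 side@.036 [  0.8 -97.8]
t27 [315.2 161.7] [218.8 179.5] bed [1.9 0.2] z 0.0344 side@.036 [1.8 2.1]
t27 [278.5 155.8] [212.8 202.9] bed [  1.2 100.7] z 0.0361 side@.036 [  1.8 100.5]
s28 [224.5 159. ] side@.036 [  0.8 -97.8]
s28 [218.9 179.5] side@.036 [1.7 2.2]
s28 [212.7 202.9] side@.036 [  1.9 100.4]
```

```bash
python3 - <<'E'
from h import *
delta(np.r_[b2w(-48,14)[:2],.14],nearest(BY))
E
```

```text
shift [  86.7  -87.7 -295.6] turn [-1.06 -0.06 -0.14] | pos [0.4648 0.2691 0.2266] j [ 0.38  0.38  1.51  0.    1.25 -1.01] w 49.8 F [-0.2 -0.3  0.4] t 43.3333
```

Request:
play_rows:
  steps: [0,-12,-41,-1,0,0,0,-24,-82,-1.2,0,0,10,-36,-122,-1.2,0,0,20,-47,-161,-1.2,0,0,30,-58,-200,-1.2,0,0]
  grip: 46

```text
time_s: 43.75
tool_pos: [0.486, 0.0638, 0.1978]
orientation: [0.538, -0.459, 0.538, 0.459]
force: [0.6, 0.5, 0.8]
grip_width: 0.0464
```

```bash
python3 - <<'E'
from h import *
delta(np.r_[b2w(-48,14)[:2],.038],nearest(BY))
E
```

```text
shift [159.7 -28.  -98.2] turn [ 0.18  0.   -0.05] | pos [0.486  0.0638 0.1978] j [-0.03  0.32  1.69  0.    1.13 -1.44] w 46.4 F [0.6 0.5 0.8] t 43.75
```

Request:
play_rows:
  steps: [20,-12,-38,0,0,0,40,-22,-72,0,0,0,60,-28,-96,0,0,0,85,-28,-98,0,0,0,110,-28,-98,0,0,0]

```text
time_s: 44.17
tool_pos: [0.4984, -0.0377, 0.0871]
orientation: [0.539, -0.458, 0.539, 0.458]
force: [-0.2, 0.5, 0.4]
grip_width: 0.046
```

```bash
sed -i 's/side=([0-9,]*)/side=(140,230,165,285)/' look.py; python3 look.py 62;python3 - <<'E'
from h import *
delta(np.r_[b2w(-48,14)[:2],.038],nearest(BY))
E
```

```text
mouth bed [-51.4 -61.6] h -20.3 tilt 0.0
shift [46.7 -3.2 -1.4] turn [ 0.07  0.04 -0.54] | pos [ 0.4956 -0.0357  0.0848] j [-0.23  0.49  1.8   0.    0.87 -1.64] w 46.3 F [0.1 0.3 0.1] t 44.2667
```

View pics/m62.png

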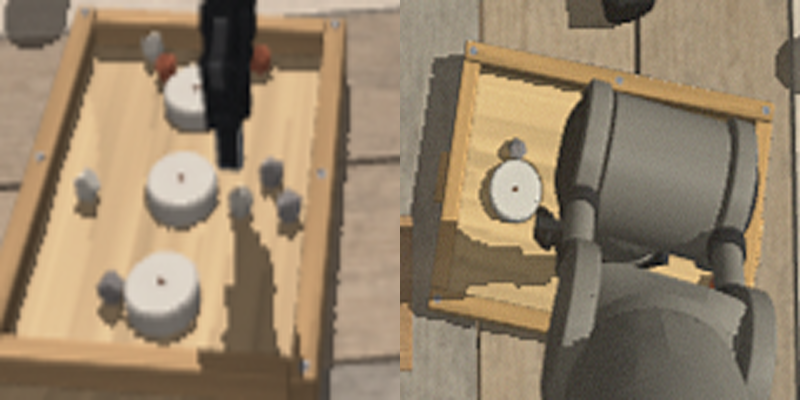

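Request:
play_rows:
  steps: [12,-3,-1,0,0,0,24,-3,-1,0,0,0,36,-3,-1,0,0,0,44,-3,-1,0,0,0,46,-3,-1,0,0,0]

```text
time_s: 44.68
tool_pos: [0.5011, -0.0369, 0.0423]
orientation: [0.538, -0.458, 0.538, 0.459]
force: [-0.5, 0.0, 0.1]
grip_width: 0.0462
```

Request:
play_rows:
  steps: [0,0,0,0,0,0,0,0,0,0,0,0,0,0,0,0,0,0,0,0,0,0,0,0,0,0,0,0,0,0]
  grip: 10

```text
time_s: 45.1
tool_pos: [0.5019, -0.0375, 0.0435]
orientation: [0.539, -0.459, 0.538, 0.458]
force: [-0.1, 1.7, 5.5]
grip_width: 0.0179
```

```bash
python3 look.py 63;python3 - <<'E'
from h import *
delta(np.r_[b2w(-70,103)[:2],.038],nearest(BY))
E
```

```text
mouth bed [-44.  -62.4] h -61.5 tilt 0.0
shift [ 5.5 25.6 88.5] turn [0.1  0.02 0.08] | pos [ 0.5019 -0.0375  0.0435] j [-0.23  0.56  1.82  0.    0.76 -1.64] w 18.2 F [-0.9  3.2  6.5] t 45.2
```

View pics/m63.png

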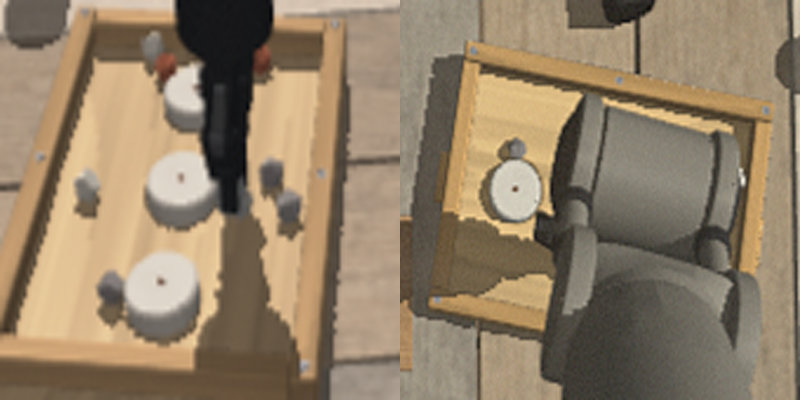

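Request:
play_rows:
  steps: [-8,0,3,0,0,0,-12,4,20,0,0,0,-12,12,45,0,0,0,-12,20,70,0,0,0,-12,25,88,0,0,0]

```text
time_s: 45.62
tool_pos: [0.49, 0.0547, 0.0552]
orientation: [0.538, -0.458, 0.538, 0.459]
force: [-0.4, 0.2, -1.5]
grip_width: 0.0182
```

```bash
python3 look.py 64;python3 - <<'E'
from h import *
delta(np.r_[b2w(-70,103)[:2],.0435],nearest(BY))
E
```

```text
mouth bed [-70.6  27.4] h -49.9 tilt 0.0
shift [11.6 -0.9 -1.4] turn [ 0.29  0.01 -0.03] | pos [0.49   0.0554 0.0551] j [-0.04  0.53  1.84  0.    0.78 -1.46] w 18.2 F [-0.2 -0.6 -0.3] t 45.7167
```

View pics/m64.png

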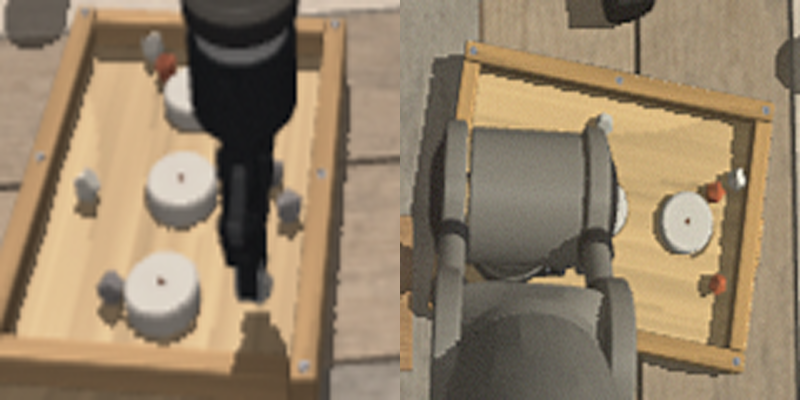

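Request:
play_rows:
  steps: [4,0,0,0,0,0,8,0,0,0,0,0,11,0,0,0,0,0,12,0,0,0,0,0,12,0,0,0,0,0]

```text
time_s: 46.13
tool_pos: [0.4909, 0.0524, 0.0434]
orientation: [0.539, -0.458, 0.538, 0.458]
force: [-3.2, 0.8, 11.0]
grip_width: 0.0179
```

Request:
play_rows:
  steps: [0,0,0,0,0,0,0,0,0,0,0,0,0,0,0,0,0,0,0,0,0,0,0,0,0,0,0,0,0,0]
  grip: 46

```text
time_s: 46.55
tool_pos: [0.4905, 0.053, 0.0425]
orientation: [0.538, -0.458, 0.538, 0.459]
force: [1.2, 0.4, -0.1]
grip_width: 0.0461
```

```bash
python3 - <<'E'
from h import *
delta(np.r_[b2w(41,103)[:2],.10],nearest(BY))
E
```

```text
shift [ -57.6 -110.9    0.7] turn [ 0.09  0.   -0.03] | pos [0.4905 0.053  0.0425] j [-0.05  0.55  1.85  0.    0.75 -1.46] w 46.1 F [ 1.2  0.4 -0.1] t 46.55
```

Request:
play_rows:
  steps: [-20,0,0,0,0,0,-50,0,0,0,0,0,-60,-38,0,0,0,0,-60,-76,0,0,0,0,-58,-111,0,0,0,0]

```text
time_s: 46.97
tool_pos: [0.6026, 0.0353, 0.1027]
orientation: [0.539, -0.46, 0.537, 0.458]
force: [1.7, 0.7, 0.8]
grip_width: 0.0461
```

```bash
python3 look.py 65;python3 - <<'E'
from h import *
delta(np.r_[b2w(45,103)[:2],.042],nearest(BY))
E
```

```text
mouth bed [46.2 25.1] h -4.6 tilt 0.0
shift [58.4  1.   0.9] turn [0.05 0.02 0.25] | pos [0.6047 0.0344 0.1004] j [-0.07  0.62  1.48 -0.    1.04 -1.48] w 46.1 F [ 0.8  0.4 -0.8] t 47.0667
```

View pics/m65.png

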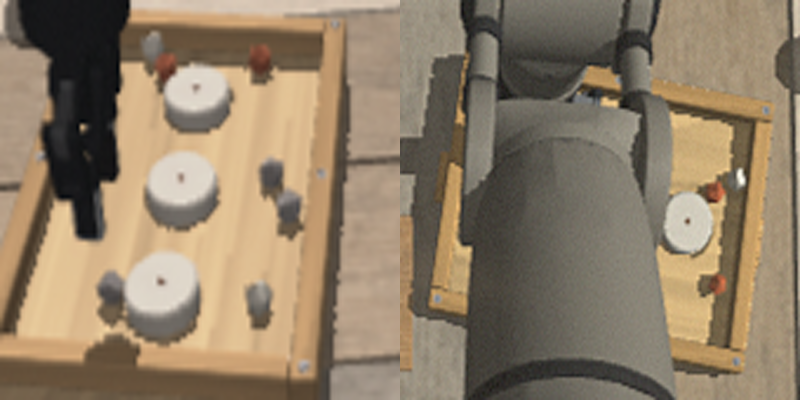

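Request:
play_rows:
  steps: [15,1,1,0,0,0,30,1,1,0,0,0,44,1,1,0,0,0,54,1,1,0,0,0,58,1,1,0,0,0]

```text
time_s: 47.48
tool_pos: [0.5979, 0.0369, 0.0408]
orientation: [0.537, -0.458, 0.539, 0.46]
force: [-0.9, -0.5, -0.3]
grip_width: 0.0456
```

Request:
play_rows:
  steps: [0,0,0,0,0,0,0,0,0,0,0,0,0,0,0,0,0,0,0,0,0,0,0,0,0,0,0,0,0,0]
  grip: 10

```text
time_s: 47.9
tool_pos: [0.5997, 0.0368, 0.0434]
orientation: [0.539, -0.459, 0.538, 0.458]
force: [-1.4, -0.4, -0.5]
grip_width: 0.0181
```

```bash
python3 look.py 66;python3 - <<'E'
from h import *
delta(np.r_[b2w(65,103)[:2],.042],nearest(BY))
E
```

```text
mouth bed [40.5 26.6] h -61.8 tilt 0.0
shift [  1.2 -24.7  -0.7] turn [0.11 0.01 0.04] | pos [0.5996 0.0368 0.0432] j [-0.07  0.69  1.53  0.    0.92 -1.48] w 18.2 F [ 1.1 -0.3  1. ] t 48.0
```

View pics/m66.png

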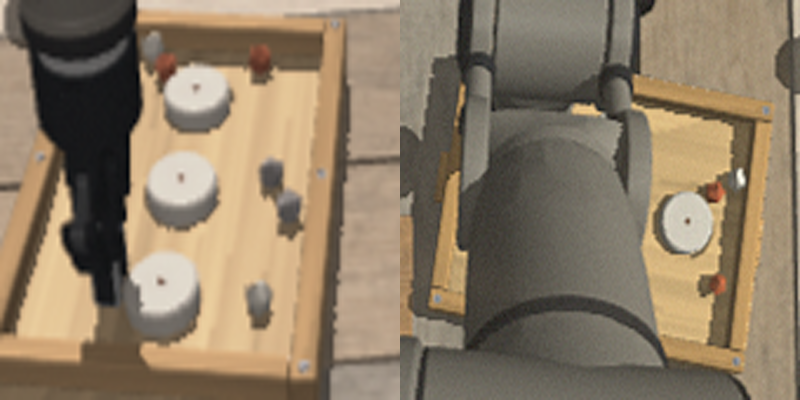

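Gripped (18 mm opening). Sliding it away from the disc toward +x, then releasing.

Request:
play_rows:
  steps: [-1,-5,0,0,0,0,-1,-11,0,0,0,0,-1,-17,0,0,0,0,-1,-22,0,0,0,0,0,-25,0,0,0,0]

```text
time_s: 48.42
tool_pos: [0.625, 0.0326, 0.0429]
orientation: [0.538, -0.459, 0.538, 0.458]
force: [-5.8, 0.3, 13.4]
grip_width: 0.0182
```

Request:
play_rows:
  steps: [0,0,0,0,0,0,0,0,0,0,0,0,0,0,0,0,0,0,0,0,0,0,0,0,0,0,0,0,0,0]
  grip: 46

```text
time_s: 48.83
tool_pos: [0.6239, 0.0329, 0.0426]
orientation: [0.538, -0.459, 0.538, 0.459]
force: [-0.2, -0.4, 0.2]
grip_width: 0.0466
```

Request:
play_rows:
  steps: [-20,0,0,0,0,0,-50,0,0,0,0,0,-80,0,0,0,0,0,-110,20,20,0,0,0,-140,50,50,0,0,0]

```text
time_s: 49.25
tool_pos: [0.5885, 0.0822, 0.1789]
orientation: [0.54, -0.458, 0.538, 0.457]
force: [0.7, 1.0, 0.2]
grip_width: 0.0458
```

Request:
play_rows:
  steps: [-5,20,36,0,0,0,-10,40,72,0,0,0,-10,60,108,0,0,0,-10,75,140,0,0,0,-10,80,160,0,0,0]

```text
time_s: 49.67
tool_pos: [0.5317, 0.2574, 0.1873]
orientation: [0.538, -0.459, 0.537, 0.46]
force: [0.4, -0.2, 1.0]
grip_width: 0.0455
```

```bash
python3 ch.py 67; python3 p.py; python3 - <<'E'
import cv2,numpy as np
im=cv2.imread("pics/s67.png")[140:240,155:275]
cv2.imwrite("pics/w67.png",cv2.resize(im,(720,600),interpolation=cv2.INTER_CUBIC))
E
```

```text
shift [-13.   84.5  27.3] turn [1.39 0.06 0.  ] | pos [0.5328 0.2573 0.187 ] j [ 0.32  0.51  1.42  0.    1.22 -1.1 ] w 46.1 F [-0.5 -0.5  0.3] t 49.7667
```

View pics/o67.png

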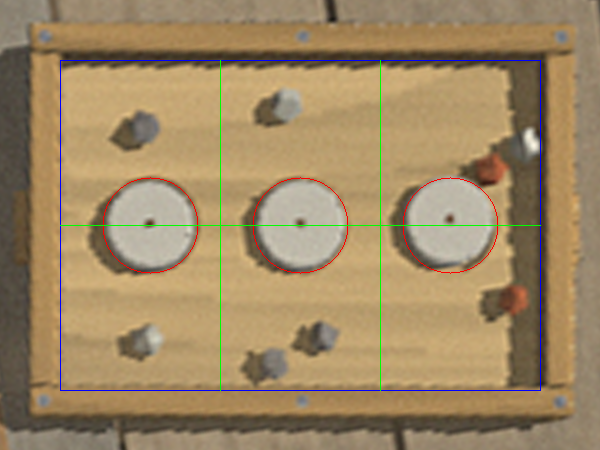

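View pics/w67.png

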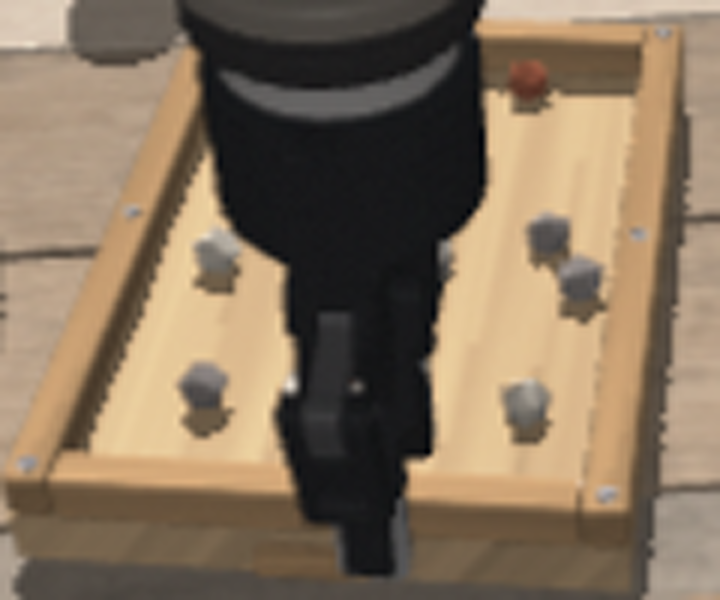

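```bash
python3 - <<'E'
from h import *
f=ctrl.grab_frame("top");g=ctrl.grab_frame("side")
for n,t,s in(("Ww",(372.8,151.7),(210.3,150.7)),("O+",(363.7,156.7),(214.6,154.3)),("Wx",(245+395.5/5.497-.5,105+155.5/5.41-.5),(165+182.5/7-.5,140+293.5/7-.5)),("W",(245+340.5/5.497-.5,105+409.5/5.41-.5),(165+507.5/7-.5,140+318.5/7-.5))):
    X=tri([f,g],[t,s]);print(n,w2b(X).round(0),(X[2]*1000-24).round(1))
im=cv2.imread("pics/s65.png")[140:180,190:240]
a=cv2.resize(im,(500,400),interpolation=cv2.INTER_CUBIC)
im=cv2.imread("pics/t67.png")[140:175,340:390]
b=cv2.resize(im,(300,210*400//210),interpolation=cv2.INTER_CUBIC)
cv2.imwrite("pics/w68.png",np.hstack([a,b]))
E
```

```text
Ww [  56. -152.] 3.7
O+ [  38. -128.] 6.7
Wx [82.  8.] 5.3
W [-51.  15.] 5.5
```

View pics/w68.png

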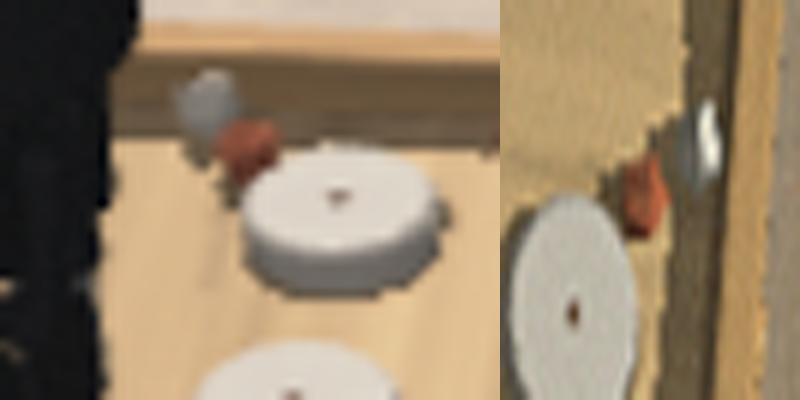

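```bash
python3 - <<'E'
from h import *
delta([.4553,.2962,.19],down(np.array([.178,.984])))
E
```

```text
shift [-3.3 84.1 29.3] turn [ 1.21 -0.03 -0.01] | pos [0.5337 0.2541 0.1867] j [ 0.31  0.51  1.42 -0.    1.22 -1.1 ] w 45.8 F [ 0.5 -0.2 -0.3] t 49.8667
```

Request:
play_rows:
  steps: [-15,20,10,1.3,0,0,-20,50,20,1.3,0,0,-20,80,27,1.3,0,0,-15,83,27,1.3,0,0,-5,83,27,1.3,0,0]
  grip: 60

```text
time_s: 50.28
tool_pos: [0.4563, 0.2933, 0.1929]
orientation: [0.544, -0.453, 0.542, 0.452]
force: [1.4, 0.5, 0.0]
grip_width: 0.0603
```

```bash
sed -i 's/side=([0-9,]*)/side=(190,330,190,330)/' look.py; python3 look.py 70;python3 - <<'E'
from h import *
delta([.4553,.2962,.118],down(np.array([.178,.984])))
E
```

```text
mouth bed [-143.9  255.7] h 85.3 tilt -0.1
shift [72.1  1.7  3.8] turn [-0.24 -0.11 -0.11] | pos [0.4564 0.2923 0.1901] j [ 0.43  0.42  1.55 -0.    1.17 -0.96] w 60.1 F [-0.7 -0.1 -0.8] t 50.3833
```

View pics/m70.png

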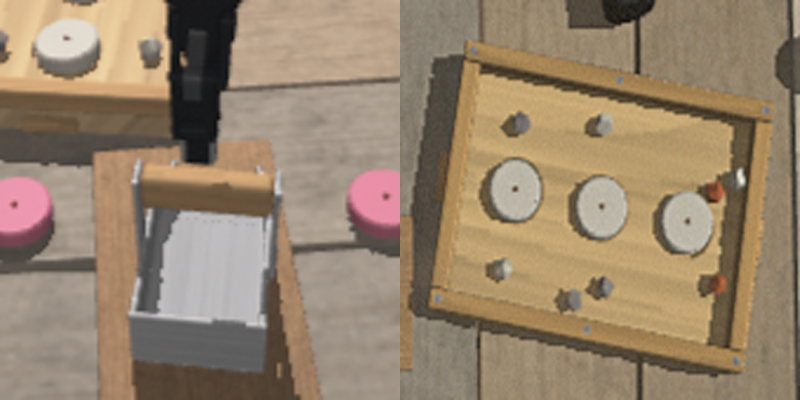

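The shaker stands empty. I'll grasp it once more, lift it and set it down, so that standing it on the board is the last thing done.

Request:
play_rows:
  steps: [15,1,3,0,0,0,32,1,3,0,0,0,50,1,3,0,0,0,66,1,3,0,0,0,72,1,3,0,0,0]

```text
time_s: 50.8
tool_pos: [0.456, 0.2952, 0.1171]
orientation: [0.542, -0.452, 0.545, 0.452]
force: [-0.5, 0.4, 0.4]
grip_width: 0.0602
```

Request:
play_rows:
  steps: [0,0,0,0,0,0,0,0,0,0,0,0,0,0,0,0,0,0,0,0,0,0,0,0,0,0,0,0,0,0]
  grip: 10
  grip_force: 60

```text
time_s: 51.22
tool_pos: [0.4564, 0.2969, 0.1207]
orientation: [0.544, -0.453, 0.543, 0.452]
force: [0.2, -2.1, 0.6]
grip_width: 0.0166
```

Request:
play_rows:
  steps: [0,0,0,0,0,0,-10,0,0,0,0,0,-25,0,0,0,0,0,-40,0,0,0,0,0,-50,0,0,0,0,0]

```text
time_s: 51.63
tool_pos: [0.4561, 0.2973, 0.1717]
orientation: [0.544, -0.453, 0.543, 0.453]
force: [0.2, 0.5, -2.4]
grip_width: 0.0168
```

Request:
play_rows:
  steps: [0,0,0,0,0,0,10,0,0,0,0,0,25,0,0,0,0,0,38,0,0,0,0,0,44,0,0,0,0,0]

```text
time_s: 52.05
tool_pos: [0.4541, 0.2961, 0.1225]
orientation: [0.542, -0.452, 0.545, 0.453]
force: [1.7, 0.4, -2.3]
grip_width: 0.0168
```

```bash
python3 look.py 71;python3 - <<'E'
from h import *
delta([.4553,.2962,.118],down(np.array([.178,.984])))
E
```

```text
mouth bed [-146.5  259.3] h 18.7 tilt -0.1
shift [ 5.5 -0.8  0. ] turn [-0.17 -0.15 -0.23] | pos [0.4545 0.2963 0.1235] j [ 0.44  0.5   1.63  0.    1.01 -0.95] w 17.2 F [-0.1  0.3 -2.4] t 52.15
```

View pics/m71.png

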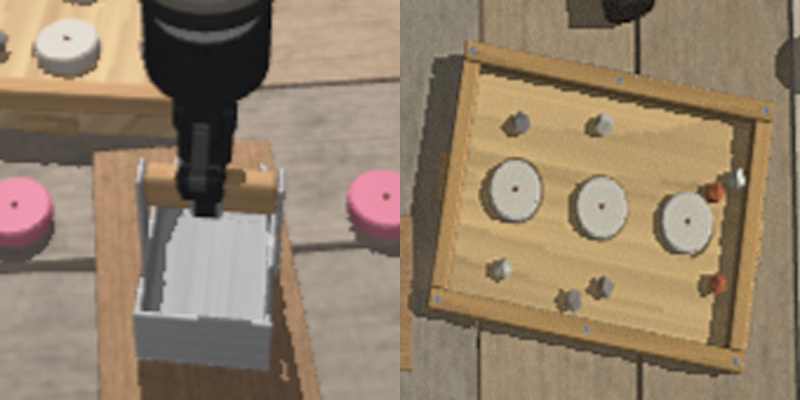

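Request:
play_rows:
  steps: [1,0,0,0,0,0,2,0,0,0,0,0,3,0,0,0,0,0,3.5,0,0,0,0,0,3.5,0,0,0,0,0]

```text
time_s: 52.57
tool_pos: [0.456, 0.2969, 0.1226]
orientation: [0.544, -0.452, 0.543, 0.453]
force: [-0.3, -0.4, -1.9]
grip_width: 0.017
```

```bash
python3 p.py
```

```text
shift [-77.4   2.5  -0.1] turn [-0.17  0.02  0.02] | pos [0.456  0.2969 0.1226] j [ 0.44  0.5   1.63  0.    1.01 -0.95] w 17.0 F [-0.3 -0.4 -1.9] t 52.5667
```

Request:
play_rows:
  steps: [0.7,0,0,0,0,0,1.4,0,0,0,0,0,2,0,0,0,0,0,2.3,0,0,0,0,0,2.3,0,0,0,0,0]

```text
time_s: 52.98
tool_pos: [0.4559, 0.2968, 0.1206]
orientation: [0.543, -0.453, 0.543, 0.452]
force: [-2.7, -2.4, 4.3]
grip_width: 0.0168
```

Request:
play_rows:
  steps: [0,0,0,0,0,0,0,0,0,0,0,0,0,0,0,0,0,0,0,0,0,0,0,0,0,0,0,0,0,0]
  grip: 55
  grip_force: 20

```text
time_s: 53.4
tool_pos: [0.4559, 0.297, 0.1199]
orientation: [0.543, -0.452, 0.543, 0.453]
force: [-0.1, 1.6, -0.2]
grip_width: 0.0548
```

Request:
play_rows:
  steps: [-15,0,0,0,0,0,-35,0,0,0,0,0,-60,0,0,0,0,0,-95,0,0,0,0,0,-135,0,0,0,0,0]

```text
time_s: 53.82
tool_pos: [0.455, 0.2965, 0.255]
orientation: [0.542, -0.452, 0.545, 0.453]
force: [1.7, -0.2, -0.3]
grip_width: 0.0551
```

Request:
play_rows:
  steps: [0,20,0,0,0,0,0,50,0,0,0,0,0,80,0,0,0,0,0,90,0,0,0,0,0,90,0,0,0,0]

```text
time_s: 54.23
tool_pos: [0.3654, 0.3136, 0.2554]
orientation: [0.543, -0.453, 0.543, 0.453]
force: [0.5, 0.5, 0.0]
grip_width: 0.0546
```

```bash
python3 ch.py 72; python3 - <<'E'
import cv2,numpy as np
a=cv2.imread("pics/o72.png");s=cv2.imread("pics/s72.png")[135:360,140:340]
s=cv2.resize(s,(533,600),interpolation=cv2.INTER_CUBIC)
cv2.imwrite("pics/f72.png",s)
E
```

```text
(no output)
```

View pics/o72.png

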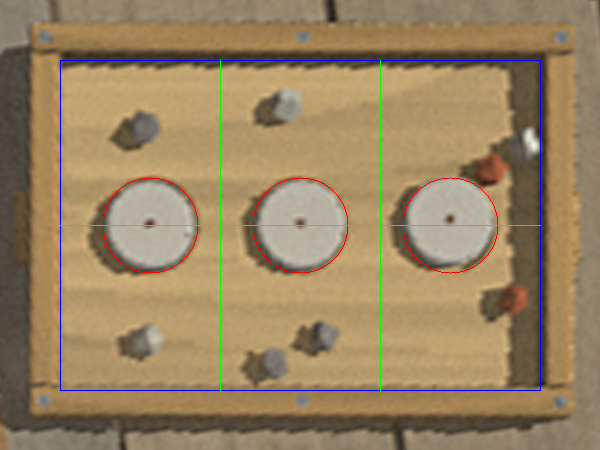

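View pics/f72.png

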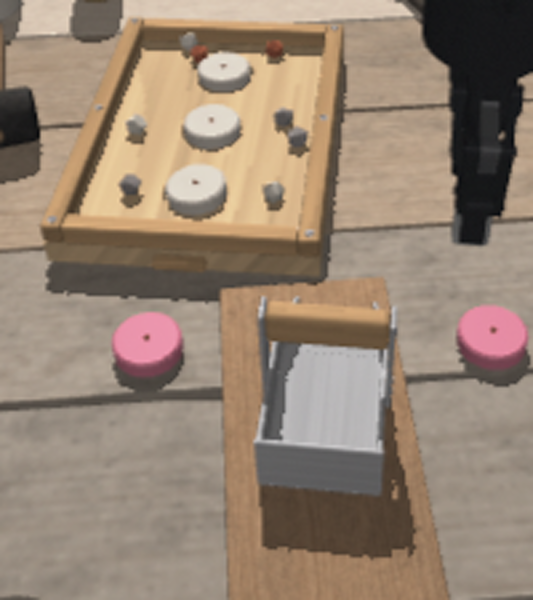

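```bash
python3 - <<'E'
import cv2,numpy as np
from h import *
f=grab("top");g=grab("side")
def crop(im,c,r,s): 
    m=cv2.getRotationMatrix2D((0,0),0,1);M=np.float32([[s,0,-(c[0]-r)*s],[0,s,-(c[1]-r)*s]])
    return cv2.warpAffine(im,M,(int(2*r*s),int(2*r*s)),flags=cv2.INTER_CUBIC)
rows=[]
for ff in(f,g):
    im=ff["color"][:,:,::-1].copy()
    rows.append(np.hstack([crop(im,w2p(ff,b2w(0,y,.03)),18,7.3) for y in(-100,0,100)]))
cv2.imwrite("pics/z73.png",np.vstack(rows))
E
```

```text
(no output)
```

View pics/z73.png

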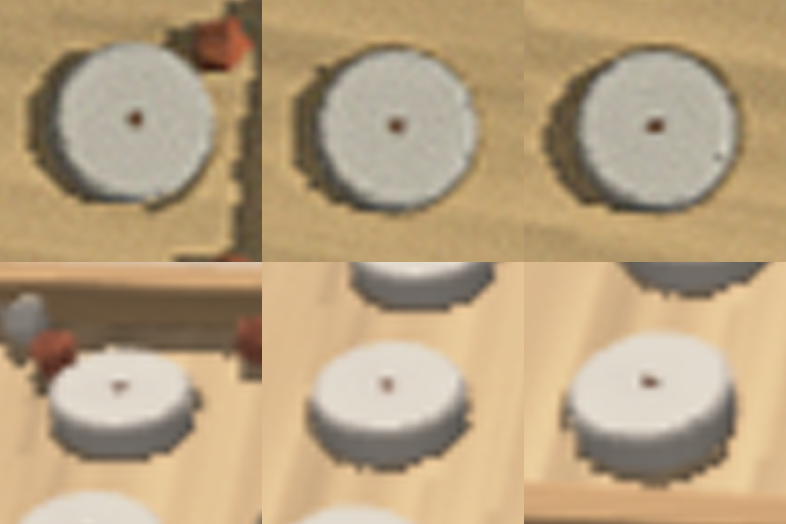

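```bash
cat > zt.py <<'E'
from h import *
def dot(im,c,r=3):
    for _ in range(3):
        u0,v0=int(round(c[0]))-r,int(round(c[1]))-r
        h=cv2.cvtColor(im,cv2.COLOR_BGR2HSV).astype(float)[v0:v0+2*r+1,u0:u0+2*r+1,1]
        w=np.clip(h-np.median(h)-12,0,None);ys,xs=np.mgrid[0:2*r+1,0:2*r+1]
        c=np.array([u0+(w*xs).sum()/w.sum(),v0+(w*ys).sum()/w.sum()])
    return c
f=grab("top","tz");g=grab("side","sz")
def run(nt,ns,ts,ss):
    it=cv2.imread(f"pics/{nt}.png");is_=cv2.imread(f"pics/{ns}.png")
    for t,s in zip(ts,ss):
        a=dot(it,t);b=dot(is_,s);X=tri([f,g],[a,b]);print(nt,np.round(a,2),np.round(b,2),"bed",w2b(X).round(1),"z",X[2].round(4))
run("top0","side0",[(298.8,131.1),(278.6,181.6),(339,192.7)],[(188.1,189.6),(239.9,200),(247.1,163.4)])
run("tz","sz",[(351.8,167),(315.2,161.7),(278.5,155.8)],[(223.5,159),(218.9,179.5),(212.7,202.9)])
# on bed or in seat: z from side given top xy by bias-free: predicted side row for z=.036/.042
E
python3 zt.py
```

```text
top0 [298.77 131.33] [188.2  189.89] bed [75.9 57.5] z 0.0398
top0 [278.6  181.81] [240.1 200. ] bed [-69.4  89.1] z 0.0404
top0 [339.01 192.79] [247.44 163.19] bed [-71.7 -74.4] z 0.0407
tz [351.81 166.9 ] [223.5  159.03] bed [  4.3 -99.6] z 0.0345
tz [315.19 161.76] [218.86 179.5 ] bed [1.9 0.1] z 0.0343
tz [278.47 155.78] [212.72 202.86] bed [  1.2 100.7] z 0.0363
```

```bash
python3 - <<'E'
from h import *
delta(np.r_[b2w(0.5,100)[:2],.12],nearest(BY))
E
```

```text
shift [ 134.7 -238.  -234. ] turn [-1.24 -0.01 -0.01] | pos [0.3683 0.313  0.2548] j [ 0.55  0.26  1.61  0.    1.27 -0.84] w 54.9 F [-0.2 -0.1 -0.2] t 54.5333
```

Request:
play_rows:
  steps: [0,-20,-30,-1.2,0,0,0,-45,-55,-1.2,0,0,0,-75,-80,-1.2,0,0,0,-105,-105,-1.2,0,0,0,-135,-130,-1.2,0,0]
  grip: 0

```text
time_s: 54.95
tool_pos: [0.478, 0.1589, 0.2549]
orientation: [0.539, -0.458, 0.539, 0.458]
force: [0.9, 0.8, 0.4]
grip_width: 0.0001
```

```bash
python3 - <<'E'
from h import *
delta(np.r_[b2w(0.5,100)[:2],.12],nearest(BY))
E
```

```text
shift [ 134.9  -99.8 -104.6] turn [-0.02  0.01 -0.  ] | pos [0.478  0.1589 0.2549] j [ 0.17  0.29  1.56  0.    1.29 -1.24] w 0.1 F [0.9 0.8 0.4] t 54.95
```

Request:
play_rows:
  steps: [20,-28,-28,0,0,0,45,-55,-56,0,0,0,75,-80,-84,0,0,0,105,-100,-104,0,0,0,135,-100,-104.5,0,0,0]

```text
time_s: 55.37
tool_pos: [0.5626, 0.0373, 0.1201]
orientation: [0.541, -0.459, 0.538, 0.455]
force: [0.5, 0.6, 0.9]
grip_width: -0.0
```

Request:
play_rows:
  steps: [15,0,0,0,0,0,30,0,0,0,0,0,45,0,0,0,0,0,58,0,0,0,0,0,62,0,0,0,0,0]

```text
time_s: 55.78
tool_pos: [0.5577, 0.041, 0.0554]
orientation: [0.538, -0.457, 0.54, 0.459]
force: [-0.8, -0.1, -0.8]
grip_width: -0.0002
```

```bash
python3 look.py 74; python3 - <<'E'
from h import *
delta(np.r_[b2w(0.5,100)[:2],.05],nearest(BY))
E
```

```text
mouth bed [-1.4 24.4] h -48.0 tilt -0.0
shift [ 6.9 -1.7 -1.4] turn [-0.03 -0.01 -0.13] | pos [0.5583 0.0413 0.0569] j [-0.06  0.61  1.65  0.    0.88 -1.47] w 0.3 F [-0.8  0.   0.5] t 55.8833
```

Request:
play_rows:
  steps: [2,-1.5,-1,0,0,0,4,-1.5,-1,0,0,0,6,-1.5,-1,0,0,0,7,-1.5,-1,0,0,0,7,-1.5,-1,0,0,0]

```text
time_s: 56.3
tool_pos: [0.5599, 0.0405, 0.0511]
orientation: [0.539, -0.458, 0.539, 0.458]
force: [-0.7, -0.0, -0.3]
grip_width: -0.0001
```

Request:
play_rows:
  steps: [0.3,0,0,0,0,0,0.6,0,0,0,0,0,0.9,0,0,0,0,0,1.2,0,0,0,0,0,1.2,0,0,0,0,0]

```text
time_s: 56.72
tool_pos: [0.5598, 0.0405, 0.0497]
orientation: [0.539, -0.458, 0.539, 0.458]
force: [-0.3, -0.0, -1.6]
grip_width: -0.0004
```

Request:
play_rows:
  steps: [0.3,0,0,0,0,0,0.6,0,0,0,0,0,0.9,0,0,0,0,0,1.2,0,0,0,0,0,1.2,0,0,0,0,0]

```text
time_s: 57.13
tool_pos: [0.5598, 0.0405, 0.0485]
orientation: [0.539, -0.458, 0.539, 0.458]
force: [0.6, 0.8, 0.2]
grip_width: -0.0
```

Request:
play_rows:
  steps: [0.3,0,0,0,0,0,0.6,0,0,0,0,0,0.9,0,0,0,0,0,1.2,0,0,0,0,0,1.2,0,0,0,0,0]

```text
time_s: 57.55
tool_pos: [0.5598, 0.0405, 0.0473]
orientation: [0.539, -0.458, 0.539, 0.458]
force: [-0.8, 0.3, 0.5]
grip_width: 0.0
```

Request:
play_rows:
  steps: [0.3,0,0,0,0,0,0.6,0,0,0,0,0,0.9,0,0,0,0,0,0.9,0,0,0,0,0,0.9,0,0,0,0,0]

```text
time_s: 57.97
tool_pos: [0.5599, 0.0405, 0.0471]
orientation: [0.539, -0.458, 0.538, 0.458]
force: [-2.9, -0.2, 4.5]
grip_width: -0.0
```

Request:
play_rows:
  steps: [-10,0,0,0,0,0,-25,0,0,0,0,0,-30,0,-20,0,0,0,-30,-5,-50,0,0,0,-30,-10,-85,0,0,0]

```text
time_s: 58.38
tool_pos: [0.5565, -0.0447, 0.0777]
orientation: [0.538, -0.459, 0.537, 0.459]
force: [1.0, -0.9, -0.4]
grip_width: -0.0
```

```bash
python3 - <<'E'
from h import *
delta(np.r_[b2w(18,-100)[:2],.054],nearest(BY))
E
```

```text
shift [  23.7   -6.7 -116.3] turn [0.18 0.02 0.1 ] | pos [ 0.5565 -0.0447  0.0777] j [-0.22  0.58  1.64  0.    0.92 -1.63] w -0.0 F [ 1.  -0.9 -0.4] t 58.3833
```

Request:
play_rows:
  steps: [0,-2,-40,0,0,0,0,-4,-78,0,0,0,0,-6,-105,0,0,0,5,-6.5,-116,0,0,0,15,-6.5,-116,0,0,0]

```text
time_s: 58.8
tool_pos: [0.5446, -0.1634, 0.0625]
orientation: [0.54, -0.458, 0.539, 0.456]
force: [0.5, 0.6, 0.6]
grip_width: 0.0001
```

Request:
play_rows:
  steps: [3,0,0,0,0,0,6,0,0,0,0,0,8,0,0,0,0,0,8,0,0,0,0,0,8,0,0,0,0,0]

```text
time_s: 59.22
tool_pos: [0.5441, -0.1594, 0.0534]
orientation: [0.538, -0.458, 0.538, 0.459]
force: [-0.1, -0.6, 0.3]
grip_width: 0.0002
```

```bash
python3 look.py 75; python3 - <<'E'
from h import *
delta(np.r_[b2w(18,-100)[:2],.05],nearest(BY))
E
```

```text
mouth bed [  17.3 -176.4] h -51.3 tilt 0.0
shift [ 3.7 -0.8 -0.6] turn [0.07 0.   0.01] | pos [ 0.5442 -0.1599  0.0537] j [-0.42  0.63  1.63  0.    0.89 -1.83] w -0.1 F [ 0.   0.1 -0.1] t 59.3167
```

View pics/s75.png

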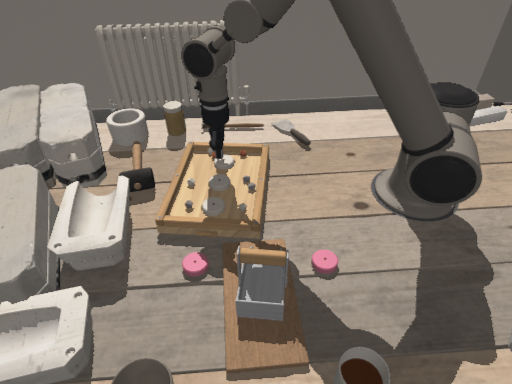

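Request:
play_rows:
  steps: [1,0,0,0,0,0,2,0,0,0,0,0,3,0,0,0,0,0,4,0,0,0,0,0,4,0,0,0,0,0]

```text
time_s: 59.73
tool_pos: [0.5437, -0.1605, 0.0492]
orientation: [0.539, -0.458, 0.539, 0.458]
force: [0.2, 0.4, 1.0]
grip_width: -0.0003
```

Request:
play_rows:
  steps: [0.4,0,0,0,0,0,0.8,0,0,0,0,0,1.2,0,0,0,0,0,1.5,0,0,0,0,0,1.5,0,0,0,0,0]

```text
time_s: 60.15
tool_pos: [0.5438, -0.1605, 0.0479]
orientation: [0.539, -0.458, 0.539, 0.458]
force: [-1.3, -0.5, -0.3]
grip_width: -0.0001
```

Request:
play_rows:
  steps: [0.3,0,0,0,0,0,0.6,0,0,0,0,0,0.9,0,0,0,0,0,1.2,0,0,0,0,0,1.2,0,0,0,0,0]

```text
time_s: 60.57
tool_pos: [0.5439, -0.1605, 0.0471]
orientation: [0.539, -0.458, 0.539, 0.458]
force: [-0.7, 0.1, 3.7]
grip_width: 0.0003
```

Contact on disc 0 comes at TCP z ≈ 47 mm on its +x side, the same height as disc 2, so both are fully down. I'll retreat and take a final look.

Request:
play_rows:
  steps: [-15,0,0,0,0,0,-40,0,0,0,0,0,-75,0,0,0,0,0,-115,0,0,0,0,0,-150,0,0,0,0,0]

```text
time_s: 60.98
tool_pos: [0.5439, -0.1605, 0.1987]
orientation: [0.539, -0.458, 0.539, 0.458]
force: [1.1, -0.3, 0.5]
grip_width: 0.0002
```

Request:
play_rows:
  steps: [0,30,0,0,0,0,0,65,-10,0,0,0,0,100,-30,0,0,0,0,130,-55,0,0,0,0,140,-70,0,0,0]

```text
time_s: 61.4
tool_pos: [0.3909, -0.2071, 0.1967]
orientation: [0.538, -0.458, 0.539, 0.459]
force: [1.2, -0.1, 0.0]
grip_width: 0.0001
```

Request:
play_rows:
  steps: [0,0,-20,0,0,0,0,0,-50,0,0,0,0,0,-60,0,0,0,0,0,-60,0,0,0,0,0,-60,0,0,0]

```text
time_s: 61.82
tool_pos: [0.3847, -0.2662, 0.1964]
orientation: [0.539, -0.457, 0.539, 0.458]
force: [0.5, 0.3, 0.0]
grip_width: -0.0001
```

```bash
python3 zt.py; python3 ch.py 80
```

```text
top0 [298.77 131.33] [188.2  189.89] bed [75.9 57.5] z 0.0398
top0 [278.6  181.81] [240.1 200. ] bed [-69.4  89.1] z 0.0404
top0 [339.01 192.79] [247.44 163.19] bed [-71.7 -74.4] z 0.0407
tz [351.81 166.95] [223.46 159.05] bed [  4.3 -99.7] z 0.0343
tz [315.19 161.77] [218.77 179.5 ] bed [2.  0.1] z 0.0343
tz [278.49 155.94] [213.12 203.39] bed [  0.7 100.5] z 0.0343
```

View pics/o80.png

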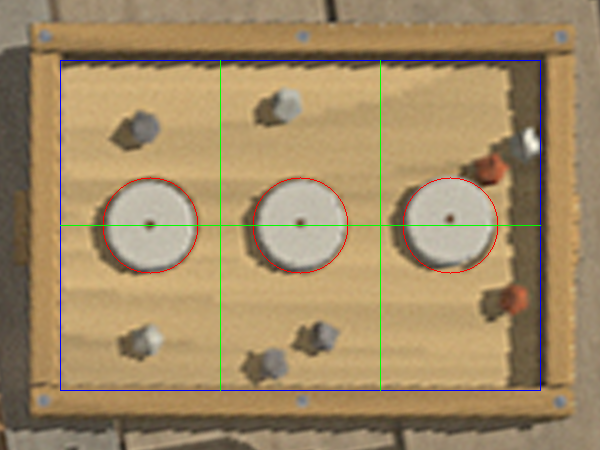

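View pics/s80.png

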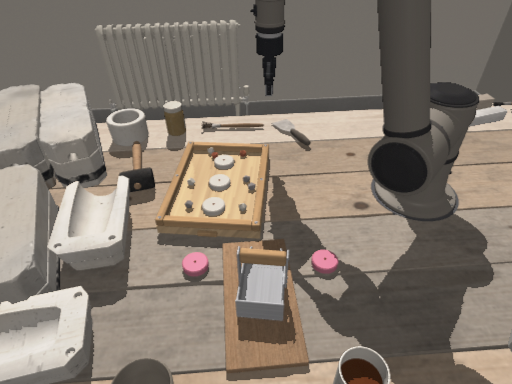

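```bash
python3 - <<'E'
from workcell import ctrl
print(ctrl.sign_off())
E
```

```text
the job is handed in; nothing more can be done
None
```

I handed in the job at about 62 s. The three discs are in their seats, the eight chips are on the bed with at least one in each of the six fields, and the empty shaker stands upright on its board. The order of work was not strictly as asked, as set out below.

**How it went**
- **Discs:** I gripped each disc lightly, slid it across the bed and released it over its own seat.
- **Chips:** I tipped the shaker field by field and shook the chips out. The last three came out together in the middle field on the -x side, so I stood the shaker on the board and carried one of them over to the empty +y field. I also slid one chip clear of the disc in seat_2.
- **Shaker:** After those corrections I lifted the empty shaker and set it back on the board.

**Last checks**
- **Chips:** The final pictures show them as lying on the bed. The orange chip in the -y, +x field is very close to the disc in seat_0, but at a height consistent with lying on the bed.
- **Disc heights:** All three tops measure about 6 mm lower than when they lay on the bed.

**What disagreed**
- **Disc in seat_0:** It shifted about 3 mm within its seat during the pouring, for a reason I could not tell. A light touch with the closed fingers found it level and fully down.
- **Disc in seat_2:** Before that touch check its picture height was about 2 mm higher than the other two, and afterwards it matched them. It may have gone fully down only when I pressed on it, which was after the pouring and after the shaker was put back.

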